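# Fit plug-in modules and drive their lock pins

## Task

Fit the plug-in modules lying on the mat into bays of the carrier, one to a bay: drive the nylon wedge down between the lug and the keeper's tail so that it holds the sprung keeper back by itself, press every module flush into a bay with its pin on the robot's side (front), then pull the wedge so that the keeper closes over them. Then strike every module's white pin fully home with the mallet - short blows, never pushing a pin with the fingers - and finish with mallet and wedge back in their places in the tool nest. Leave everything else on the bench alone.

Things in the scene. Friction and masses are not known exactly. Their poses are not given: they have to be found in the camera images.
- carrier: Module carrier: milled aluminium tray fixed to the bench, with three bays in a row. Origin: underside, centre of the row. x points from the front (robot's side, where the pins go) to the back (keeper), y along the row, z up. Deck 32 mm above the bench, bay floors 8 mm; bays at y = -68, 0, +68 mm.
- keeper (a joint): Sprung steel keeper rail along the back of the bays; slides along the carrier's +x. 0 = shut: its lip, 1 mm above the deck, overhangs the bays by 6 mm, so no module goes in or out; the rail's top is 45 mm above the bench. 0.006 or more frees the bays, 0.010 is the stop. A spring pushes it shut with 2 N, rising to 5 N.
- wedge_mouth (a point): At the carrier's +y end: top edge, mid-width, of the fixed lug's upright face, 58 mm above the bench. The lug is 32 mm wide (y), 14 mm thick; the face looks along +x (axes as the carrier's) to the keeper's tail. Between them it is clear down to 4 mm above the bench.
- keeper_tail (a point): Top edge, mid-width, of the face of the keeper's tail plate (30 mm wide along y, 58 to 38 mm above the bench); moves with the keeper. It faces the lug: 9 mm from it when the keeper is shut. The face slopes as the wedge does, so the gap narrows downwards.
- wedge: White nylon wedge, z up from the tip. Blade 52 mm high, 20 mm wide (y): upright side at x = -8.5 mm, sloping side from x = -5.5 at the tip (z = 0) to +8.5 mm; above it a grip block 27 (x) x 20 (y) x 36 mm. Goes tip down between lug and tail, upright side on the lug, until the block meets the lug's top: this drives the keeper back 7.7 mm (about 8 N) and it stays by friction.
- wedge_rest (a point): Where the wedge's origin lies when it hangs in its slot (23 x 28 mm) in the black tool nest, its grip block on the slot's rim 58 mm above the bench; axes as the resting wedge's. The nest, 180 x 150 mm, is fixed to the bench.
- mallet: Small soft-faced mallet, 240 g. Origin: centre of the head, on the handle's axis. Head: cylinder 28 mm across, 64 mm long along z, a white nylon face at each end. Wooden handle along -x to x = -152 mm, 18 mm wide (y), 26 mm deep (z). Balance point 28 mm from the origin. It waits in the nest with the head upright, handle level.
- mallet_rest (a point): Where the mallet's origin lies when it is in the nest, 38 mm above the bench, handle along this point's -x. A square cup takes the head (38 mm inside, rim 22 mm above the bench), a fork the handle (30 mm gap, 125 mm from the cup's centre, prongs 40 mm high). The wedge's block (58 mm high) stands 85 mm to the +y.
- module1: Plug-in module, one of two or three alike (absent ones: None). Origin: middle of the underside; pin end to -x, z up. Aluminium body 84 (x) x 48 (y) x 24 mm, the lowest 8 mm 2 mm slimmer all round; on it a dark finned heat sink 41 (x) x 32 (y) mm, z = 24 to 56 mm, centred at x = +12.5 mm. 170 g. In place its origin is at the bay's point and the body's top is flush with the deck.
- pin1 (a joint): Drive pin of module1: white nylon, in a sprung sleeve at x = -29 mm, y = 0 of the module. 0 = fully proud, 0.008 = home. Its head (13 mm across) has its top 38 mm above the module's underside at 0, 30 mm when home. It moves only under about 7 N and stays where it was driven.
- bay1 (a point): Middle of a bay's floor; axes as the carrier's. Bay 88 (x) x 52 (y) mm, 24 mm deep: 2 mm clear all round a module. A black connector block (10 x 36 mm, at x = +12 mm) stands 4 mm proud of the floor; it yields under about 5 N as a module is pressed onto it, and stays down.
- module2: Plug-in module, one of two or three alike (absent ones: None). Origin: middle of the underside; pin end to -x, z up. Aluminium body 84 (x) x 48 (y) x 24 mm, the lowest 8 mm 2 mm slimmer all round; on it a dark finned heat sink 41 (x) x 32 (y) mm, z = 24 to 56 mm, centred at x = +12.5 mm. 170 g. In place its origin is at the bay's point and the body's top is flush with the deck.
- pin2 (a joint): Drive pin of module2: white nylon, in a sprung sleeve at x = -29 mm, y = 0 of the module. 0 = fully proud, 0.008 = home. Its head (13 mm across) has its top 38 mm above the module's underside at 0, 30 mm when home. It moves only under about 7 N and stays where it was driven.
- bay2 (a point): Middle of a bay's floor; axes as the carrier's. Bay 88 (x) x 52 (y) mm, 24 mm deep: 2 mm clear all round a module. A black connector block (10 x 36 mm, at x = +12 mm) stands 4 mm proud of the floor; it yields under about 5 N as a module is pressed onto it, and stays down.
- module3: Plug-in module, one of two or three alike (absent ones: None). Origin: middle of the underside; pin end to -x, z up. Aluminium body 84 (x) x 48 (y) x 24 mm, the lowest 8 mm 2 mm slimmer all round; on it a dark finned heat sink 41 (x) x 32 (y) mm, z = 24 to 56 mm, centred at x = +12.5 mm. 170 g. In place its origin is at the bay's point and the body's top is flush with the deck.
- pin3 (a joint): Drive pin of module3: white nylon, in a sprung sleeve at x = -29 mm, y = 0 of the module. 0 = fully proud, 0.008 = home. Its head (13 mm across) has its top 38 mm above the module's underside at 0, 30 mm when home. It moves only under about 7 N and stays where it was driven.
- bay3 (a point): Middle of a bay's floor; axes as the carrier's. Bay 88 (x) x 52 (y) mm, 24 mm deep: 2 mm clear all round a module. A black connector block (10 x 36 mm, at x = +12 mm) stands 4 mm proud of the floor; it yields under about 5 N as a module is pressed onto it, and stays down.
- screwdriver: A screwdriver lying on the mat; not part of the job.
- tape_roll: A roll of clear tape, 72 mm across, lying flat; not part of the job.
- multimeter: A hand multimeter, 170 x 82 x 42 mm, lying flat; not part of the job.
- screw_tray: A small grey open tray, 90 x 120 x 30 mm, with screws in it; not part of the job.
- cleaner: A white bottle, 56 mm across, 130 mm tall; not part of the job.
- solder_reel: A grey reel, 56 mm across, 40 mm tall, standing on end; not part of the job.
- bracket: An aluminium angle bracket, 80 x 50 x 43 mm; not part of the job.
There are look-alikes about, which are no part of the job. What is meant by the mallet is not purple, and is the smaller of those in its own colour.

How it is judged (in metres and radians):
On the way, in this order (a step that is already met when the one before it is completed fails the run):
1. the wedge, let go, holds the sprung keeper back (value of joint keeper above 0.0058 m and contact force between wedge and carrier above 0.3 N and contact force between the fingers and anything else below 0.05 N), for 0.2 s.
2. every module is pressed flush in a bay, pin towards the robot's side, while the keeper is held back (((horizontal distance between module1 and bay1 below 0.005 m and z of module1 in the frame of bay1 between -0.003 and 0.0016 m and x of wedge_mouth in the frame of module1 above 0.02 m) or (horizontal distance between module1 and bay2 below 0.005 m and z of module1 in the frame of bay2 between -0.003 and 0.0016 m and x of wedge_mouth in the frame of module1 above 0.02 m) or (horizontal distance between module1 and bay3 below 0.005 m and z of module1 in the frame of bay3 between -0.003 and 0.0016 m and x of wedge_mouth in the frame of module1 above 0.02 m)) and angle between each of module1, module2, module3's own z axis and vertical below 0.05 rad and ((horizontal distance between module2 and bay1 below 0.005 m and z of module2 in the frame of bay1 between -0.003 and 0.0016 m and x of wedge_mouth in the frame of module2 above 0.02 m) or (horizontal distance between module2 and bay2 below 0.005 m and z of module2 in the frame of bay2 between -0.003 and 0.0016 m and x of wedge_mouth in the frame of module2 above 0.02 m) or (horizontal distance between module2 and bay3 below 0.005 m and z of module2 in the frame of bay3 between -0.003 and 0.0016 m and x of wedge_mouth in the frame of module2 above 0.02 m)) and ((horizontal distance between module3 and bay1 below 0.005 m and z of module3 in the frame of bay1 between -0.003 and 0.0016 m and x of wedge_mouth in the frame of module3 above 0.02 m) or (horizontal distance between module3 and bay2 below 0.005 m and z of module3 in the frame of bay2 between -0.003 and 0.0016 m and x of wedge_mouth in the frame of module3 above 0.02 m) or (horizontal distance between module3 and bay3 below 0.005 m and z of module3 in the frame of bay3 between -0.003 and 0.0016 m and x of wedge_mouth in the frame of module3 above 0.02 m)) and value of joint keeper above 0.005 m and contact force between the fingers and anything else below 0.05 N), for 0.2 s.
3. the wedge is out and the keeper has closed over the modules (value of joint keeper below 0.0018 m and distance between wedge and wedge_mouth above 0.07 m), for 0.2 s.
4. a pin is struck down by the mallet (a blow, not a slow push) (((contact force between mallet and module1 above 3 N and velocity of joint pin1 above 0.04 m/s) or (contact force between mallet and module2 above 3 N and velocity of joint pin2 above 0.04 m/s) or (contact force between mallet and module3 above 3 N and velocity of joint pin3 above 0.04 m/s))).
5. every pin has been driven home (value of joint each of pin1, pin2, pin3 above 0.0068 m and value of joint keeper below 0.0018 m), for 0.2 s.
At the end, for the whole second after the job is handed in: Each module in a bay within 5 mm of its middle, underside within 1.6 mm of the floor, level within 3 deg, pin in front; each pin 6.8 of 8 mm down or more; keeper shut within 1.8 mm; mallet within 12 mm and wedge within 8 mm of their rests in the nest, upright within 7 deg, at rest (all of step 5 and ((horizontal distance between module1 and bay1 below 0.005 m and z of module1 in the frame of bay1 between -0.003 and 0.0016 m and x of wedge_mouth in the frame of module1 above 0.02 m) or (horizontal distance between module1 and bay2 below 0.005 m and z of module1 in the frame of bay2 between -0.003 and 0.0016 m and x of wedge_mouth in the frame of module1 above 0.02 m) or (horizontal distance between module1 and bay3 below 0.005 m and z of module1 in the frame of bay3 between -0.003 and 0.0016 m and x of wedge_mouth in the frame of module1 above 0.02 m)) and angle between each of module1, module2, module3's own z axis and vertical below 0.05 rad and ((horizontal distance between module2 and bay1 below 0.005 m and z of module2 in the frame of bay1 between -0.003 and 0.0016 m and x of wedge_mouth in the frame of module2 above 0.02 m) or (horizontal distance between module2 and bay2 below 0.005 m and z of module2 in the frame of bay2 between -0.003 and 0.0016 m and x of wedge_mouth in the frame of module2 above 0.02 m) or (horizontal distance between module2 and bay3 below 0.005 m and z of module2 in the frame of bay3 between -0.003 and 0.0016 m and x of wedge_mouth in the frame of module2 above 0.02 m)) and ((horizontal distance between module3 and bay1 below 0.005 m and z of module3 in the frame of bay1 between -0.003 and 0.0016 m and x of wedge_mouth in the frame of module3 above 0.02 m) or (horizontal distance between module3 and bay2 below 0.005 m and z of module3 in the frame of bay2 between -0.003 and 0.0016 m and x of wedge_mouth in the frame of module3 above 0.02 m) or (horizontal distance between module3 and bay3 below 0.005 m and z of module3 in the frame of bay3 between -0.003 and 0.0016 m and x of wedge_mouth in the frame of module3 above 0.02 m)) and distance between mallet and mallet_rest below 0.012 m and angle between each of mallet, wedge's own z axis and vertical below 0.12 rad and linear speed of each of mallet, wedge below 0.03 m/s and distance between wedge and wedge_rest below 0.008 m); the robot touches nothing.
It fails at once if something else on the bench is moved more than 3 cm (distance of any of screwdriver, tape_roll, multimeter, screw_tray, cleaner, solder_reel, bracket from where it was at the start of the episode above 0.03 m).
It fails at once if a pin is pushed with the fingers instead of the mallet (contact force between the fingers and pin1_c0 above 3 N or contact force between the fingers and pin2_c0 above 3 N or contact force between the fingers and pin3_c0 above 3 N).
Of module1, module2, module3 only 2 to 3 are there at a start; the rules pass over those that are not, and their reading is None.
At some moment in a run one of module1, module2, module3 may be knocked a few centimetres aside while the robot is not near it.
It also fails if it takes over 200 s, if anything falls off the work surface, if the arm or the gripper's body presses on something with over 40 N, if the wrist force passes 120 N, or if a joint passes its speed limit or range.

## Robot

A 6-joint arm with a two-finger parallel gripper is mounted at the origin on the work surface. World frame = base frame: x ahead of the robot, y to its left, z up, the work surface at z = 0. Lengths are in mm, angles in rad, forces in N, time in s.
With the tool pointing down it reaches from about 350 to 800 mm from the base axis. Payload 7.3 kg.
Tool frame: the origin (TCP) lies between the finger pads; the fingertips stand 17 mm ahead of it and the grasp point (between the pads) lies 2 mm behind it; y points along the fingers, x is the direction in which the jaws open and shut, and the axes are right-handed (so a half turn about y gives the same grasp; the last joint's range is limited). The gripper opens to 85 mm and grips with 20 to 120 N. Pads are 22 mm wide; open, the fingers measure 114 mm over their backs; the gripper's body (76 mm by 85 mm) begins 54 mm behind the grasp point. The pads swing forward as they close: fully open they stand 13 mm farther back than shut.
Start: joints at [1.043, 0.342, 1.524, -0, 1.275, -0.146], TCP at [195.597, 487.221, 248.322] pointing down, gripper open.
Joint ranges: [-2.53, 2.53], [-0.77, 2.02], [0.04, 2.7], [-1, 4.14], [0.28, 2.66], [-3.11, 3.11]. Speed limits (rad/s): [2.57, 2.57, 3.14, 3.14, 3.14, 3.14].

## Interface

Orientations are given as a unit quaternion [w, x, y, z].
In Python, from plant import monitor, snapshot, finish_job gives the robot as it stands. The module is installed in compiled form; this text tells all that it offers.
- The arm moves only by the shell command python3 -m crank 'ROWS' [FORCE]. ROWS is JSON, a list of rows, each a list of 7 numbers: the finger opening in m, from 0 to 0.0854, then the shift along the tool's x, y, z in m, then the turn, a rotation vector about the tool's x, y, z in degrees. In form: [[fingers, x, y, z, ax, ay, az], ...]. A call has 1 to 20 rows; each row is the pose to reach, as a shift and turn from the pose commanded when the call began, along the tool's axes at that moment; what a row does not reach only later rows make up. A row lasts 1/12 s, in which the tool goes at most 41.7 mm and 7.16 degrees, less where a joint would pass 70% of its speed; a pose out of reach is approached as far as the arm can. A call with a gripper value outside its range is refused whole. The fingers move at their own pace and stop on an object; FORCE is the grip in N (left out, the last holds). Time passes only in rows, so rows that repeat a pose let the fingers close. It gives the time, the measured TCP pose, the force and the opening at its end, in the units of the state.
- monitor.get_obs(): the state, without advancing time (a new reading comes with each control period).
- snapshot(name): name is "side" or "top"; returns a dict with "frame" (420x560x3 uint8, red, green, blue), "mtx" (3x3 intrinsics, pixels), "T" (4x4, takes a point from camera to world coordinates). Camera axes: x right, y down, z forward; pixel columns grow to the right and rows downward; lengths in mm; the calibration is good to about 2 mm. A picture is of the moment at which its call begins. There is no depth.
- finish_job(): hands the job in, once; it reports no verdict.
The state is a dict: "clock": time; "q": joint angles; "qvel": joint speeds; "joint_torque": joint torques, N m; "tcp_pos": TCP position; "tcp_rot": TCP orientation; "ft_force": force on the tool from outside, world axes, zero at the start; "torque": the same for the moment, N m; "finger_gap": finger opening in mm.
Only numpy, scipy, OpenCV 4.12 (cv2) and the standard library are available. Lean on these libraries where they do the work, as an engineer would, in place of code of your own. Each camera call takes 0.05 s, during which the arm holds its last target.

## Working session

There is one attempt and no reset: what is moved stays moved. The work goes in short steps, Python scripts to look and compute and a shell command to move; the robot and the scene stay as the last step left them, time stands still between calls to the robot, and variables do not carry over. Pictures are saved under pics/ and viewed, and the job is handed in when it is done.

```bash
mkdir -p pics
cat > h.py <<'E'
import numpy as np, cv2
from plant import monitor, snapshot, finish_job
def snap(n,f=None):
    s=snapshot(n)
    if f: cv2.imwrite('pics/'+f,s['frame'][:,:,::-1])
    return s
def ray(s,u,v,z):
    K=np.array(s['mtx']);T=np.array(s['T'])
    d=T[:3,:3]@np.linalg.inv(K)@np.array([u,v,1.]);o=T[:3,3]
    return o+d*(z-o[2])/d[2]
def proj(s,p):
    K=np.array(s['mtx']);T=np.array(s['T'])
    c=T[:3,:3].T@(np.array(p,float)-T[:3,3]);c=K@c
    return c[:2]/c[2]
E
python3 - <<'E'
from h import *
for n in('side','top'):
    s=snap(n,n+'0.png');print(n,np.round(s['mtx'],1).tolist(),np.round(s['T'],3).tolist())
o=monitor.get_obs();print({k:np.round(v,3).tolist() for k,v in o.items()})
E
```

```text
side [[480.2, 0.0, 273.7], [0.0, 480.2, 204.0], [0.0, 0.0, 1.0]] [[-0.99, -0.1, 0.103, 358.31], [-0.142, 0.565, -0.813, 1020.105], [0.023, -0.819, -0.573, 748.136], [0.0, 0.0, 0.0, 1.0]]
top [[504.6, 0.0, 282.0], [0.0, 504.6, 203.6], [0.0, 0.0, 1.0]] [[-0.024, -0.99, 0.138, 287.906], [-0.999, 0.027, 0.019, 50.924], [-0.022, -0.138, -0.99, 1516.926], [0.0, 0.0, 0.0, 1.0]]
{'clock': 0.1, 'q': [1.043, 0.343, 1.525, 0.0, 1.275, -0.146], 'qvel': [-0.001, -0.002, -0.002, -0.0, 0.001, -0.0], 'joint_torque': [0.001, -43.445, -24.649, -0.0, 0.005, -0.0], 'tcp_pos': [195.419, 486.943, 247.724], 'tcp_rot': [-0.586, 0.586, 0.396, -0.396], 'ft_force': [0.382, -0.072, 0.382], 'torque': [-0.012, -0.057, -0.026], 'finger_gap': 85.266}
```

View pics/side0.png

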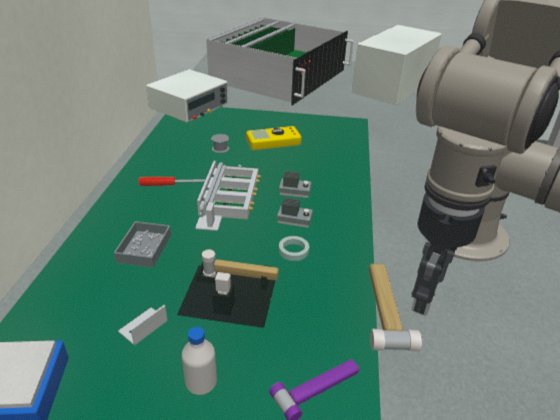

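View pics/top0.png

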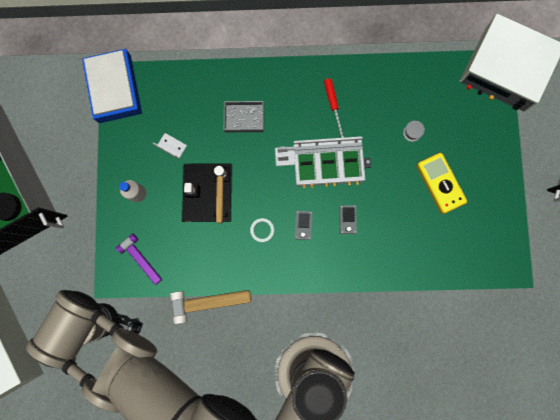

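Run:
```python
from h import *
a=cv2.imread('pics/side0.png');b=cv2.imread('pics/top0.png')
cv2.imwrite('pics/s0a.png',cv2.resize(a[150:330,110:320],None,fx=3.5,fy=3.3,interpolation=cv2.INTER_CUBIC))
cv2.imwrite('pics/t0a.png',cv2.resize(b[125:245,170:380],None,fx=3.8,fy=3.8,interpolation=cv2.INTER_CUBIC))
```

```text
(no output)
```

View pics/s0a.png

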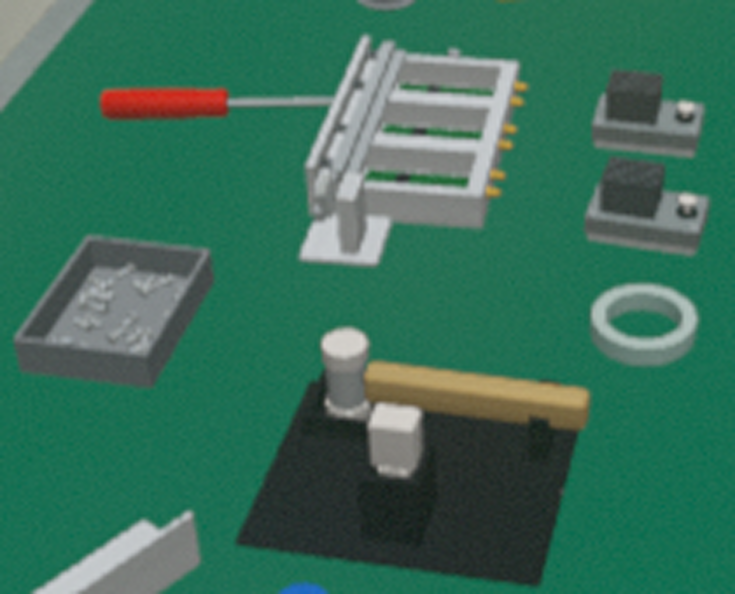

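View pics/t0a.png

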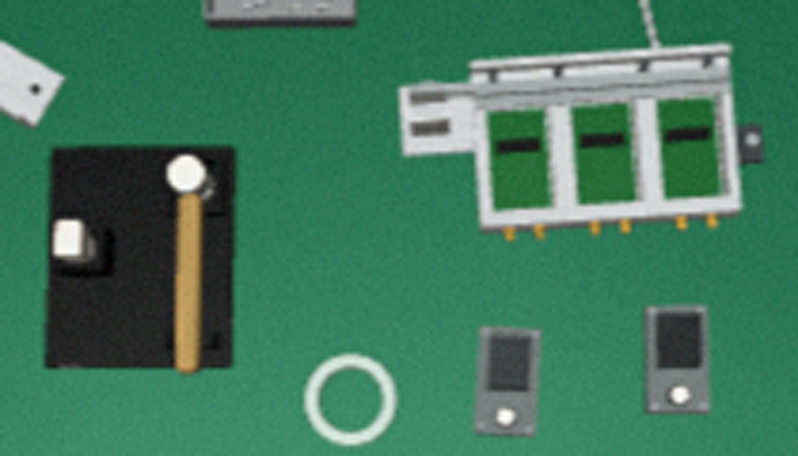

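```bash
python3 - <<'E'
from h import *
a=cv2.imread('pics/side0.png');b=cv2.imread('pics/top0.png')
def crop(im,x0,y0,w,h,f,name):
    c=cv2.resize(im[y0:y0+h,x0:x0+w],None,fx=f,fy=f,interpolation=cv2.INTER_CUBIC)
    for i in range(0,w,10): cv2.putText(c,str(x0+i),(i*f,8),0,.3,(0,255,255));cv2.line(c,(i*f,10),(i*f,14),(0,255,255))
    for i in range(0,h,10): cv2.putText(c,str(y0+i),(0,i*f+4),0,.3,(0,255,255))
    cv2.imwrite('pics/'+name,c)
crop(a,190,155,80,80,7,'s_car.png');crop(b,270,130,105,62,7,'t_car.png')
E
cat >> h.py <<'E'
def crop(im,x0,y0,w,h,f,name):
    im=im[:,:,::-1]
    c=np.ascontiguousarray(cv2.resize(im[y0:y0+h,x0:x0+w],None,fx=f,fy=f,interpolation=cv2.INTER_CUBIC))
    for i in range(0,w,10): cv2.putText(c,str(x0+i),(i*f,8),0,.3,(0,255,255));cv2.line(c,(i*f,10),(i*f,14),(0,255,255))
    for i in range(0,h,10): cv2.putText(c,str(y0+i),(0,i*f+4),0,.3,(0,255,255))
    cv2.imwrite('pics/'+name,c)
E
```

```text
(no output)
```

View pics/s_car.png

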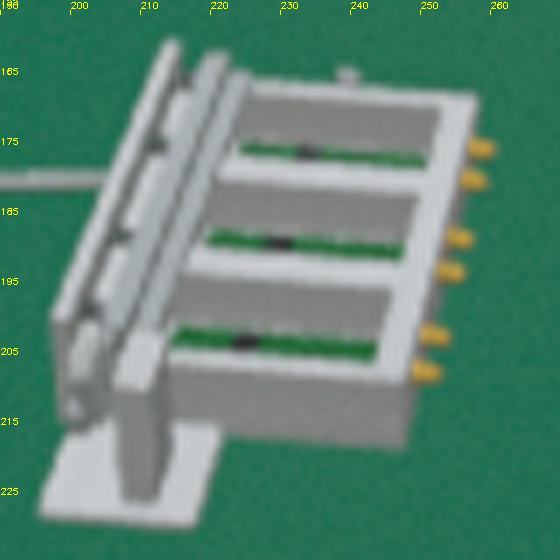

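View pics/t_car.png

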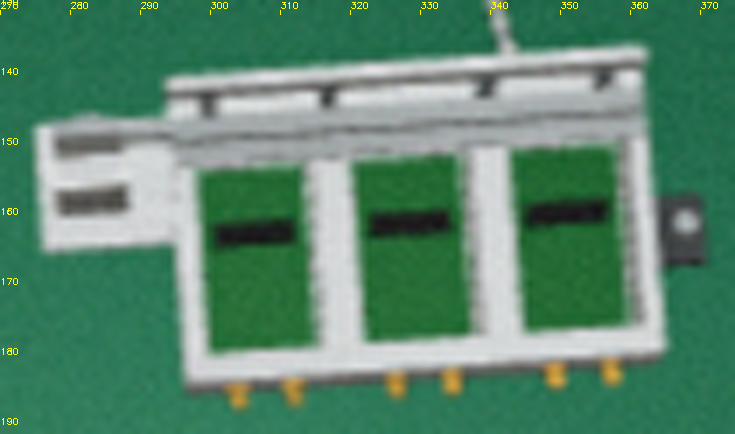

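```bash
cat >> h.py <<'E'
def edge(s,p,q,n=25,half=6,sign=None,ch=None,win=2.2):
    """profiles perpendicular to world segment p-q; returns subpixel edge points (image) ; strongest gradient near 0"""
    im=s['frame'].astype(np.float32)
    g=im.mean(2) if ch is None else im[:,:,ch]
    g=cv2.GaussianBlur(g,(0,0),0.6)
    a=proj(s,p);b=proj(s,q);d=(b-a)/np.linalg.norm(b-a);nn=np.array([-d[1],d[0]])
    t=np.arange(-half,half+.01,.1);out=[];offs=[]
    for k in np.linspace(0.08,0.92,n):
        c=a+(b-a)*k;P=c[None]+t[:,None]*nn[None]
        pr=cv2.remap(g,P[:,0].astype(np.float32)[None],P[:,1].astype(np.float32)[None],cv2.INTER_CUBIC)[0]
        gr=np.gradient(pr);gr[np.abs(t)>win]=0
        gg=gr*sign if sign else np.abs(gr)
        i=int(np.argmax(gg))
        w=np.clip(gg[max(0,i-8):i+9],0,None)
        off=(t[max(0,i-8):i+9]*w).sum()/max(w.sum(),1e-9)
        offs.append(off);out.append(c+off*nn)
    offs=np.array(offs);m=np.median(offs);k=np.abs(offs-m)<0.6
    return np.array(out)[k],nn,offs
E
python3 - <<'E'
from h import *
s=snap('top')
L=[(300.0,180.3),(322.0,178.8),(344.8,177.2)]
P=np.array([ray(s,u,v,32) for u,v in L]);print(P.round(1))
# front-left rim corners: local (-44, +26+68*(1,0,-1)) (left in image = +y)
print(np.linalg.norm(P[0]-P[2]))
d=P[0]-P[2];yaw=np.arctan2(-d[0],d[1]);print('yaw',yaw)
R=np.array([[np.cos(yaw),-np.sin(yaw)],[np.sin(yaw),np.cos(yaw)]])
c=P.mean(0)[:2]-R@np.array([-44,26]);print('carrier',c)
S=snap('side')
for p in [(-44,-94),(-44,94),(-44,-42),(-44,-26),(-44,26),(-44,42),(44,26)]:
    w=c+R@np.array(p);print(p,proj(s,[*w,32]).round(1),proj(S,[*w,32]).round(1))
E
```

```text
[[ 564.    23.2   32. ]
 [ 566.7  -42.6   32. ]
 [ 569.6 -110.7   32. ]]
134.00143333859924
yaw 0.041876886952959075
carrier [611.84818528 -67.50244349]
(-44, -94) [362.4 176. ] [253.  168.5]
(-44, 94) [299.5 180.3] [243.2 205.5]
(-44, -42) [345.  177.2] [250.5 177.9]
(-44, -26) [339.7 177.6] [249.7 180.9]
(-44, 26) [322.3 178.8] [247.  191.1]
(-44, 42) [316.9 179.1] [246.1 194.4]
(44, 26) [320.  150.1] [214.9 188.7]
```

```bash
cat > car.py <<'E'
from h import *
from scipy.optimize import least_squares
def fit(s,init,edges,z=32,verbose=True,win=2.2,free_yaw=True):
    x=np.array(init,float)
    for it in range(4):
        R=lambda a:np.array([[np.cos(a),-np.sin(a)],[np.sin(a),np.cos(a)]])
        obs=[]
        for (p,q,zz,sg) in edges:
            P=[*(x[:2]+R(x[2])@np.array(p)),zz];Q=[*(x[:2]+R(x[2])@np.array(q)),zz]
            pts,n,offs=edge(s,P,Q,win=win if it==0 else 1.5,sign=sg)
            obs.append((p,q,zz,pts,offs))
        def res(x):
            r=[]
            for p,q,zz,pts,_ in obs:
                a=proj(s,[*(x[:2]+R(x[2])@np.array(p)),zz]);b=proj(s,[*(x[:2]+R(x[2])@np.array(q)),zz])
                d=(b-a)/np.linalg.norm(b-a);n=np.array([-d[1],d[0]])
                r+=list((pts-a)@n)
            return np.array(r)
        if free_yaw: x=least_squares(res,x,loss='soft_l1',f_scale=.3).x
        else: x[:2]=least_squares(lambda t:res([*t,x[2]]),x[:2],loss='soft_l1',f_scale=.3).x
    if verbose:
        print('fit',x.round(4))
        for (p,q,zz,pts,offs) in obs:print(p,q,'n',len(pts),'med %.2f sd %.2f'%(np.median(offs),offs.std()))
    return x
E
python3 - <<'E'
from car import *
t=snap('top');S=snap('side')
E=[]
for yc in(68,0,-68):
    E+=[((-44,yc-24),(-44,yc+24),32,None),((-40,yc+26),(34,yc+26),32,None),((-40,yc-26),(34,yc-26),32,None)]
x=fit(t,[611.8,-67.5,.0419],E)
Es=[]
for yc in(68,0,-68):
    Es+=[((-44,yc-24),(-44,yc+10),32,None),((-40,yc-26),(25,yc-26),32,None),((-40,yc+26),(25,yc+26),32,None)]
fit(S,x,Es)
E
```

```text
fit [ 6.125509e+02 -6.504860e+01  3.820000e-02]
(-44, 44) (-44, 92) n 25 med 0.02 sd 0.11
(-40, 94) (34, 94) n 25 med 0.65 sd 0.20
(-40, 42) (34, 42) n 25 med -0.82 sd 0.17
(-44, -24) (-44, 24) n 25 med -0.01 sd 0.14
(-40, 26) (34, 26) n 25 med 0.31 sd 0.20
(-40, -26) (34, -26) n 20 med -0.78 sd 0.41
(-44, -92) (-44, -44) n 25 med -0.03 sd 0.12
(-40, -42) (34, -42) n 25 med 0.19 sd 0.20
(-40, -94) (34, -94) n 25 med -0.15 sd 0.29
fit [ 6.11479e+02 -6.27114e+01  3.98000e-02]
(-44, 44) (-44, 78) n 25 med 0.03 sd 0.18
(-40, 42) (25, 42) n 25 med -0.36 sd 0.13
(-40, 94) (25, 94) n 25 med 0.24 sd 0.17
(-44, -24) (-44, 10) n 25 med 0.02 sd 0.05
(-40, -26) (25, -26) n 25 med -0.52 sd 0.14
(-40, 26) (25, 26) n 25 med 0.08 sd 0.19
(-44, -92) (-44, -58) n 25 med 0.00 sd 0.16
(-40, -94) (25, -94) n 22 med 1.15 sd 0.58
(-40, -42) (25, -42) n 25 med 0.08 sd 0.21
```

Run:
```python
from car import *
t=snap('top');S=snap('side')
E=[]
for yc in(68,0,-68):
    E+=[((-44,yc-24),(-44,yc+24),32,None),((-40,yc+26),(34,yc+26),32,None)]
x=fit(t,[611.8,-67.5,.0419],E)
Es=[]
for yc in(68,0,-68):
    Es+=[((-44,yc-24),(-44,yc+10),32,None),((-40,yc+26),(25,yc+26),32,None)]
y=fit(S,x,Es,win=1.6)
# side -y edges white/grey
for yc in(68,0,-68):
  c,s_=np.cos(y[2]),np.sin(y[2]);R=np.array([[c,-s_],[s_,c]])
  P=[*(y[:2]+R@[-40,yc-26]),32];Q=[*(y[:2]+R@[25,yc-26]),32]
  for v in (P,Q): print(yc,proj(S,v).round(1),proj(t,v).round(1))
```

```text
fit [ 6.125908e+02 -6.615090e+01  3.860000e-02]
(-44, 44) (-44, 92) n 25 med -0.04 sd 0.12
(-40, 94) (34, 94) n 25 med 0.31 sd 0.23
(-44, -24) (-44, 24) n 25 med 0.01 sd 0.11
(-40, 26) (34, 26) n 25 med -0.16 sd 0.18
(-44, -92) (-44, -44) n 25 med -0.04 sd 0.13
(-40, -42) (34, -42) n 25 med -0.14 sd 0.23
fit [ 6.115195e+02 -6.328590e+01  3.850000e-02]
(-44, 44) (-44, 78) n 25 med 0.04 sd 0.15
(-40, 94) (25, 94) n 25 med 0.16 sd 0.13
(-44, -24) (-44, 10) n 25 med 0.08 sd 0.17
(-40, 26) (25, 26) n 25 med -0.09 sd 0.16
(-44, -92) (-44, -58) n 25 med 0.05 sd 0.17
(-40, -42) (25, -42) n 25 med -0.14 sd 0.21
68 [244.4 195.2] [315.4 177.9]
68 [220.4 193.3] [313.8 156.7]
0 [248.2 181.6] [338.1 176.4]
0 [225.1 179.9] [336.4 155.2]
-68 [251.6 169.2] [360.9 174.9]
-68 [229.5 167.6] [359.  153.7]
```

Run:
```python
from h import *
t=snap('top');S=snap('side')
crop(t['frame'],175,155,65,75,8,'t_nest.png');crop(S['frame'],175,240,110,90,7,'s_nest.png')
```

```text
(no output)
```

View pics/t_nest.png

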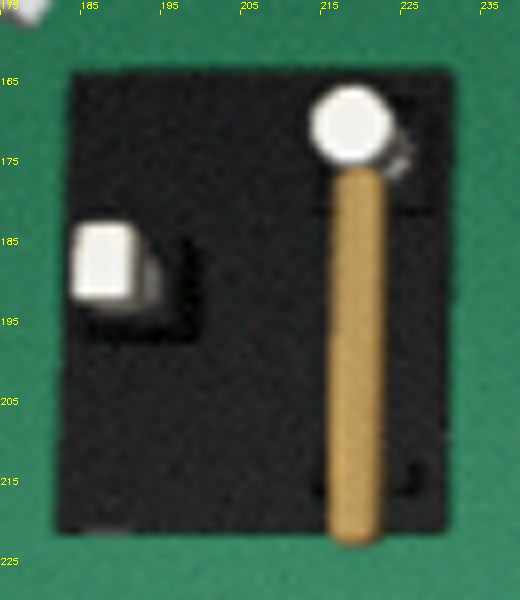

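View pics/s_nest.png

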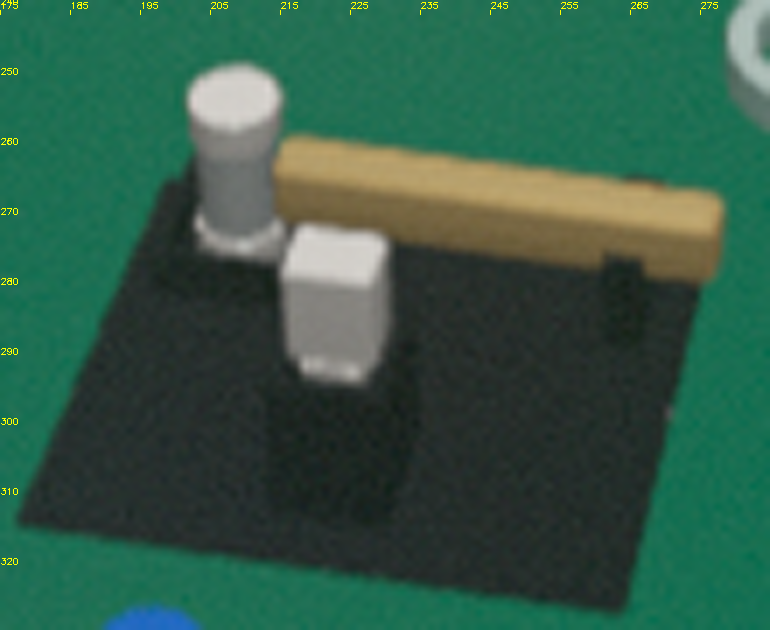

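```bash
cat > obj.py <<'E'
from car import *
def rect(cx,cy,w,h,z,inset=0):
    a,b=w/2,h/2
    return [((cx-a,cy-b),(cx-a,cy+b),z,None),((cx+a,cy-b),(cx+a,cy+b),z,None),((cx-a,cy-b),(cx+a,cy-b),z,None),((cx-a,cy+b),(cx+a,cy+b),z,None)]
E
python3 - <<'E'
from obj import *
t=snap('top');S=snap('side')
def cen(s,lo,u0,v0,u1,v1,z):
    f=s['frame'][v0:v1,u0:u1].astype(float);m=(f.min(2)>lo).astype(np.uint8)
    n,l,st,c=cv2.connectedComponentsWithStats(m)
    k=1+np.argmax(st[1:,4]);print(st[k],c[k]+[u0,v0]);return ray(s,c[k][0]+u0,c[k][1]+v0,z)
print('mallet top',cen(t,200,205,160,235,180,70))
print('wedge top',cen(t,200,180,178,200,197,94))
print('mallet side',cen(S,190,198,245,220,262,70))
print('wedge side',cen(S,195,210,265,235,285,94))
w=cen(t,200,180,178,200,197,94)
x=fit(t,[w[0],w[1],0.03],rect(0,0,27,20,94))
x=fit(S,[*x],rect(0,0,27,20,94))
# handle axis direction, nest edges
for v in (180,190,200,210):
    r=t['frame'][v,205:235].astype(float);m=(r[:,0]-r[:,2]>50);u=np.where(m)[0].mean()+205
    print(ray(t,u,v,51).round(1))
E
```

```text
[10  6  8  9 58] [218.46551724 170.10344828]
mallet top [594.09313192 261.7635115   70.        ]
[ 5  5  6  9 52] [187.5        187.15384615]
wedge top [541.66222483 347.80175222  94.        ]
[ 4  5 12  8 64] [207.90625 253.5625 ]
mallet side [592.73999421 265.51631152  70.        ]
[ 7  8 12  7 60] [222.28333333 276.01666667]
wedge side [540.14397468 352.19126103  94.        ]
[ 5  5  6  9 52] [187.5        187.15384615]
fit [ 5.417065e+02  3.480029e+02 -3.080000e-02]
(-13.5, -10.0) (-13.5, 10.0) n 25 med -0.12 sd 0.09
(13.5, -10.0) (13.5, 10.0) n 25 med 0.24 sd 0.20
(-13.5, -10.0) (13.5, -10.0) n 25 med 0.05 sd 0.10
(-13.5, 10.0) (13.5, 10.0) n 25 med -0.08 sd 0.14
fit [ 5.395207e+02  3.522900e+02 -2.530000e-02]
(-13.5, -10.0) (-13.5, 10.0) n 25 med 0.08 sd 0.29
(13.5, -10.0) (13.5, 10.0) n 25 med -0.01 sd 0.10
(-13.5, -10.0) (13.5, -10.0) n 24 med 0.08 sd 0.21
(-13.5, 10.0) (13.5, 10.0) n 24 med -0.12 sd 0.22
[568.2 261.7  51. ]
[538.1 261.9  51. ]
[508.3 263.6  51. ]
[478.6 263.8  51. ]
```

```bash
cat >> h.py <<'E'
from scipy.spatial.transform import Rotation as Ro
def Rq(q): return Ro.from_quat([q[1],q[2],q[3],q[0]])
def goal(x,y,z,yaw,o=None,tilt=None):
    """tool down, jaw (tool x) at world angle yaw (mod pi)"""
    o=o or monitor.get_obs();R0=Rq(o['tcp_rot']);p=np.array(o['tcp_pos'])
    best=None
    for k in(0,np.pi):
        c,s=np.cos(yaw+k),np.sin(yaw+k)
        M=np.array([[c,s,0],[s,-c,0],[0,0,-1]]).T
        r=(R0.inv()*Ro.from_matrix(M)).as_rotvec(degrees=True)
        if best is None or np.linalg.norm(r)<np.linalg.norm(best[0]): best=(r,M)
    d=R0.inv().apply(np.array([x,y,z])-p)
    print('shift',(d/1000).round(4),'rot',best[0].round(2),'rows>=',max(np.linalg.norm(d)/41.7,np.linalg.norm(best[0])/7.16).round(1))
def st():
    o=monitor.get_obs();R=Rq(o['tcp_rot']).as_matrix()
    print('t',round(o['clock'],2),'tcp',np.round(o['tcp_pos'],2),'F',np.round(o['ft_force'],2),'gap',round(o['finger_gap'],2),'xyaw',np.arctan2(R[1,0],R[0,0]).round(4),'zz',R[:,2].round(3),'q',np.round(o['q'],2))
E
python3 - <<'E'
from h import *
st();goal(540.7,350,160,-.025)
E
```

```text
t 0.6 tcp [195.58 487.21 248.3 ] F [-0.13 -0.41  0.34] gap 85.4 xyaw 1.189 zz [-0.928  0.373 -0.   ] q [ 1.04  0.34  1.52 -0.    1.28 -0.15]
shift [ 0.0012  0.0883 -0.3714] rot [-77.76  54.    54.  ] rows>= 15.2
```

```bash
python3 - <<'E'
s=open('h.py').read()
s=s.replace("M=np.array([[c,s,0],[s,-c,0],[0,0,-1]]).T","M=np.array([[c,s,0],[0,0,-1],[-s,c,0]]).T")
s=s.replace("'zz',R[:,2]","'down',R[:,1]")
open('h.py','w').write(s)
E
python3 - <<'E'
from h import *
st();goal(540.7,350,170,-.025)
E
```

```text
t 0.6 tcp [195.58 487.21 248.3 ] F [-0.13 -0.41  0.34] gap 85.4 xyaw 1.189 down [ 0.  0. -1.] q [ 1.04  0.34  1.52 -0.    1.28 -0.15]
shift [ 0.0012  0.0783 -0.3714] rot [-0.   69.56  0.  ] rows>= 9.7
```

```bash
python3 -m crank '[[0.0854,0.0012,0.0783,-0.3714,0,69.56,0],[0.0854,0.0012,0.0783,-0.3714,0,69.56,0],[0.0854,0.0012,0.0783,-0.3714,0,69.56,0],[0.0854,0.0012,0.0783,-0.3714,0,69.56,0],[0.0854,0.0012,0.0783,-0.3714,0,69.56,0],[0.0854,0.0012,0.0783,-0.3714,0,69.56,0],[0.0854,0.0012,0.0783,-0.3714,0,69.56,0],[0.0854,0.0012,0.0783,-0.3714,0,69.56,0],[0.0854,0.0012,0.0783,-0.3714,0,69.56,0],[0.0854,0.0012,0.0783,-0.3714,0,69.56,0],[0.0854,0.0012,0.0783,-0.3714,0,69.56,0],[0.0854,0.0012,0.0783,-0.3714,0,69.56,0],[0.0854,0.0012,0.0783,-0.3714,0,69.56,0],[0.0854,0.0012,0.0783,-0.3714,0,69.56,0]]' 40
python3 - <<'E'
from h import *
st();goal(540.7,350,80,-.025)
t=snap('top');S=snap('side')
crop(t['frame'],165,155,75,75,8,'t1.png');crop(S['frame'],170,190,130,110,6,'s1.png')
E
```

```text
clock: 1.77
tcp_pos: [539.6, 351.0, 170.7]
tcp_rot: [0.707, -0.707, 0.007, -0.008]
ft_force: [-0.2, -0.5, -0.3]
finger_gap: 85.5
t 1.77 tcp [539.61 350.97 170.75] F [-0.21 -0.48 -0.27] gap 85.49 xyaw -0.0214 down [ 0.001  0.001 -1.   ] q [0.46 0.62 1.28 0.   1.24 0.48]
shift [ 0.0011  0.0907 -0.001 ] rot [-0.03  0.21  0.03] rows>= 2.2
```

View pics/s1.png

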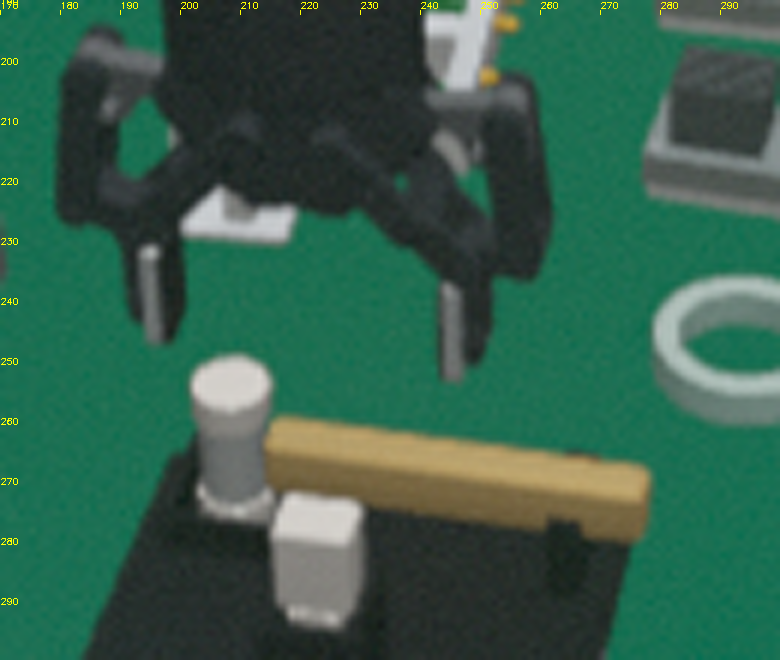

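View pics/t1.png

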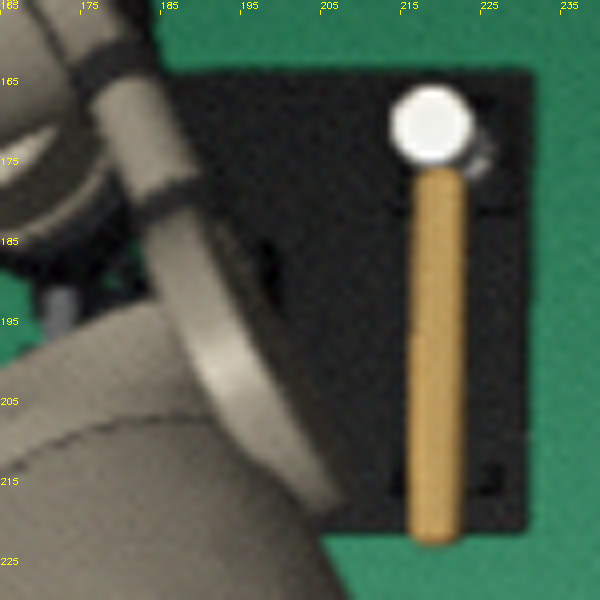

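Run:
```python
from h import *
S=snap('side');t=snap('top')
for z in (153.7,160,166.7):
  for dx in(42.7,-42.7): print(z,dx,[proj(S,[539.6+dx,351+dy,z]).round(1) for dy in(11,-11)])
print(proj(S,[541.7,348,94]),proj(S,[540.7,350,94]))
```

```text
153.7 42.7 [array([197.8, 253.6]), array([200.9, 246.2])]
153.7 -42.7 [array([242.7, 258.7]), array([244.9, 251.1])]
160 42.7 [array([197.6, 251.1]), array([200.7, 243.6])]
160 -42.7 [array([242.6, 256.1]), array([244.9, 248.5])]
166.7 42.7 [array([197.3, 248.3]), array([200.5, 240.9])]
166.7 -42.7 [array([242.6, 253.4]), array([244.8, 245.8])]
[221.99514266 274.45494606] [222.26132857 275.21385314]
```

```bash
python3 -m crank '[[0.0854,0.001,0.04,-0.0005,0,0,0],[0.0854,0.001,0.075,-0.0005,0,0,0],[0.0854,0.001,0.0905,-0.0005,0,0.2,0],[0.0854,0.001,0.0905,-0.0005,0,0.2,0],[0.0,0.001,0.0905,-0.0005,0,0.2,0],[0.0,0.001,0.0905,-0.0005,0,0.2,0],[0.0,0.001,0.0905,-0.0005,0,0.2,0],[0.0,0.001,0.0905,-0.0005,0,0.2,0],[0.0,0.001,0.0905,-0.0005,0,0.2,0],[0.0,0.001,0.0905,-0.0005,0,0.2,0],[0.0,0.001,0.0905,-0.0005,0,0.2,0],[0.0,0.001,0.0905,-0.0005,0,0.2,0]]' 40
python3 - <<'E'
from h import *
st()
S=snap('side')
crop(S['frame'],170,190,130,120,6,'s2.png')
E
```

```text
clock: 2.97
tcp_pos: [542.3, 349.8, 81.1]
tcp_rot: [0.707, -0.707, 0.009, -0.011]
ft_force: [-1.9, -0.1, 6.9]
finger_gap: 26.4
t 2.97 tcp [542.29 349.77  81.06] F [-1.9  -0.11  6.87] gap 26.41 xyaw -0.0285 down [ 0.002  0.001 -1.   ] q [0.45 0.72 1.37 0.   1.05 0.48]
```

View pics/s2.png

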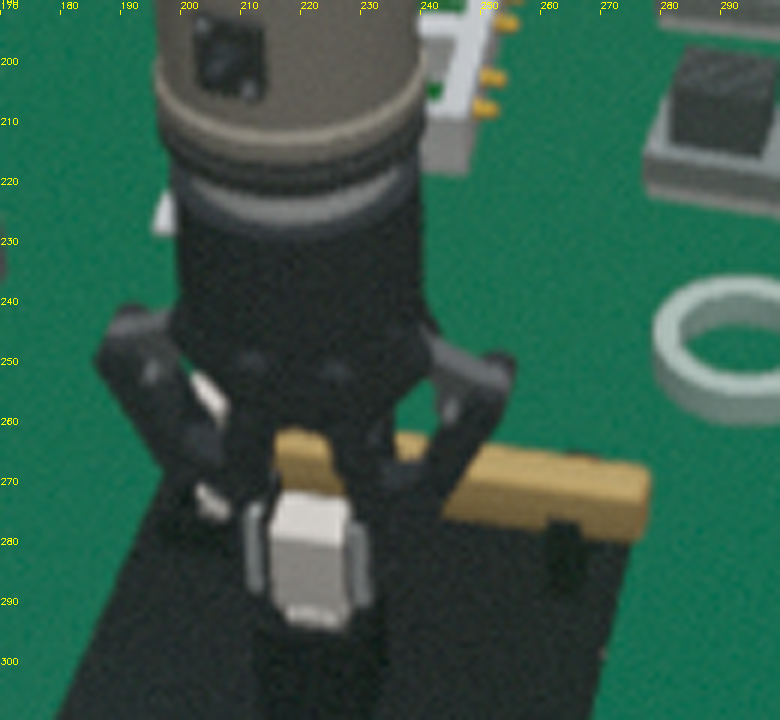

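```bash
python3 - <<'E'
from obj import *
S=snap('side')
x=fit(S,[541,351,-.028],rect(0,0,27,20,94),win=1.5,free_yaw=False)
o=monitor.get_obs();print(o['ft_force'])
E
python3 -m crank '[[0.0,0,-0.02,0,0,0,0],[0.0,0,-0.05,0,0,0,0],[0.0,0,-0.085,0,0,0,0],[0.0,0,-0.12,0,0,0,0],[0.0,0,-0.12,0,0,0,0],[0.0,0,-0.12,0,0,0,0]]' 60
python3 - <<'E'
from obj import *
st()
S=snap('side')
crop(S['frame'],170,170,130,120,6,'s3.png')
E
```

```text
fit [ 5.419674e+02  3.521994e+02 -2.800000e-02]
(-13.5, -10.0) (-13.5, 10.0) n 24 med 0.80 sd 0.24
(13.5, -10.0) (13.5, 10.0) n 25 med -0.72 sd 0.14
(-13.5, -10.0) (13.5, -10.0) n 25 med 0.10 sd 0.14
(-13.5, 10.0) (13.5, 10.0) n 24 med -0.04 sd 0.24
[-1.22304272  0.33429611  7.11292512]
clock: 3.57
tcp_pos: [542.6, 349.9, 202.3]
tcp_rot: [0.708, -0.706, 0.008, -0.012]
ft_force: [-0.4, -0.5, -1.0]
finger_gap: 26.1
t 3.57 tcp [542.65 349.92 202.31] F [-0.38 -0.45 -1.  ] gap 26.09 xyaw -0.0285 down [ 0.005  0.003 -1.   ] q [0.45 0.6  1.23 0.   1.3  0.48]
```

View pics/s3.png

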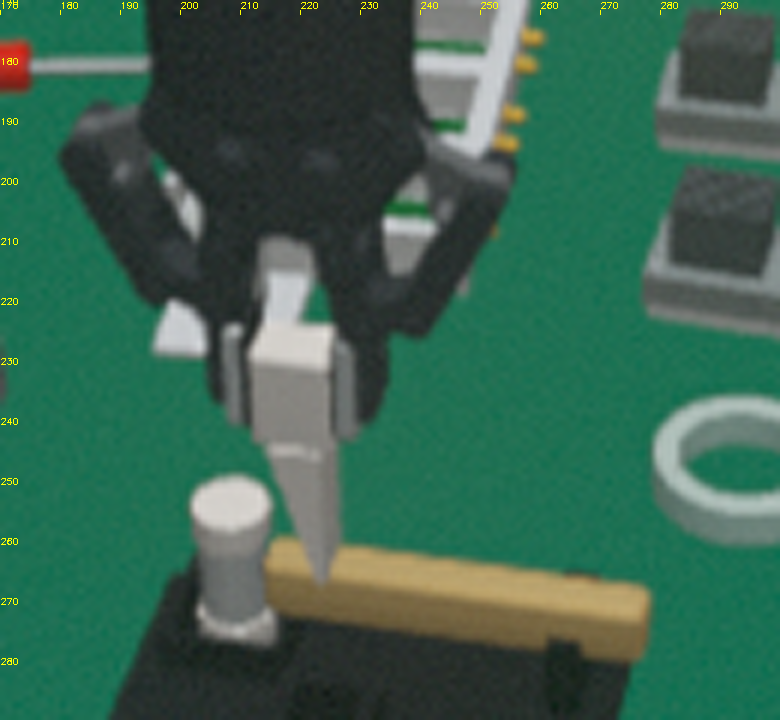

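Run:
```python
from obj import *
t=snap('top','top3.png');S=snap('side')
import copy
t0=dict(t);t0['frame']=cv2.imread('pics/top0.png')[:,:,::-1];S0=dict(S);S0['frame']=cv2.imread('pics/side0.png')[:,:,::-1]
for u,v in[(283,156.7),(283,160.4),(283,152.4),(278,158.5),(288.3,158.5)]:print(ray(t,u,v,58).round(1))
# carrier-local
c=np.array([612.6,-66.2]);a=.0385;R=np.array([[np.cos(a),-np.sin(a)],[np.sin(a),np.cos(a)]])
for u,v in[(283,156.7),(283,160.4),(283,152.4),(278,158.5),(288.3,158.5)]:print('loc',(R.T@(ray(t,u,v,58)[:2]-c)).round(1))
g=ray(t,283,158.5,58)
x=fit(t0,[g[0],g[1],.0385],rect(0,0,14,32,58),win=1.5,free_yaw=False)
y=fit(S0,[x[0]-1,x[1]+3,.0385],rect(0,0,14,32,58)[:2]+rect(0,0,14,32,58)[3:],win=1.5,free_yaw=False)
crop(S0['frame'],190,190,50,50,12,'s0lug.png');crop(t0['frame'],270,140,30,30,18,'t0lug.png')
```

```text
[631.5  71.8  58. ]
[620.3  72.1  58. ]
[644.5  71.5  58. ]
[626.5  86.8  58. ]
[625.6  56.3  58. ]
loc [ 24.2 137.2]
loc [ 13.1 137.9]
loc [ 37.2 136.4]
loc [ 19.8 152.3]
loc [ 17.7 121.9]
fit [6.269542e+02 7.250200e+01 3.850000e-02]
(-7.0, -16.0) (-7.0, 16.0) n 25 med 0.47 sd 0.10
(7.0, -16.0) (7.0, 16.0) n 25 med -0.58 sd 0.20
(-7.0, -16.0) (7.0, -16.0) n 25 med -0.32 sd 0.08
(-7.0, 16.0) (7.0, 16.0) n 21 med 0.45 sd 0.60
fit [6.253893e+02 6.263200e+01 3.850000e-02]
(-7.0, -16.0) (-7.0, 16.0) n 13 med -0.02 sd 0.75
(7.0, -16.0) (7.0, 16.0) n 13 med -0.04 sd 0.61
(-7.0, 16.0) (7.0, 16.0) n 25 med 0.14 sd 0.13
```

View pics/s0lug.png

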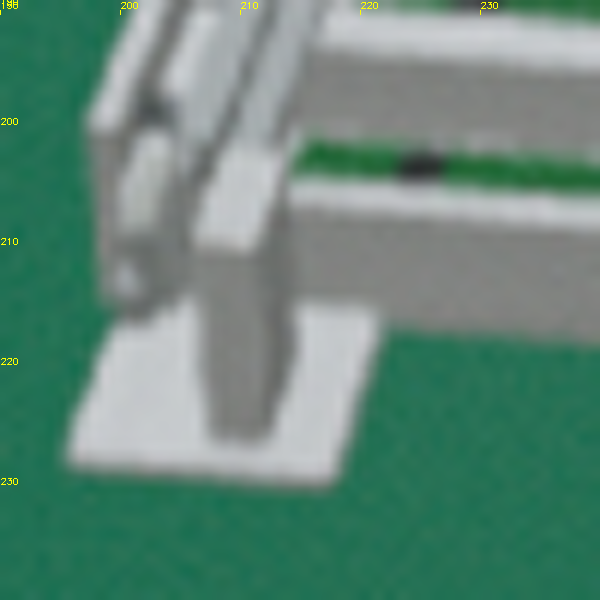

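View pics/t0lug.png

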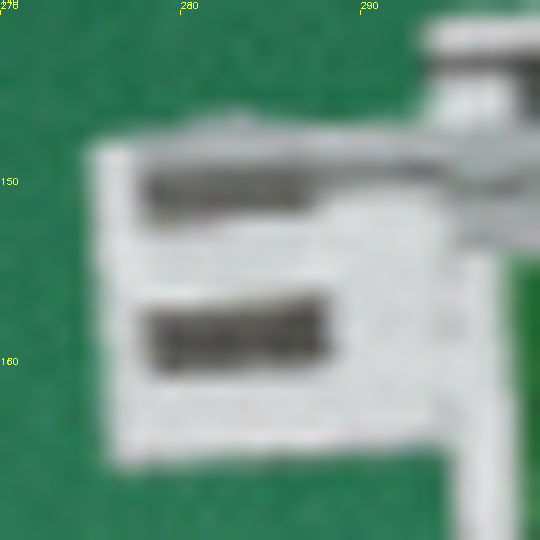

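Run:
```python
from obj import *
t=snap('top','top3.png');S=snap('side')
for p in [(205.8,210),(211.2,210.5),(209.8,202.2),(213.6,202)]: print('side',ray(S,*p,58).round(1))
for p in [(278.1,157.2),(288.2,156.4),(278,149.5),(287,148.9)]: print('top',ray(t,*p,58).round(1))
print('base top',[ray(t,*p,4).round(1) for p in[(275.5,148.5),(276.5,165.5)]])
print('base side',[ray(S,*p,4).round(1) for p in[(195.3,228.2),(217.2,230)]])
goal(645+6,73,140,.0385)
```

```text
side [642.8  95.5  58. ]
side [629.3  95.2  58. ]
side [641.5  61.2  58. ]
side [632.4  58.7  58. ]
top [630.4  86.4  58. ]
top [632.   56.4  58. ]
top [653.8  86.1  58. ]
top [654.8  59.4  58. ]
base top [array([670.7,  95. ,   4. ]), array([617.3,  93.2,   4. ])]
base side [array([670.9, 103.5,   4. ]), array([615.3, 101.3,   4. ])]
shift [ 0.118   0.0578 -0.2727] rot [ 0.08 -3.84 -0.17] rows>= 7.3
```

View pics/top3.png

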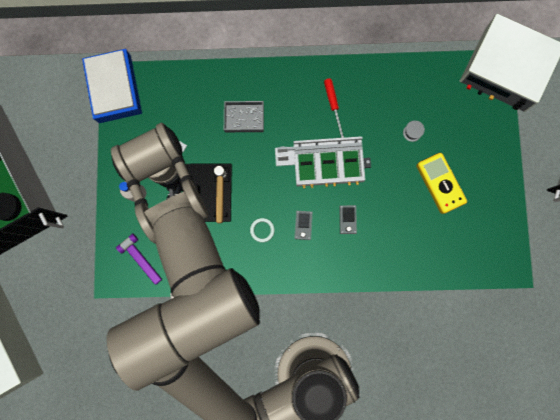

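Run:
```python
from obj import *
t=snap('top');S=snap('side')
for y in (86,88,90,92):
  for z in(0,2,4,58): print(y,z,proj(S,[638,y,z]).round(1), proj(t,[631,y,z]).round(1))
```

```text
86 0 [209.9 226.6] [278.8 161.3]
86 2 [209.9 226. ] [278.8 161.2]
86 4 [209.9 225.4] [278.7 161. ]
86 58 [208.7 208. ] [278.2 157. ]
88 0 [209.7 227.1] [278.1 161.4]
88 2 [209.7 226.5] [278.1 161.2]
88 4 [209.7 225.9] [278.1 161.1]
88 58 [208.5 208.5] [277.5 157. ]
90 0 [209.6 227.6] [277.5 161.4]
90 2 [209.5 227. ] [277.5 161.2]
90 4 [209.5 226.3] [277.4 161.1]
90 58 [208.3 208.9] [276.9 157. ]
92 0 [209.4 228.1] [276.8 161.4]
92 2 [209.3 227.4] [276.8 161.2]
92 4 [209.3 226.8] [276.8 161.1]
92 58 [208.1 209.4] [276.2 157.1]
```

Run:
```python
from h import *
goal(655.5,72,150,.0385)
```

```text
shift [ 0.1222  0.0482 -0.2738] rot [ 0.05 -3.84 -0.12] rows>= 7.3
```

```bash
python3 -m crank '[[0,0.122,0.0,-0.274,0,-3.8,0],[0,0.122,0.02,-0.274,0,-3.8,0],[0,0.122,0.048,-0.274,0,-3.8,0],[0,0.122,0.048,-0.274,0,-3.8,0],[0,0.122,0.048,-0.274,0,-3.8,0],[0,0.122,0.048,-0.274,0,-3.8,0],[0,0.122,0.048,-0.274,0,-3.8,0],[0,0.122,0.048,-0.274,0,-3.8,0],[0,0.122,0.048,-0.274,0,-3.8,0],[0,0.122,0.048,-0.274,0,-3.8,0],[0,0.122,0.048,-0.274,0,-3.8,0]]'
python3 - <<'E'
from obj import *
st()
t=snap('top');S=snap('side')
crop(S['frame'],170,140,100,100,7,'s4.png');crop(t['frame'],250,130,80,60,9,'t4.png')
E
```

```text
clock: 4.83
tcp_pos: [655.5, 73.2, 151.4]
tcp_rot: [0.707, -0.707, -0.013, 0.014]
ft_force: [0.5, 0.7, -0.5]
finger_gap: 26.3
t 4.83 tcp [655.47  73.23 151.41] F [ 0.48  0.74 -0.52] gap 26.27 xyaw 0.0385 down [-0.     0.001 -1.   ] q [-0.01  0.67  1.25  0.    1.23 -0.04]
```

View pics/s4.png

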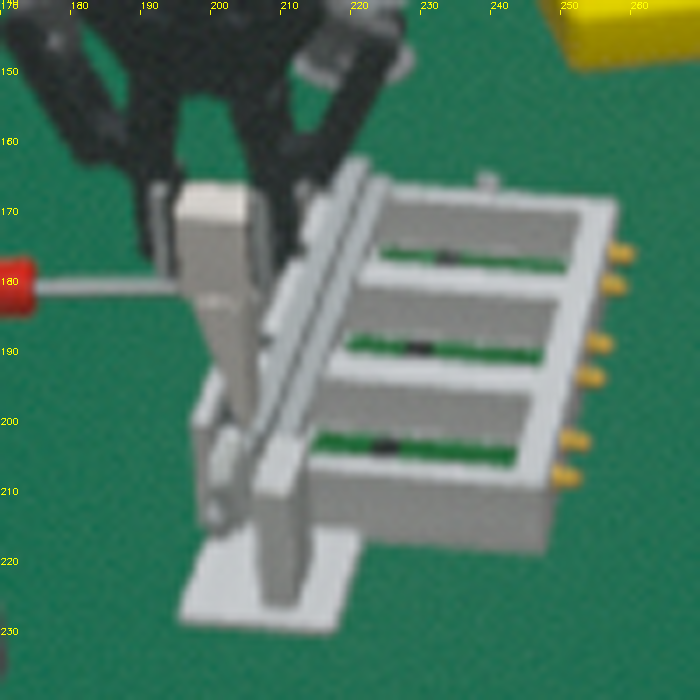

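View pics/t4.png

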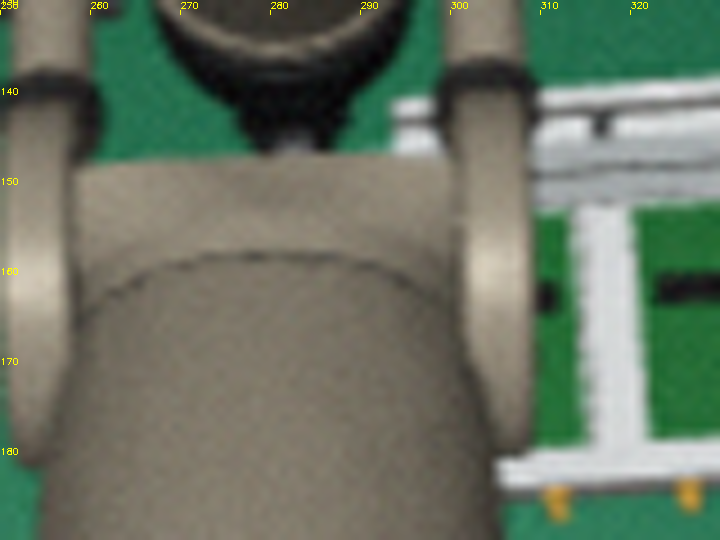

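Run:
```python
from obj import *
S=snap('side')
print('tip near pts',proj(S,[647,83.2,76.4]).round(1),proj(S,[650,83.2,76.4]).round(1))
for dx in(-13.5,13.5):
  print('block near face top/bot',proj(S,[655.5+dx,83.2,164.4]).round(1),proj(S,[655.5+dx,83.2,128.4]).round(1),proj(S,[655.5+dx,63.2,164.4]).round(1))
x=fit(S,[655.5,73.2,.0385],rect(0,0,27,20,164.4),win=1.5,free_yaw=False)
g=S['frame'].mean(2)
for v in(185,190,194,197,199,201,203): print(v,g[v,194:212].round(0).astype(int))
```

```text
tip near pts [205.  200.9] [203.8 200.7]
block near face top/bot [204.8 170.2] [205.7 183.1] [207.  165.9]
block near face top/bot [193.6 169.1] [194.7 182.1] [196.  164.9]
fit [6.546655e+02 7.706250e+01 3.850000e-02]
(-13.5, -10.0) (-13.5, 10.0) n 20 med 0.84 sd 0.73
(13.5, -10.0) (13.5, 10.0) n 25 med -0.43 sd 0.15
(-13.5, -10.0) (13.5, -10.0) n 25 med 0.29 sd 0.19
(-13.5, 10.0) (13.5, 10.0) n 24 med -0.38 sd 0.22
185 [ 76  77  76  82 113 129 131 132 131 130 122 114 110 131 186 200 181 172]
190 [ 78  75  76  82  74  81 115 129 132 131 128 114 118 158 159 168 171 161]
194 [ 76  78  80  72  87 147 192 174 141 132 130 116 117 150 168 169 145 136]
197 [ 79  78  75  88 143 190 174 124 108 127 133 119 116 157 167 144 137 164]
199 [ 76  78  84 134 189 188 140 100  82 109 127 124 141 166 144 117 160 170]
201 [ 78  78  82 111 128 120 110 139 171 174 141 138 150 146 120 157 169 167]
203 [ 73  77  81 102 124 121 131 179 177 173 150 155 125 111 172 198 195 195]
```

```bash
python3 -m crank '[[0,0,0.012,0,0,0,0],[0,0,0.02,0,0,0,0],[0,0,0.028,0,0,0,0],[0,0,0.028,0,0,0,0],[0,0,0.028,0,0,0,0]]'
python3 - <<'E'
from obj import *
st()
S=snap('side')
crop(S['frame'],170,140,100,100,7,'s5.png')
E
```

```text
clock: 5.4
tcp_pos: [655.4, 72.2, 122.5]
tcp_rot: [0.707, -0.707, -0.013, 0.014]
ft_force: [-0.3, 0.1, -0.1]
finger_gap: 26.1
t 5.4 tcp [655.36  72.18 122.49] F [-0.29  0.11 -0.1 ] gap 26.13 xyaw 0.038 down [-0.002  0.    -1.   ] q [-0.01  0.7   1.28  0.    1.17 -0.04]
```

View pics/s5.png

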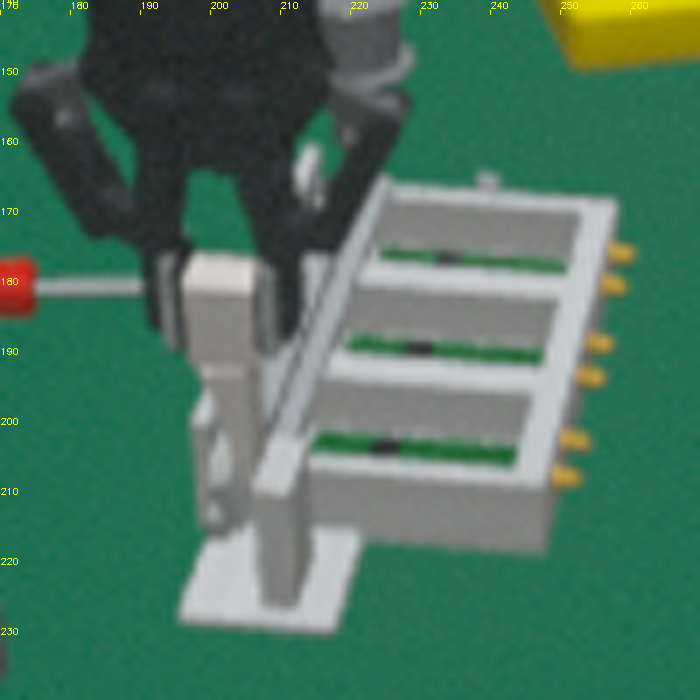

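```bash
for i in 1 2; do :; done; python3 -m crank '[[0,-0.001,0,0,0,0,0],[0,-0.002,0,0,0,0,0],[0,-0.002,0,0,0,0,0]]'; python3 -m crank '[[0,0,0.01,0,0,0,0],[0,0,0.01,0,0,0,0]]'
```

```text
clock: 5.7
tcp_pos: [654.5, 71.9, 124.0]
tcp_rot: [0.707, -0.707, -0.014, 0.012]
ft_force: [2.5, 0.2, -2.3]
finger_gap: 26.1
clock: 5.87
tcp_pos: [654.6, 71.9, 112.7]
tcp_rot: [0.707, -0.707, -0.014, 0.013]
ft_force: [5.7, -0.2, -3.6]
finger_gap: 25.8
```

```bash
python3 -m crank '[[0,0.0005,0.006,0,0,0,0],[0,0.0005,0.012,0,0,0,0],[0,0.0005,0.018,0,0,0,0],[0,0.0005,0.018,0,0,0,0]]' 80;  python3 - <<'E'
from obj import *
st()
E
```

```text
clock: 6.2
tcp_pos: [654.7, 72.0, 94.5]
tcp_rot: [0.707, -0.707, -0.014, 0.013]
ft_force: [4.9, 0.4, -4.2]
finger_gap: 25.7
t 6.2 tcp [654.67  72.01  94.53] F [ 4.89  0.45 -4.2 ] gap 25.66 xyaw 0.0378 down [ 0.001  0.    -1.   ] q [-0.01  0.72  1.31  0.    1.11 -0.04]
```

```bash
python3 -m crank '[[0,0,0.005,0,0,0,0],[0,0,0.010,0,0,0,0],[0,0,0.0135,0,0,0,0],[0,0,0.0135,0,0,0,0],[0,0,0.0145,0,0,0,0],[0,0,0.0145,0,0,0,0]]' 80;  python3 - <<'E'
from obj import *
st()
S=snap('side')
crop(S['frame'],170,140,100,100,7,'s6.png')
E
```

```text
clock: 6.7
tcp_pos: [654.7, 72.1, 81.4]
tcp_rot: [0.707, -0.707, -0.014, 0.013]
ft_force: [1.0, 1.1, 4.6]
finger_gap: 25.5
t 6.7 tcp [654.72  72.09  81.39] F [1.04 1.11 4.6 ] gap 25.46 xyaw 0.0379 down [ 0.001  0.    -1.   ] q [-0.01  0.74  1.32  0.    1.08 -0.04]
```

View pics/s6.png

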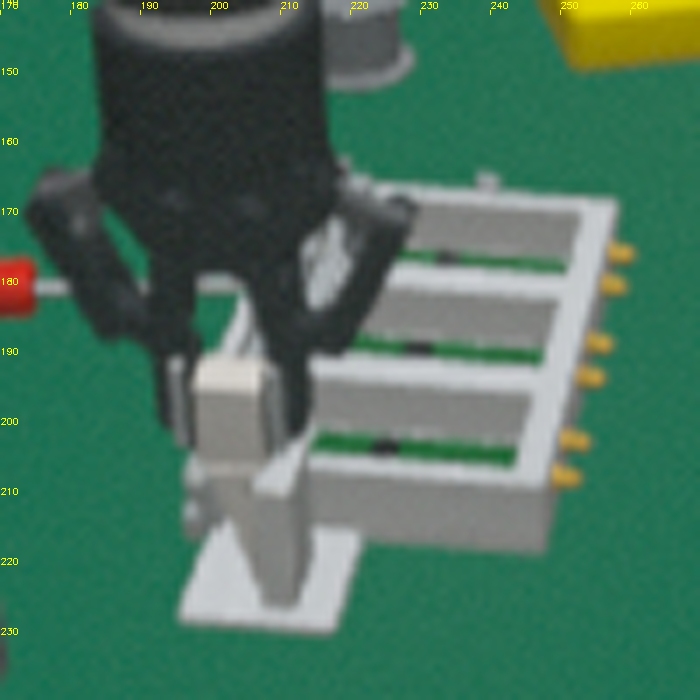

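```bash
python3 -m crank '[[0,0,0.001,0,0,0,0],[0,0,0.002,0,0,0,0],[0,0,0.002,0,0,0,0]]' 80
```

```text
clock: 7.0
tcp_pos: [654.7, 72.0, 81.1]
tcp_rot: [-0.707, 0.707, 0.014, -0.013]
ft_force: [-1.6, -1.1, 16.0]
finger_gap: 25.7
```

```bash
python3 -m crank '[[0,0,-0.001,0,0,0,0],[0.06,0,-0.001,0,0,0,0],[0.06,0,-0.001,0,0,0,0],[0.06,0,-0.001,0,0,0,0],[0.06,0,-0.001,0,0,0,0],[0.06,0,-0.02,0,0,0,0],[0.06,0,-0.05,0,0,0,0],[0.06,0,-0.09,0,0,0,0],[0.06,0,-0.12,0,0,0,0],[0.06,0,-0.12,0,0,0,0],[0.06,0,-0.12,0,0,0,0]]';  python3 - <<'E'
from obj import *
st()
S=snap('side');t=snap('top')
crop(S['frame'],170,140,160,100,5,'s7.png')
crop(t['frame'],270,130,100,120,5,'t7.png')
E
```

```text
clock: 7.92
tcp_pos: [655.0, 72.1, 200.9]
tcp_rot: [0.707, -0.707, -0.015, 0.012]
ft_force: [-0.4, -1.4, -0.4]
finger_gap: 60.1
t 7.92 tcp [655.    72.05 200.93] F [-0.37 -1.44 -0.36] gap 60.06 xyaw 0.0378 down [ 0.004  0.    -1.   ] q [-0.01  0.62  1.19  0.    1.33 -0.04]
```

View pics/s7.png

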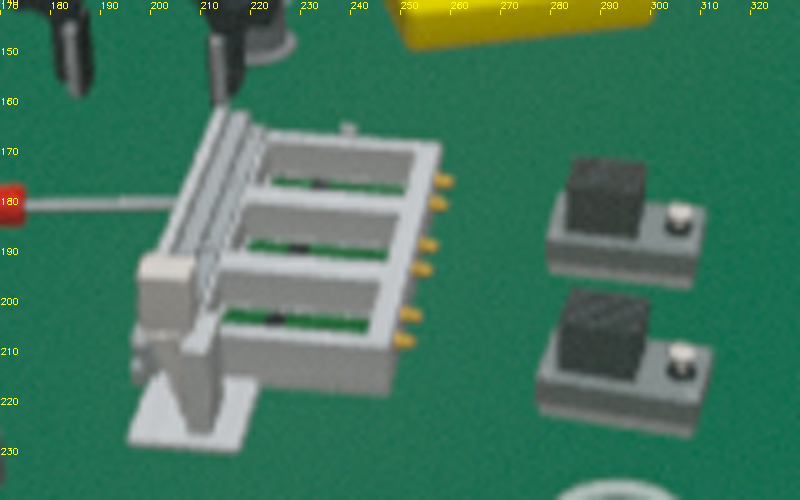

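View pics/t7.png

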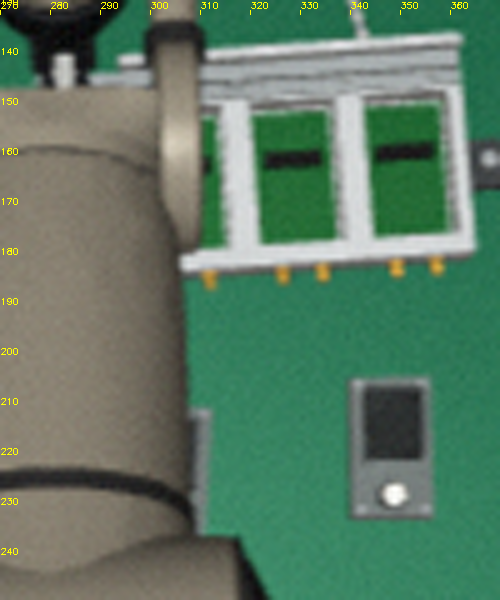

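Run:
```python
from obj import *
S=snap('side');t=snap('top')
a=ray(t,348,220,24);print(a)
x=fit(t,[a[0],a[1],0.0],rect(0,0,84,48,24),win=3)
xs=fit(t,x,rect(12.5,0,41,32,56),win=2)
y=fit(S,[x[0]-1,x[1]+3,x[2]],rect(0,0,84,48,24),win=2.5)
y=fit(S,[x[0]-1,x[1]+3,x[2]],rect(12.5,0,41,32,56),win=2.5)
c=np.array([612.4,-66.4]);R=Ro.from_euler('z',.0385).as_matrix()[:2,:2]
print('bay3',c+R@[0,-68],'bay2',c)
for q in (x,y):
  print('sink c',q[:2]+Ro.from_euler('z',q[2]).as_matrix()[:2,:2]@[12.5,0])
```

```text
[ 441.89683125 -115.69427451   24.        ]
fit [ 4.464251e+02 -1.153135e+02 -3.800000e-03]
(-42.0, -24.0) (-42.0, 24.0) n 25 med 0.40 sd 0.15
(42.0, -24.0) (42.0, 24.0) n 11 med -0.43 sd 0.49
(-42.0, -24.0) (42.0, -24.0) n 14 med -1.04 sd 0.53
(-42.0, 24.0) (42.0, 24.0) n 25 med 0.28 sd 0.25
fit [ 4.428650e+02 -1.125023e+02 -4.050000e-02]
(-8.0, -16.0) (-8.0, 16.0) n 25 med -0.40 sd 0.12
(33.0, -16.0) (33.0, 16.0) n 25 med 0.31 sd 0.05
(-8.0, -16.0) (33.0, -16.0) n 25 med 0.38 sd 0.10
(-8.0, 16.0) (33.0, 16.0) n 25 med -0.43 sd 0.08
fit [ 4.437633e+02 -1.215297e+02 -1.900000e-02]
(-42.0, -24.0) (-42.0, 24.0) n 24 med -0.09 sd 0.29
(42.0, -24.0) (42.0, 24.0) n 18 med 0.02 sd 0.56
(-42.0, -24.0) (42.0, -24.0) n 18 med -0.37 sd 0.47
(-42.0, 24.0) (42.0, 24.0) n 14 med 0.06 sd 0.75
fit [ 4.438564e+02 -1.091872e+02 -4.030000e-02]
(-8.0, -16.0) (-8.0, 16.0) n 20 med 0.57 sd 0.55
(33.0, -16.0) (33.0, 16.0) n 17 med -0.29 sd 0.50
(-8.0, -16.0) (33.0, -16.0) n 16 med -0.12 sd 0.57
(-8.0, 16.0) (33.0, 16.0) n 22 med 0.09 sd 0.33
bay3 [ 615.01735329 -134.34960972] bay2 [612.4 -66.4]
sink c [ 458.92505984 -115.36065698]
sink c [ 456.34625039 -109.69028947]
```

Run:
```python
from h import *
goal(455.4,-113.0,130,np.pi/2-.0405)
```

```text
shift [-0.2046  0.0676 -0.1774] rot [ -0.17 -85.52  -0.16] rows>= 11.9
```

```bash
python3 -m crank '[[0.06,-0.2046,0.02,-0.1774,0,-85.5,0],[0.06,-0.2046,0.03,-0.1774,0,-85.5,0],[0.06,-0.2046,0.04,-0.1774,0,-85.5,0],[0.06,-0.2046,0.068,-0.1774,0,-85.5,0],[0.06,-0.2046,0.068,-0.1774,0,-85.5,0],[0.06,-0.2046,0.068,-0.1774,0,-85.5,0],[0.06,-0.2046,0.068,-0.1774,0,-85.5,0],[0.06,-0.2046,0.068,-0.1774,0,-85.5,0],[0.06,-0.2046,0.068,-0.1774,0,-85.5,0],[0.06,-0.2046,0.068,-0.1774,0,-85.5,0],[0.06,-0.2046,0.068,-0.1774,0,-85.5,0],[0.06,-0.2046,0.068,-0.1774,0,-85.5,0],[0.06,-0.2046,0.068,-0.1774,0,-85.5,0],[0.06,-0.2046,0.068,-0.1774,0,-85.5,0],[0.06,-0.2046,0.068,-0.1774,0,-85.5,0]]' 30;  python3 - <<'E'
from obj import *
st();goal(455.4,-113.0,46,np.pi/2-.0405)
S=snap('side')
crop(S['frame'],180,90,160,120,5,'s8.png')
E
```

```text
clock: 9.37
tcp_pos: [456.2, -112.9, 130.5]
tcp_rot: [0.511, -0.511, -0.489, 0.489]
ft_force: [0.0, 0.2, 0.3]
finger_gap: 60.1
t 9.37 tcp [ 456.25 -112.85  130.46] F [0.01 0.22 0.28] gap 60.12 xyaw 1.5265 down [-0.001  0.001 -1.   ] q [-0.41  0.38  1.83  0.    0.93 -1.93]
shift [-0.0002  0.0845  0.0007] rot [-0.06 -0.22  0.03] rows>= 2.0
```

View pics/s8.png

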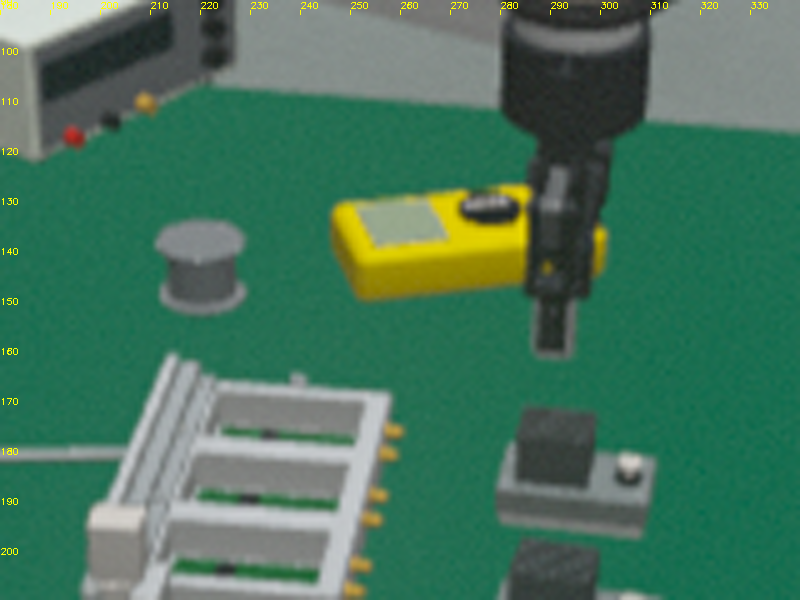

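```bash
python3 -m crank '[[0.06,0,0.03,0.0005,0,0,0],[0.06,0,0.06,0.0005,0,-0.2,0],[0.06,0,0.084,0.0005,0,-0.2,0],[0.06,0,0.084,0.0005,0,-0.2,0],[0,0,0.084,0.0005,0,-0.2,0],[0,0,0.084,0.0005,0,-0.2,0],[0,0,0.084,0.0005,0,-0.2,0],[0,0,0.084,0.0005,0,-0.2,0],[0,0,0.084,0.0005,0,-0.2,0],[0,0,0.084,0.0005,0,-0.2,0]]' 40;  python3 - <<'E'
from obj import *
st()
S=snap('side')
crop(S['frame'],240,120,100,80,8,'s9.png')
E
```

```text
clock: 10.25
tcp_pos: [457.1, -113.4, 48.4]
tcp_rot: [-0.508, 0.51, 0.491, -0.49]
ft_force: [-0.2, -0.1, 7.1]
finger_gap: 31.6
t 10.25 tcp [ 457.06 -113.37   48.36] F [-0.23 -0.14  7.13] gap 31.56 xyaw 1.5333 down [ 0.003 -0.001 -1.   ] q [-0.41  0.52  1.91  0.    0.71 -1.94]
```

View pics/s9.png

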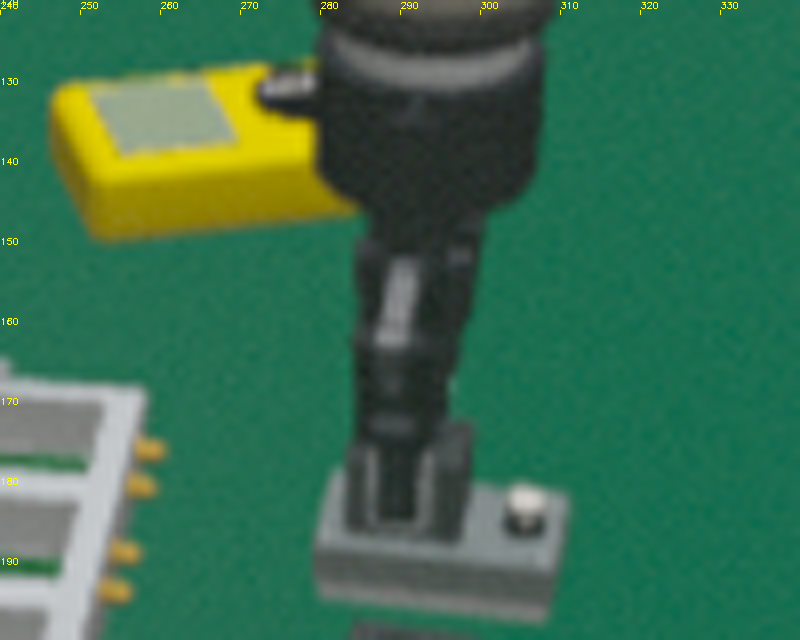

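```bash
python3 -m crank '[[0,0,-0.03,0,0,0,0],[0,0,-0.065,0,0,0,0],[0,0,-0.065,0,0,0,0]]';  python3 - <<'E'
from obj import *
st();goal(628.3,-133.9,112,np.pi/2+.0385)
E
```

```text
clock: 10.55
tcp_pos: [459.0, -114.1, 117.3]
tcp_rot: [-0.506, 0.512, 0.492, -0.489]
ft_force: [1.5, -0.2, -1.1]
finger_gap: 31.2
t 10.55 tcp [ 458.99 -114.09  117.3 ] F [ 1.49 -0.23 -1.06] gap 31.22 xyaw 1.5336 down [ 0.009 -0.004 -1.   ] q [-0.41  0.4   1.85  0.    0.88 -1.94]
shift [-0.0135  0.0069 -0.1699] rot [ 0.52 -4.34 -0.21] rows>= 4.1
```

```bash
python3 -m crank '[[0,-0.0135,0.004,-0.03,0,-4.3,0],[0,-0.0135,0.004,-0.06,0,-4.3,0],[0,-0.0135,0.004,-0.1,0,-4.3,0],[0,-0.0135,0.004,-0.135,0,-4.3,0],[0,-0.0135,0.004,-0.155,0,-4.3,0],[0,-0.0135,0.004,-0.17,0,-4.3,0],[0,-0.0135,0.004,-0.17,0,-4.3,0],[0,-0.0135,0.004,-0.17,0,-4.3,0],[0,-0.0135,0.004,-0.17,0,-4.3,0]]';  python3 - <<'E'
from obj import *
st();goal(628.3,-133.9,112,np.pi/2+.0385)
t=snap('top');S=snap('side')
crop(S['frame'],180,110,100,110,7,'s10.png')
crop(t['frame'],290,120,100,80,8,'t10.png')
E
```

```text
clock: 11.3
tcp_pos: [624.2, -132.5, 107.4]
tcp_rot: [0.491, -0.49, -0.509, 0.51]
ft_force: [0.3, -0.1, -2.4]
finger_gap: 31.3
t 11.3 tcp [ 624.23 -132.54  107.36] F [ 0.26 -0.08 -2.42] gap 31.32 xyaw 1.6085 down [-0.002  0.001 -1.   ] q [-0.33  0.68  1.37 -0.    1.1  -1.94]
shift [-0.0015 -0.0046 -0.004 ] rot [-0.11 -0.04  0.04] rows>= 0.2
```

View pics/s10.png

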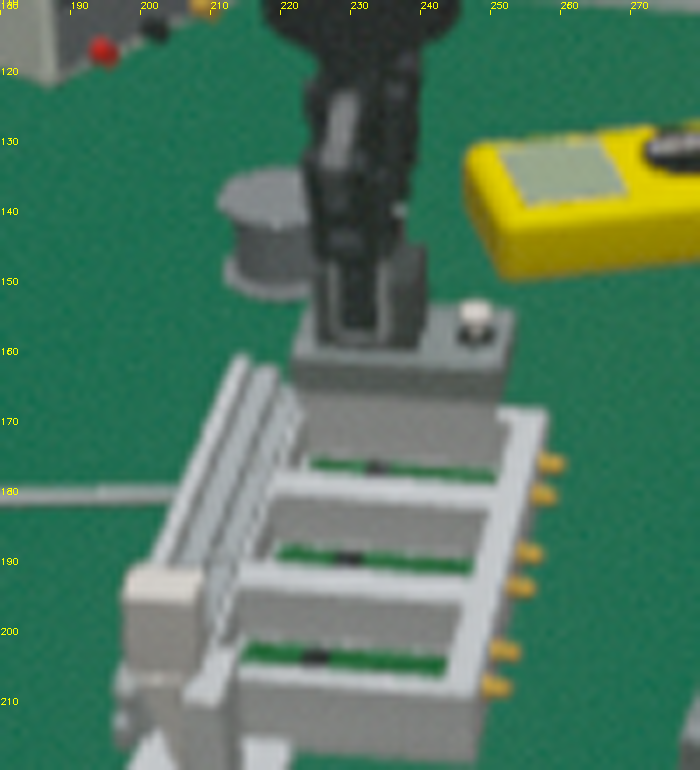

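View pics/t10.png

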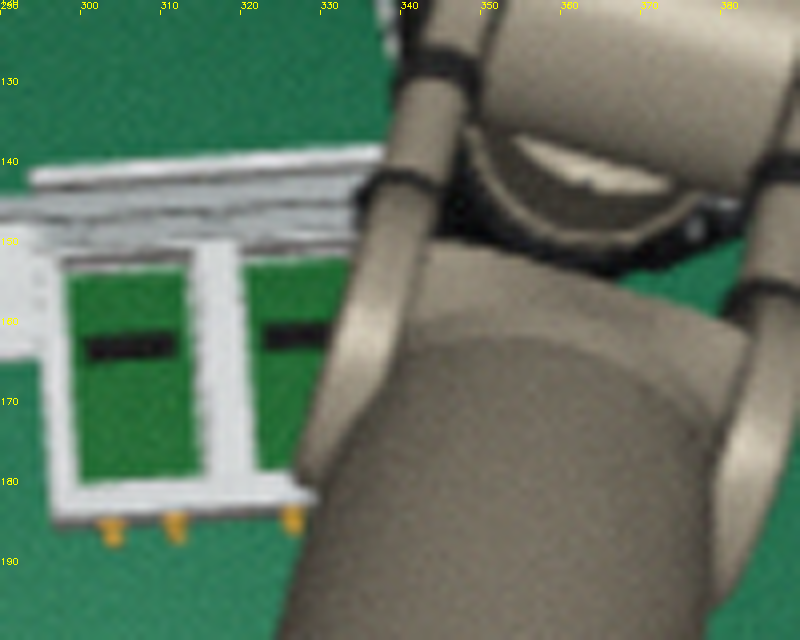

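```bash
cat > pin.py <<'E'
from obj import *
def pinc(s,u0,v0,u1,v1,lo=185):
    f=s['frame'][v0:v1,u0:u1].astype(float);w=np.clip(f.min(2)-lo+25,0,60)
    m=(f.min(2)>lo).astype(np.uint8);n,l,stt,c=cv2.connectedComponentsWithStats(m)
    k=1+np.argmax(stt[1:,4]);mm=cv2.dilate((l==k).astype(np.uint8),np.ones((3,3)));ww=w*mm
    ys,xs=np.mgrid[v0:v1,u0:u1];return np.array([(xs*ww).sum()/ww.sum(),(ys*ww).sum()/ww.sum()]),stt[k]
E
python3 - <<'E'
from pin import *
S=snap('side')
c,s_=pinc(S,240,145,260,162,170);print(c,s_)
zt=107.36-48.36
print('pin',ray(S,*c,zt+37).round(1))
o=[624.2-13,-132.5]
E_=[((-42,-10),(-42,24),zt+24,None),((42,-10),(42,24),zt+24,None),((-42,24),(42,24),zt+24,None)]
fit(S,[611.5,-129,.0385],E_,win=2,free_yaw=False)
E
```

```text
[247.57765668 153.96457766] [6 8 4 3 8]
pin [ 581.5 -132.3   96. ]
fit [ 6.113103e+02 -1.301960e+02  3.850000e-02]
(-42, -10) (-42, 24) n 24 med -0.03 sd 0.20
(42, -10) (42, 24) n 25 med 0.09 sd 0.17
(-42, 24) (42, 24) n 24 med -0.01 sd 0.28
```

```bash
python3 -m crank '[[0,-0.0012,0,-0.0028,0,0,0],[0,-0.0012,0.012,-0.0028,0,0,0],[0,-0.0012,0.022,-0.0028,0,0,0],[0,-0.0012,0.030,-0.0028,0,0,0],[0,-0.0012,0.030,-0.0028,0,0,0],[0,-0.0012,0.030,-0.0028,0,0,0]]';  python3 - <<'E'
from obj import *
st()
S=snap('side')
crop(S['frame'],180,110,100,110,7,'s11.png')
E
```

```text
clock: 11.95
tcp_pos: [627.6, -133.7, 76.7]
tcp_rot: [0.491, -0.49, -0.509, 0.51]
ft_force: [-0.3, -0.3, -0.4]
finger_gap: 31.0
t 11.95 tcp [ 627.63 -133.67   76.65] F [-0.32 -0.27 -0.36] gap 30.98 xyaw 1.6086 down [-0.002  0.001 -1.   ] q [-0.33  0.72  1.38  0.    1.05 -1.94]
```

View pics/s11.png

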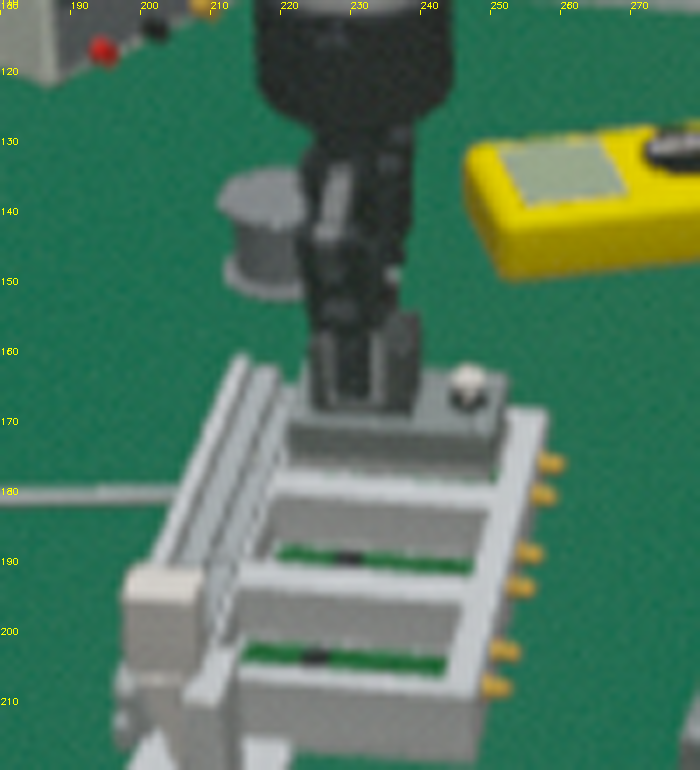

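```bash
python3 -m crank '[[0,0,0.004,0,0,0,0],[0,0,0.008,0,0,0,0],[0,0,0.008,0,0,0,0]]'; python3 -m crank '[[0,0,0.003,0,0,0,0],[0,0,0.006,0,0,0,0],[0,0,0.006,0,0,0,0]]'
```

```text
clock: 12.25
tcp_pos: [629.2, -134.0, 71.9]
tcp_rot: [-0.489, 0.491, 0.51, -0.509]
ft_force: [-2.3, 1.0, 7.3]
finger_gap: 31.6
clock: 12.5
tcp_pos: [629.9, -133.7, 71.2]
tcp_rot: [-0.488, 0.492, 0.511, -0.509]
ft_force: [-12.9, 6.2, 40.2]
finger_gap: 31.4
```

```bash
python3 -m crank '[[0,0,-0.006,0,0,0,0],[0,0,-0.011,0,0,0,0],[0,0,-0.011,0,0,0,0],[0,0,-0.011,0,0,0,0]]';  python3 - <<'E'
from pin import *
st()
S=snap('side')
crop(S['frame'],205,150,60,40,13,'s12.png')
zt=76-48.4
E_=[((-42,-10),(-42,24),zt+24,None),((42,-10),(42,24),zt+24,None),((-42,24),(42,24),zt+24,None)]
x=fit(S,[614.3,-131,.0385],E_,win=2,free_yaw=False)
x=fit(S,[614.3,-131,.0385],[((-44,-90+68),(-44,-60+68),32,None),((-40,26),(25,26),32,None)],win=1.6,free_yaw=False)
E
```

```text
clock: 12.83
tcp_pos: [628.3, -133.9, 74.7]
tcp_rot: [-0.49, 0.49, 0.509, -0.509]
ft_force: [0.7, -0.3, -1.9]
finger_gap: 31.3
t 12.83 tcp [ 628.29 -133.92   74.71] F [ 0.67 -0.33 -1.89] gap 31.26 xyaw 1.6085 down [ 0.  0. -1.] q [-0.33  0.72  1.38  0.    1.04 -1.94]
fit [ 6.085511e+02 -1.290681e+02  3.850000e-02]
(-42, -10) (-42, 24) n 24 med 0.37 sd 0.30
(42, -10) (42, 24) n 19 med -0.29 sd 0.65
(-42, 24) (42, 24) n 23 med 0.01 sd 0.29
fit [ 6.154202e+02 -1.322731e+02  3.850000e-02]
(-44, -22) (-44, 8) n 25 med 0.04 sd 0.21
(-40, 26) (25, 26) n 25 med -0.05 sd 0.20
```

View pics/s12.png

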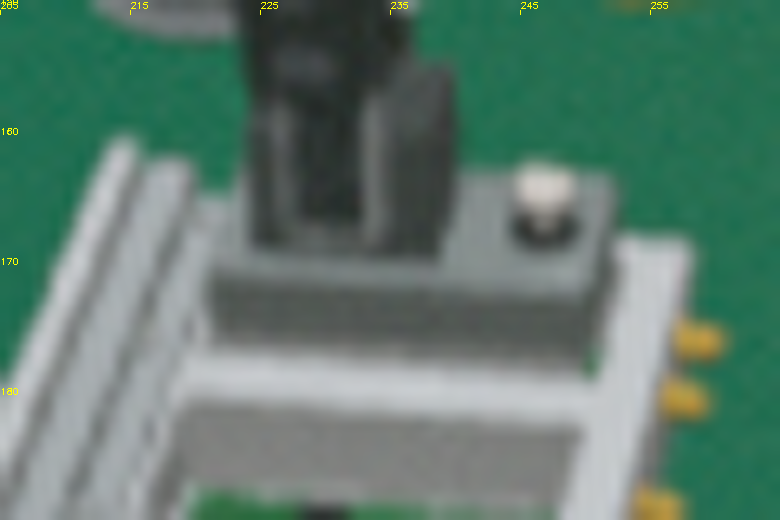

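Run:
```python
from pin import *
S=snap('side')
R=Ro.from_euler('z',.0385).as_matrix()[:2,:2]
for p in[(250.3,172.3),(220.5,170.8)]: print(p,(R.T@(ray(S,*p,50.3)[:2]-[612.3+0,-66.4])).round(1))
c,s_=pinc(S,240,158,255,169,170);print('pin',c,(R.T@(ray(S,*c,26.3+37.5)[:2]-[612.3,-66.4])).round(1))
g=S['frame'].mean(2)
for v in(172,173,174,175): print(v,g[v,214:226].astype(int),g[v,244:258].astype(int))
o=monitor.get_obs();print(o['torque'])
print('with TCP', R.T@(np.array([628.29,-133.92])-[612.3,-66.4]))
```

```text
(250.3, 172.3) [-43.8 -43.3]
(220.5, 170.8) [ 39.9 -39.6]
pin [246.40524781 164.06413994] [-29.8 -63.9]
172 [173 163 127 152 170 171 139  96  85  88  87  86] [118 120 120 120 119 116  91  90 146 189 196 196 191 143]
173 [171 147 121 160 173 165 140  99  84  84  84  86] [ 90  88  88  95  96  93  81 103 161 193 198 197 182 128]
174 [169 139 134 165 172 150 156 111  83  84  84  84] [ 85  85  85  85  86  86  82 122 184 197 197 197 172 133]
175 [162 137 149 163 168 142 166 122  97  93  97  86] [ 85  84  87  87  82  84  90 138 190 198 198 196 156 137]
[-0.03957064  0.00934002 -0.01170304]
with TCP [ 13.37927302 -68.08542835]
```

```bash
python3 -m crank '[[0,0.0005,0,0.0015,0,0,0],[0,0.0005,0.002,0.0015,0,0,0],[0,0.0005,0.004,0.0015,0,0,0],[0,0.0005,0.005,0.0015,0,0,0],[0,0.0005,0.005,0.0015,0,0,0]]';  python3 - <<'E'
from h import *
st();print(np.round(monitor.get_obs()['torque'],2))
E
```

```text
clock: 13.35
tcp_pos: [626.6, -133.4, 71.6]
tcp_rot: [0.49, -0.491, -0.509, 0.509]
ft_force: [-6.5, 1.4, 11.6]
finger_gap: 31.6
t 13.35 tcp [ 626.63 -133.38   71.56] F [-6.49  1.39 11.63] gap 31.6 xyaw 1.6086 down [ 0. -0. -1.] q [-0.33  0.72  1.39 -0.    1.03 -1.94]
[ 0.05  0.93 -0.1 ]
```

```bash
python3 -m crank '[[0,0,-0.003,0,0,0,0],[0,0,-0.003,0.0015,0,0,0],[0,0,-0.001,0.0015,0,0,0],[0,0,0.001,0.0015,0,0,0],[0,0,0.002,0.0015,0,0,0],[0,0,0.002,0.0015,0,0,0]]';  python3 - <<'E'
from h import *
st();print(np.round(monitor.get_obs()['torque'],2))
E
```

```text
clock: 13.85
tcp_pos: [625.5, -133.5, 71.3]
tcp_rot: [-0.49, 0.491, 0.51, -0.509]
ft_force: [-8.7, 3.4, 23.4]
finger_gap: 31.3
t 13.85 tcp [ 625.53 -133.55   71.35] F [-8.74  3.42 23.37] gap 31.29 xyaw 1.6086 down [ 0.002 -0.001 -1.   ] q [-0.33  0.72  1.39 -0.    1.03 -1.94]
[ 0.04  1.53 -0.27]
```

```bash
cat > ov.py <<'E'
from pin import *
def ovl(S,car,yb,zb,name,u0,v0,w,h,f):
    R=Ro.from_euler('z',car[2]).as_matrix()[:2,:2]
    im=cv2.resize(S['frame'][v0:v0+h,u0:u0+w],None,fx=f,fy=f,interpolation=cv2.INTER_CUBIC)[:,:,::-1].copy()
    P=lambda x,y,z:tuple(int(k) for k in ((proj(S,[*(np.array(car[:2])+R@[x,y]),z])-[u0,v0]+.5)*f).round())
    def box(x0,x1,y0,y1,z,col):
        q=[P(x0,y0,z),P(x1,y0,z),P(x1,y1,z),P(x0,y1,z)]
        for i in range(4): cv2.line(im,q[i],q[(i+1)%4],col,1)
    box(-42,42,yb-24,yb+24,zb+24,(0,0,255));box(-42,42,yb-24,yb+24,zb+8,(0,255,255))
    box(-44,44,yb-26,yb+26,32,(255,0,0));box(-8,33,yb-16,yb+16,zb+56,(255,0,255))
    cv2.imwrite('pics/'+name,im)
E
python3 - <<'E'
from ov import *
S=snap('side')
ovl(S,(611.5,-63.3,.0385),-68,23.,'s13.png',205,150,60,40,13)
E
```

```text
(no output)
```

View pics/s13.png

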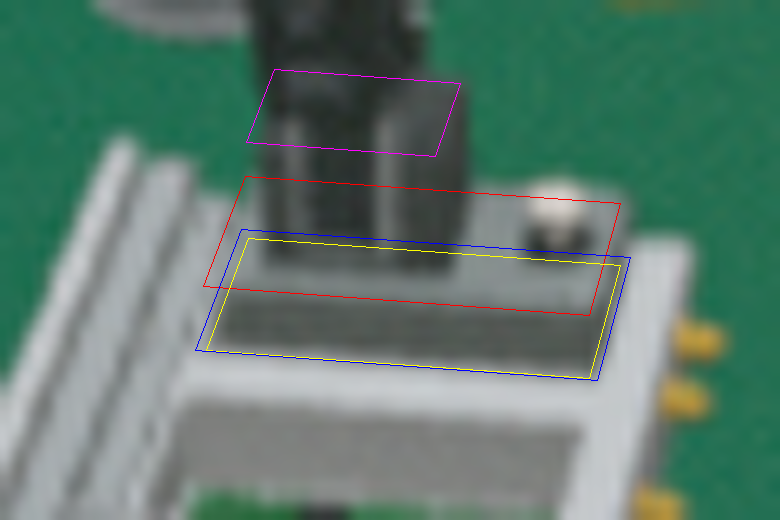

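```bash
python3 -m crank '[[0,0,-0.005,0,0,0,0],[0,0.0012,-0.006,-0.001,0,0,0],[0,0.0024,-0.006,-0.002,0,0,0],[0,0.0024,-0.006,-0.002,0,0,0],[0,0.0024,-0.006,-0.002,0,0,0]]';  python3 - <<'E'
from ov import *
st();print(np.round(monitor.get_obs()['torque'],2))
S=snap('side')
ovl(S,(611.5,-63.3,.0385),-68,monitor.get_obs()['tcp_pos'][2]-48.4,'s14.png',205,150,60,40,13)
E
```

```text
clock: 14.32
tcp_pos: [626.9, -130.8, 73.0]
tcp_rot: [0.491, -0.49, -0.509, 0.51]
ft_force: [0.3, 0.7, -1.5]
finger_gap: 31.4
t 14.32 tcp [ 626.91 -130.76   72.99] F [ 0.31  0.65 -1.49] gap 31.38 xyaw 1.6088 down [-0.001  0.001 -1.   ] q [-0.33  0.72  1.39  0.    1.04 -1.93]
[-0.01 -0.02 -0.03]
```

View pics/s14.png

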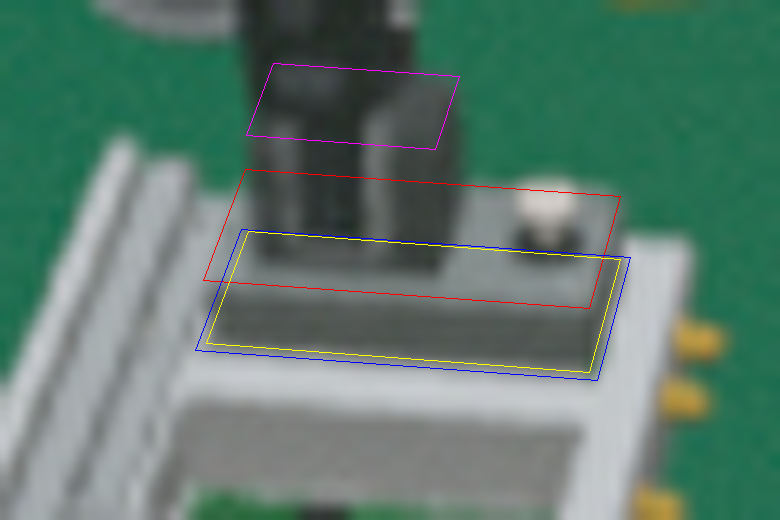

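```bash
python3 -m crank '[[0,0,0.002,0,0,0,0],[0,0,0.004,0,0,0,0],[0,0,0.006,0,0,0,0],[0,0,0.006,0,0,0,0]]';  python3 - <<'E'
from h import *
st();print(np.round(monitor.get_obs()['torque'],2))
E
```

```text
clock: 14.7
tcp_pos: [626.8, -131.0, 67.2]
tcp_rot: [0.491, -0.49, -0.509, 0.509]
ft_force: [-0.2, 0.1, -2.1]
finger_gap: 31.4
t 14.7 tcp [ 626.82 -130.95   67.22] F [-0.23  0.1  -2.12] gap 31.36 xyaw 1.6085 down [-0.001  0.    -1.   ] q [-0.33  0.73  1.39  0.    1.02 -1.93]
[0.02 0.01 0.06]
```

```bash
python3 -m crank '[[0,0,0.003,0,0,0,0],[0,0,0.006,0,0,0,0],[0,0,0.008,0,0,0,0],[0,0,0.010,0,0,0,0],[0,0,0.0115,0,0,0,0],[0,0,0.0115,0,0,0,0]]';  python3 - <<'E'
from h import *
st();print(np.round(monitor.get_obs()['torque'],2))
E
```

```text
clock: 15.2
tcp_pos: [627.2, -131.0, 56.6]
tcp_rot: [-0.49, 0.49, 0.509, -0.509]
ft_force: [-0.9, -0.0, 1.7]
finger_gap: 31.2
t 15.2 tcp [ 627.16 -131.04   56.6 ] F [-0.91 -0.05  1.73] gap 31.21 xyaw 1.6086 down [ 0.  0. -1.] q [-0.33  0.74  1.4   0.    1.   -1.93]
[0.08 0.19 0.04]
```

```bash
python3 -m crank '[[0,0,0.001,0,0,0,0],[0,0,0.002,0,0,0,0],[0,0,0.003,0,0,0,0],[0,0,0.003,0,0,0,0]]'
```

```text
clock: 15.53
tcp_pos: [627.3, -131.4, 56.2]
tcp_rot: [-0.49, 0.491, 0.509, -0.509]
ft_force: [-8.5, 0.7, 17.0]
finger_gap: 31.1
```

```bash
python3 -m crank '[[0,0,-0.002,0,0,0,0],[0.058,0,-0.002,0,0,0,0],[0.058,0,-0.002,0,0,0,0],[0.058,0,-0.002,0,0,0,0],[0.058,0,-0.002,0,0,0,0],[0.058,0,-0.03,0,0,0,0],[0.058,0,-0.06,0,0,0,0],[0.058,0,-0.09,0,0,0,0],[0.058,0,-0.09,0,0,0,0]]';  python3 - <<'E'
from ov import *
st()
S=snap('side');t=snap('top')
ovl(S,(611.5,-63.3,.0385),-68,8,'s15.png',190,140,80,60,9)
crop(t['frame'],270,130,105,110,6,'t15.png')
crop(S['frame'],180,140,160,110,5,'s15b.png')
E
```

```text
clock: 16.28
tcp_pos: [630.2, -131.9, 149.9]
tcp_rot: [-0.487, 0.494, 0.511, -0.508]
ft_force: [1.9, 0.1, 0.4]
finger_gap: 58.2
t 16.28 tcp [ 630.24 -131.93  149.93] F [1.95 0.11 0.38] gap 58.19 xyaw 1.6087 down [ 0.01  -0.003 -1.   ] q [-0.33  0.64  1.31  0.    1.18 -1.93]
```

View pics/s15.png

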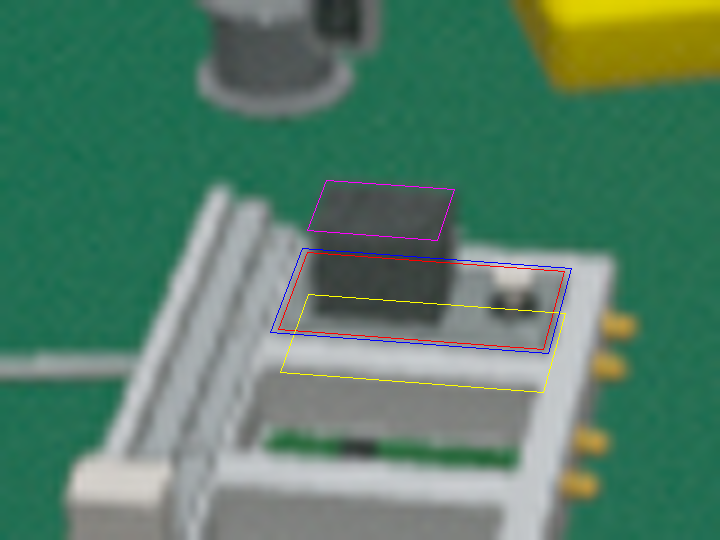

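View pics/s15b.png

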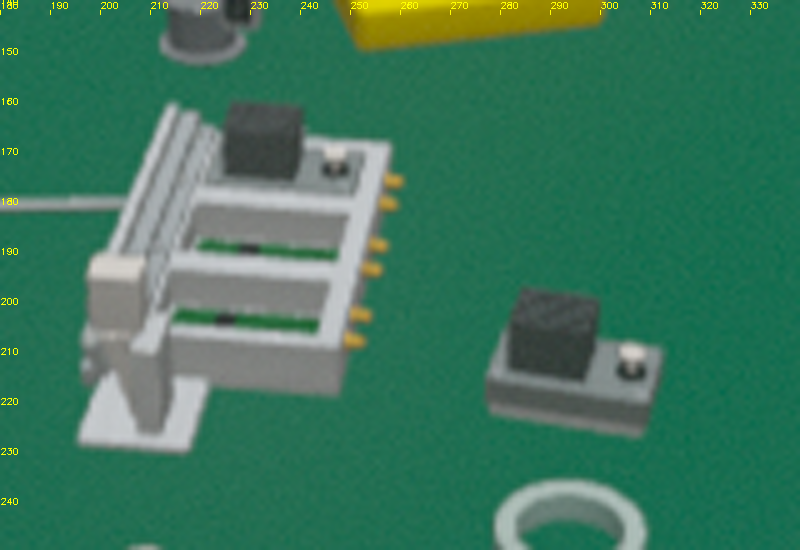

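View pics/t15.png

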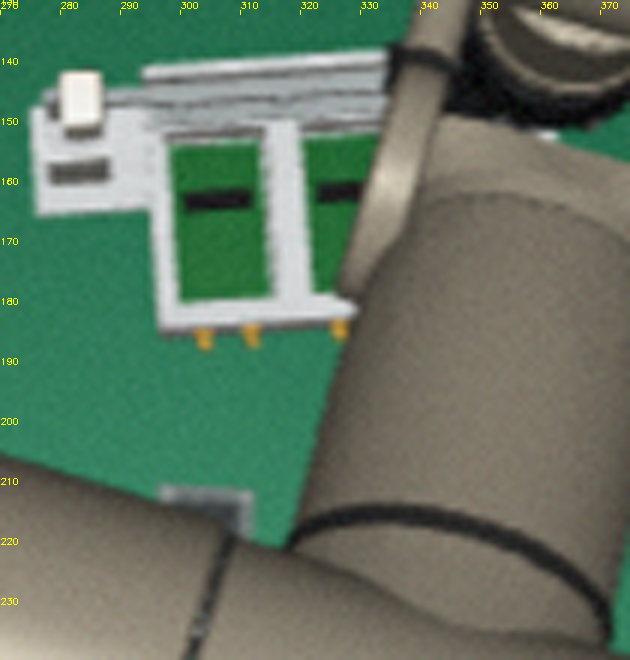

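Run:
```python
from pin import *
S=snap('side');t=snap('top')
t0=dict(t);t0['frame']=cv2.imread('pics/top0.png')[:,:,::-1]
S0=dict(S);S0['frame']=cv2.imread('pics/side0.png')[:,:,::-1]
a=ray(t,304,222,56)
x=fit(t0,[a[0]-12,a[1],-.04],rect(12.5,0,41,32,56),win=3)
for s in(S0,S):
  y=fit(s,[x[0],x[1]+3,x[2]],rect(12.5,0,41,32,56),win=2)
  print(pinc(s,300,205,312,217,170))
for q in (x,y): print('sink c',q[:2]+Ro.from_euler('z',q[2]).as_matrix()[:2,:2]@[12.5,0],q[2])
st()
```

```text
fit [ 4.286254e+02  1.754310e+01 -4.870000e-02]
(-8.0, -16.0) (-8.0, 16.0) n 25 med -0.29 sd 0.11
(33.0, -16.0) (33.0, 16.0) n 25 med 0.32 sd 0.10
(-8.0, -16.0) (33.0, -16.0) n 25 med -0.04 sd 0.09
(-8.0, 16.0) (33.0, 16.0) n 25 med 0.07 sd 0.08
fit [4.299621e+02 9.902900e+00 5.320000e-02]
(-8.0, -16.0) (-8.0, 16.0) n 15 med 0.66 sd 0.63
(33.0, -16.0) (33.0, 16.0) n 19 med -0.31 sd 0.43
(-8.0, -16.0) (33.0, -16.0) n 25 med 0.30 sd 0.26
(-8.0, 16.0) (33.0, 16.0) n 15 med -0.90 sd 0.92
(array([306.01372549, 209.98431373]), array([ 4,  4,  5,  3, 11], dtype=int32))
fit [ 4.305008e+02  2.272170e+01 -9.370000e-02]
(-8.0, -16.0) (-8.0, 16.0) n 19 med 0.33 sd 0.63
(33.0, -16.0) (33.0, 16.0) n 15 med -0.40 sd 0.68
(-8.0, -16.0) (33.0, -16.0) n 10 med -0.17 sd 0.88
(-8.0, 16.0) (33.0, 16.0) n 23 med 0.14 sd 0.42
(array([306.01698514, 209.98089172]), array([ 4,  4,  5,  3, 11], dtype=int32))
sink c [441.11056985  16.93454993] -0.04870553808432489
sink c [442.94598572  21.55195382] -0.09371756763435239
t 16.48 tcp [ 626.57 -130.8   142.31] F [-0.54 -0.06 -0.69] gap 58.49 xyaw 1.6086 down [-0.002  0.001 -1.   ] q [-0.33  0.64  1.32  0.    1.18 -1.93]
```

Run:
```python
from h import *
goal(442.4,19,130,np.pi/2-.0487)
```

```text
shift [0.1566 0.0128 0.1784] rot [-0.11  4.96  0.04] rows>= 5.7
```

```bash
python3 -m crank '[[0.06,0.1566,0,0.1784,0,5,0],[0.06,0.1566,0,0.1784,0,5,0],[0.06,0.1566,0.012,0.1784,0,5,0],[0.06,0.1566,0.012,0.1784,0,5,0],[0.06,0.1566,0.012,0.1784,0,5,0],[0.06,0.1566,0.012,0.1784,0,5,0],[0.06,0.1566,0.012,0.1784,0,5,0],[0.06,0.1566,0.012,0.1784,0,5,0],[0.06,0.1566,0.012,0.1784,0,5,0]]' 30;  python3 - <<'E'
from obj import *
st();goal(442.4,19,49,np.pi/2-.0487)
S=snap('side')
crop(S['frame'],240,130,110,110,7,'s16.png')
E
```

```text
clock: 17.23
tcp_pos: [443.7, 18.5, 131.2]
tcp_rot: [-0.512, 0.512, 0.488, -0.488]
ft_force: [0.4, -0.6, 0.3]
finger_gap: 60.0
t 17.23 tcp [443.69  18.47 131.17] F [ 0.36 -0.65  0.28] gap 59.96 xyaw 1.5216 down [ 0. -0. -1.] q [-0.13  0.34  1.9  -0.    0.9  -1.65]
shift [0.0005 0.0822 0.0013] rot [ 0.01 -0.03 -0.  ] rows>= 2.0
```

View pics/s16.png

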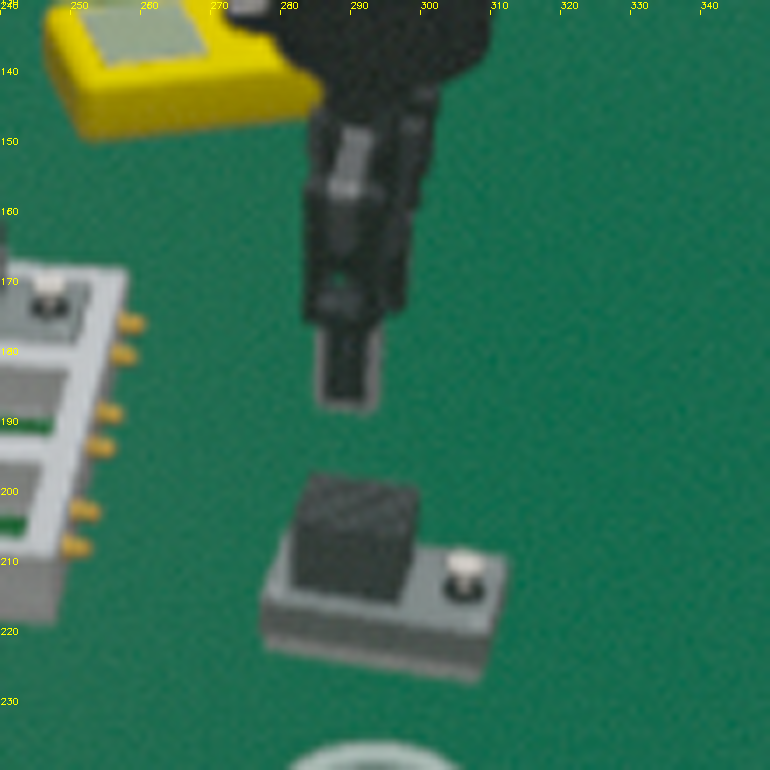

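```bash
python3 -m crank '[[0.06,0.0005,0.03,0.001,0,0,0],[0.06,0.0005,0.06,0.001,0,0,0],[0.06,0.0005,0.082,0.001,0,0,0],[0.06,0.0005,0.082,0.001,0,0,0],[0,0.0005,0.082,0.001,0,0,0],[0,0.0005,0.082,0.001,0,0,0],[0,0.0005,0.082,0.001,0,0,0],[0,0.0005,0.082,0.001,0,0,0],[0,0.0005,0.082,0.001,0,0,0],[0,0.0005,0.082,0.001,0,0,0]]' 40;  python3 - <<'E'
from obj import *
st()
E
python3 -m crank '[[0,0,-0.03,0,0,0,0],[0,0,-0.065,0,0,0,0],[0,0,-0.065,0,0,0,0],[0,0,-0.065,0,0,0,0]]'
```

```text
clock: 18.12
tcp_pos: [443.2, 19.0, 50.6]
tcp_rot: [-0.511, 0.513, 0.488, -0.487]
ft_force: [1.0, -0.9, 6.2]
finger_gap: 31.5
t 18.12 tcp [443.16  19.03  50.59] F [ 1.04 -0.93  6.17] gap 31.46 xyaw 1.5214 down [ 0.003 -0.    -1.   ] q [-0.13  0.48  1.98 -0.    0.68 -1.65]
clock: 18.45
tcp_pos: [442.9, 19.3, 115.9]
tcp_rot: [-0.511, 0.513, 0.488, -0.487]
ft_force: [-0.2, 0.2, -2.3]
finger_gap: 31.2
```

Run:
```python
from h import *
goal(625.0,-63.0,108,np.pi/2+.0385)
```

```text
shift [-0.0732  0.0087 -0.1859] rot [ 0.23 -5.03 -0.02] rows>= 4.8
```

```bash
python3 -m crank '[[0,-0.0732,0.0,-0.04,0,-5,0],[0,-0.0732,0.0,-0.08,0,-5,0],[0,-0.0732,0.004,-0.12,0,-5,0],[0,-0.0732,0.007,-0.16,0,-5,0],[0,-0.0732,0.007,-0.186,0,-5,0],[0,-0.0732,0.007,-0.186,0,-5,0],[0,-0.0732,0.007,-0.186,0,-5,0],[0,-0.0732,0.007,-0.186,0,-5,0],[0,-0.0732,0.007,-0.186,0,-5,0]]';  python3 - <<'E'
from obj import *
st();goal(625.0,-63.0,80,np.pi/2+.0385)
E
```

```text
clock: 19.2
tcp_pos: [622.2, -62.5, 106.2]
tcp_rot: [0.492, -0.489, -0.509, 0.51]
ft_force: [-0.4, -0.4, -2.0]
finger_gap: 31.3
t 19.2 tcp [622.24 -62.51 106.22] F [-0.37 -0.36 -1.96] gap 31.34 xyaw 1.6089 down [-0.004  0.001 -1.   ] q [-0.22  0.66  1.41  0.    1.08 -1.83]
shift [-0.0006  0.0262 -0.0028] rot [-0.2  -0.03  0.06] rows>= 0.6
```

```bash
python3 -m crank '[[0,-0.0006,0.008,-0.0025,0,0,0],[0,-0.0006,0.018,-0.0025,0,0,0],[0,-0.0006,0.026,-0.0025,0,0,0],[0,-0.0006,0.026,-0.0025,0,0,0],[0,-0.0006,0.026,-0.0025,0,0,0]]';  python3 - <<'E'
from ov import *
st()
S=snap('side')
ovl(S,(611.5,-63.3,.0385),0,monitor.get_obs()['tcp_pos'][2]-50.6,'s17.png',200,155,60,45,13)
E
```

```text
clock: 19.62
tcp_pos: [625.9, -63.4, 80.5]
tcp_rot: [0.491, -0.49, -0.509, 0.51]
ft_force: [0.5, -0.3, -1.5]
finger_gap: 31.0
t 19.62 tcp [625.9  -63.39  80.53] F [ 0.53 -0.34 -1.52] gap 31.03 xyaw 1.6086 down [-0.002  0.001 -1.   ] q [-0.22  0.69  1.42  0.    1.03 -1.83]
```

View pics/s17.png

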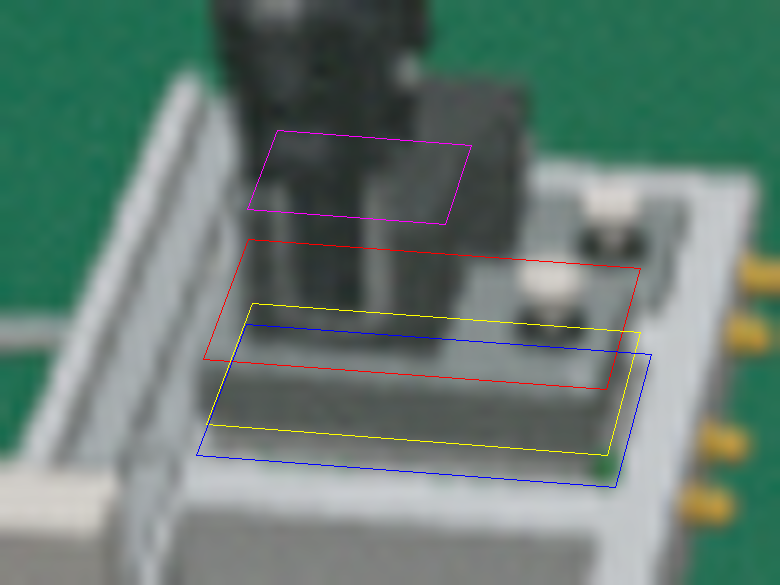

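```bash
python3 -m crank '[[0,0,0.004,0,0,0,0],[0,0,0.007,0,0,0,0],[0,0,0.010,0,0,0,0],[0,0,0.010,0,0,0,0]]'
```

```text
clock: 20.0
tcp_pos: [626.9, -63.9, 72.9]
tcp_rot: [-0.49, 0.491, 0.509, -0.509]
ft_force: [-3.6, -0.7, 5.6]
finger_gap: 31.5
```

```bash
python3 -m crank '[[0,0,-0.004,0,0,0,0],[0,0.0006,-0.004,0.001,0,0,0],[0,0.0006,-0.004,0.001,0,0,0],[0,0.0006,-0.004,0.001,0,0,0]]'; python3 -m crank '[[0,0,0.003,0,0,0,0],[0,0,0.006,0,0,0,0],[0,0,0.006,0,0,0,0]]'
```

```text
clock: 20.33
tcp_pos: [625.5, -62.8, 75.2]
tcp_rot: [0.491, -0.49, -0.509, 0.509]
ft_force: [-0.4, -0.7, -2.4]
finger_gap: 31.2
clock: 20.58
tcp_pos: [625.5, -63.1, 71.6]
tcp_rot: [-0.49, 0.491, 0.509, -0.509]
ft_force: [-8.8, 0.5, 16.0]
finger_gap: 31.4
```

Run:
```python
from ov import *
st();print(np.round(monitor.get_obs()['torque'],2))
S=snap('side')
ovl(S,(611.5,-63.3,.0385),0,22,'s18.png',200,155,60,45,13)
crop(S['frame'],200,155,60,45,13,'s18b.png')
```

```text
t 20.58 tcp [625.53 -63.09  71.63] F [-8.76  0.52 16.02] gap 31.39 xyaw 1.6088 down [ 0. -0. -1.] q [-0.22  0.7   1.43 -0.    1.01 -1.83]
[ 0.1   1.15 -0.01]
```

View pics/s18.png

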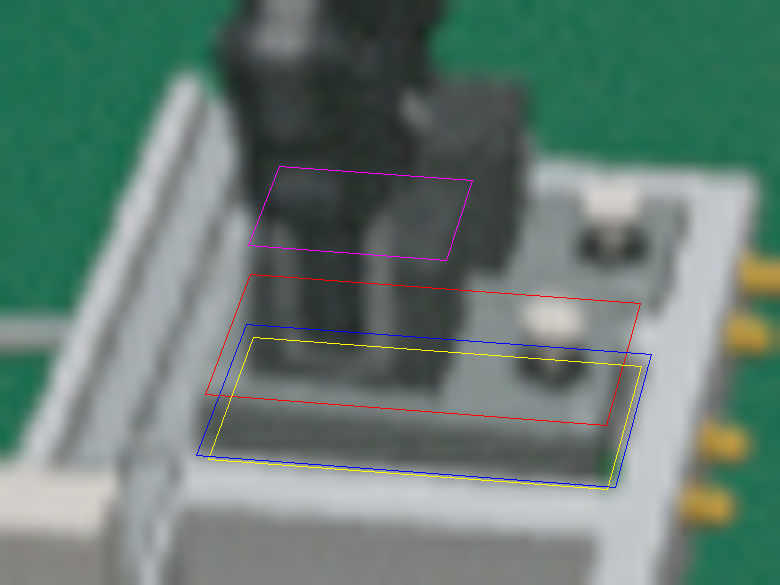

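View pics/s18b.png

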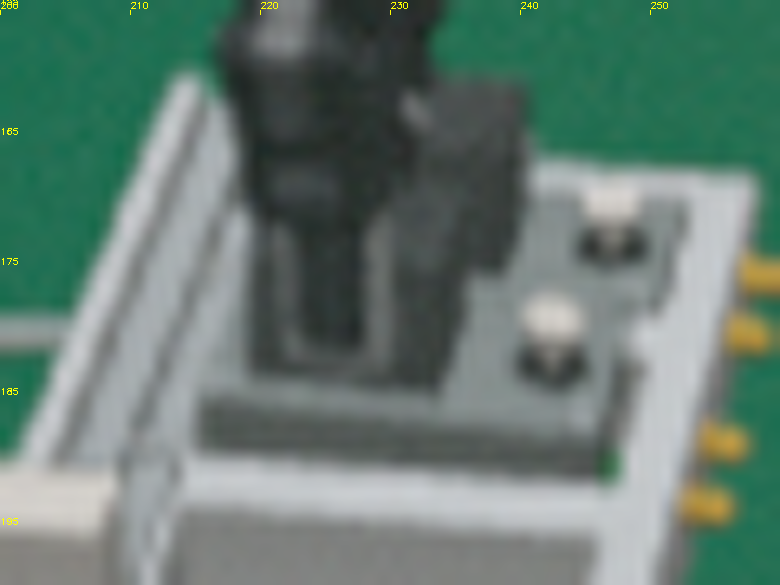

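```bash
python3 -m crank '[[0,0,-0.005,0,0,0,0],[0,0,-0.005,0.0013,0,0,0],[0,0,-0.005,0.0013,0,0,0],[0,0,-0.002,0.0013,0,0,0],[0,0,0.001,0.0013,0,0,0],[0,0,0.001,0.0013,0,0,0]]'
```

```text
clock: 21.13
tcp_pos: [623.7, -62.9, 67.0]
tcp_rot: [0.491, -0.49, -0.509, 0.51]
ft_force: [-0.1, -0.6, -1.2]
finger_gap: 31.5
```

In. Now press home.

```bash
python3 -m crank '[[0,0,0.003,0,0,0,0],[0,0,0.006,0,0,0,0],[0,0,0.008,0,0,0,0],[0,0,0.010,0,0,0,0],[0,0,0.011,0,0,0,0],[0,0,0.011,0,0,0,0]]';python3 -m crank '[[0,0,0.001,0,0,0,0],[0,0,0.002,0,0,0,0],[0,0,0.0025,0,0,0,0],[0,0,0.0025,0,0,0,0]]'
```

```text
clock: 21.63
tcp_pos: [625.2, -63.0, 58.8]
tcp_rot: [-0.49, 0.491, 0.51, -0.509]
ft_force: [-0.0, 0.8, 6.2]
finger_gap: 31.1
clock: 21.97
tcp_pos: [626.0, -62.9, 58.0]
tcp_rot: [-0.489, 0.492, 0.51, -0.508]
ft_force: [-2.0, 1.4, 15.5]
finger_gap: 31.1
```

```bash
python3 -m crank '[[0,0,0.001,0,0,0,0],[0,0,0.002,0,0,0,0],[0,0,0.002,0,0,0,0]]'; python3 -m crank '[[0,0,-0.003,0,0,0,0],[0.055,0,-0.003,0,0,0,0],[0.055,0,-0.003,0,0,0,0],[0.055,0,-0.003,0,0,0,0],[0.055,0,-0.003,0,0,0,0],[0.055,0,-0.03,0,0,0,0],[0.055,0,-0.065,0,0,0,0],[0.055,0,-0.1,0,0,0,0],[0.055,0,-0.11,0,0,0,0],[0.055,0,-0.11,0,0,0,0]]';  python3 - <<'E'
from ov import *
st()
S=snap('side')
ovl(S,(611.5,-63.3,.0385),0,8,'s19.png',190,150,80,60,9)
E
```

```text
clock: 22.22
tcp_pos: [626.0, -63.0, 58.0]
tcp_rot: [-0.489, 0.492, 0.511, -0.508]
ft_force: [-7.8, 3.1, 28.7]
finger_gap: 31.1
clock: 23.05
tcp_pos: [626.2, -63.4, 166.5]
tcp_rot: [-0.488, 0.493, 0.511, -0.508]
ft_force: [-0.1, 0.4, 0.0]
finger_gap: 54.8
t 23.05 tcp [626.17 -63.44 166.49] F [-0.05  0.38  0.02] gap 54.82 xyaw 1.6086 down [ 0.007 -0.001 -1.   ] q [-0.22  0.6   1.34  0.    1.2  -1.83]
```

View pics/s19.png

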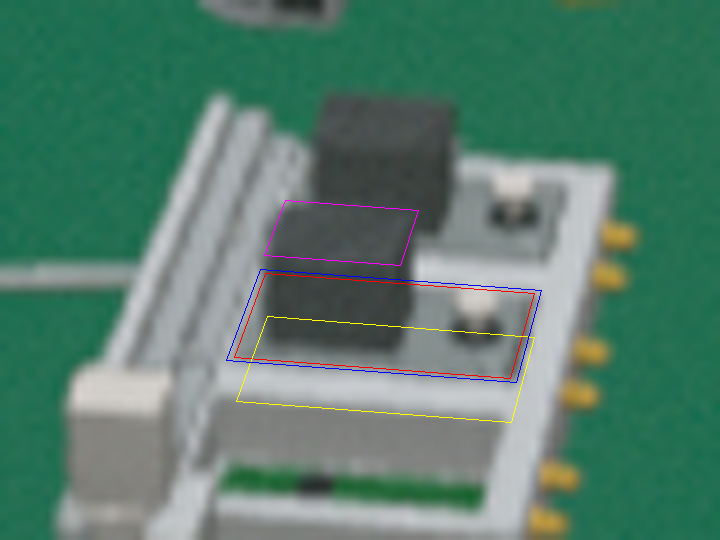

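Run:
```python
from h import *
goal(654.8,72.0,150,.0385)
```

```text
shift [ 0.134   0.0139 -0.0349] rot [1.400e-01 8.996e+01 8.000e-02] rows>= 12.6
```

```bash
python3 -m crank '[[0.06,0.134,0,-0.035,0,90,0],[0.06,0.134,0,-0.035,0,90,0],[0.06,0.134,0,-0.035,0,90,0],[0.06,0.134,0,-0.035,0,90,0],[0.06,0.134,0,-0.035,0,90,0],[0.06,0.134,0,-0.035,0,90,0],[0.06,0.134,0,-0.035,0,90,0],[0.06,0.134,0,-0.035,0,90,0],[0.06,0.134,0,-0.035,0,90,0],[0.06,0.134,0,-0.035,0,90,0],[0.06,0.134,0.014,-0.035,0,90,0],[0.06,0.134,0.014,-0.035,0,90,0],[0.06,0.134,0.014,-0.035,0,90,0],[0.06,0.134,0.014,-0.035,0,90,0],[0.06,0.134,0.014,-0.035,0,90,0]]' 60;  python3 - <<'E'
from ov import *
st();goal(654.8,72.0,82,.0385)
S=snap('side');t=snap('top')
crop(S['frame'],170,130,110,100,7,'s20.png');crop(t['frame'],290,130,85,62,9,'t20.png')
E
```

```text
clock: 24.35
tcp_pos: [653.5, 72.2, 146.9]
tcp_rot: [0.707, -0.707, -0.013, 0.015]
ft_force: [0.2, 0.9, 0.1]
finger_gap: 60.2
t 24.35 tcp [653.5   72.16 146.89] F [0.22 0.87 0.14] gap 60.19 xyaw 0.0405 down [-0.003  0.    -1.   ] q [-0.01  0.67  1.26  0.    1.22 -0.05]
shift [ 0.0015  0.0649 -0.0002] rot [-0.01  0.11 -0.19] rows>= 1.6
```

View pics/s20.png

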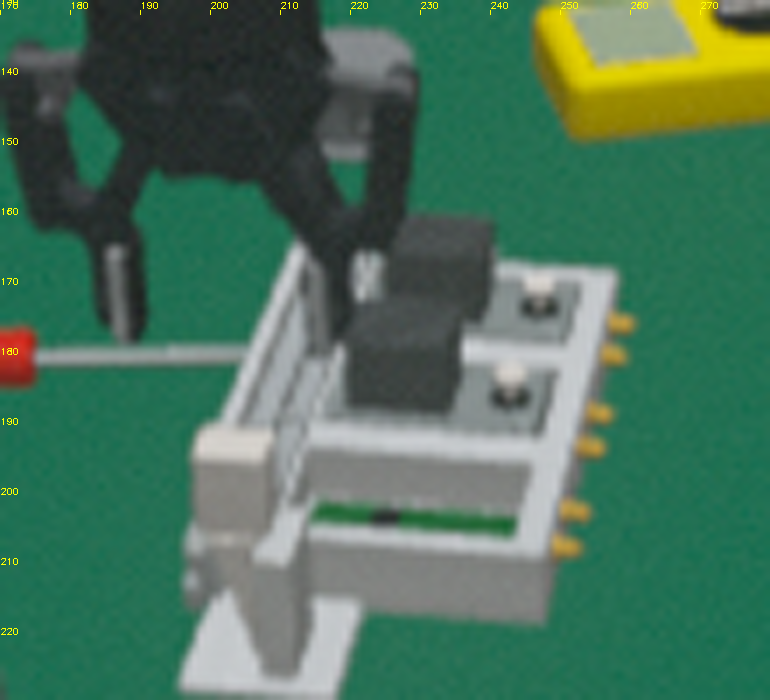

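View pics/t20.png

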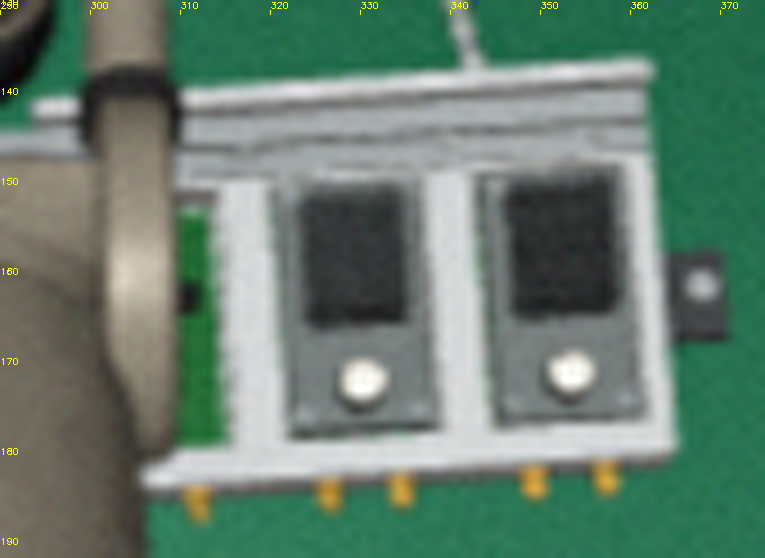

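```bash
python3 -m crank '[[0.06,0.0013,0.03,0,0,0,0],[0.06,0.0013,0.055,0,0,0,0],[0.06,0.0013,0.065,0,0,0,0],[0.06,0.0013,0.065,0,0,0,0],[0,0.0013,0.065,0,0,0,0],[0,0.0013,0.065,0,0,0,0],[0,0.0013,0.065,0,0,0,0],[0,0.0013,0.065,0,0,0,0],[0,0.0013,0.065,0,0,0,0],[0,0.0013,0.065,0,0,0,0],[0,0.0013,0.065,0,0,0,0]]' 70
python3 - <<'E'
from ov import *
st()
S=snap('side');crop(S['frame'],170,150,100,90,8,'s21.png')
E
```

```text
clock: 25.37
tcp_pos: [655.6, 72.2, 86.1]
tcp_rot: [-0.707, 0.707, 0.014, -0.013]
ft_force: [-4.1, 0.3, 5.4]
finger_gap: 26.0
t 25.37 tcp [655.64  72.23  86.07] F [-4.11  0.33  5.36] gap 26.02 xyaw 0.0381 down [ 0.001 -0.    -1.   ] q [-0.01  0.73  1.31 -0.    1.09 -0.04]
```

View pics/s21.png

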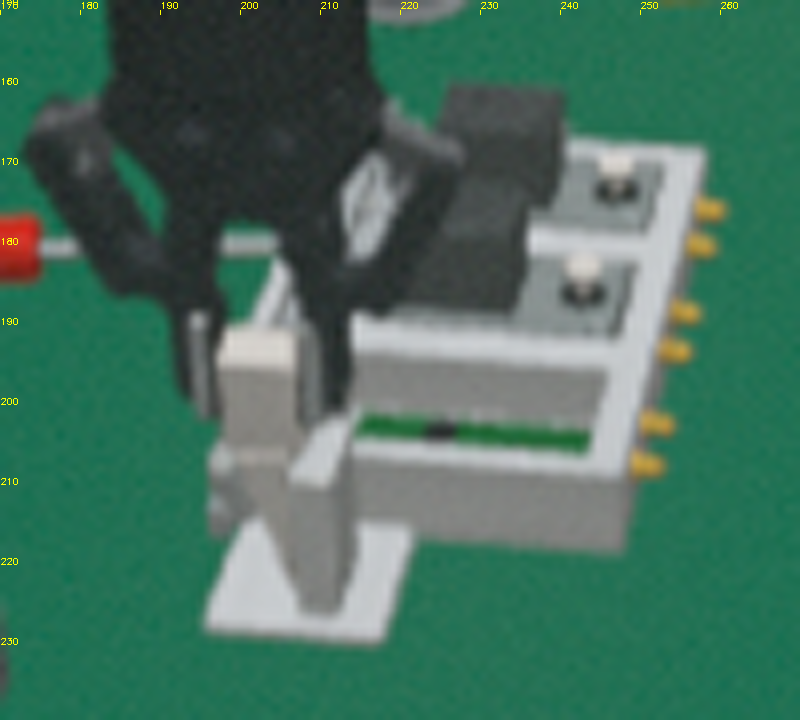

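```bash
python3 -m crank '[[0,0,-0.01,0,0,0,0],[0,0,-0.025,0,0,0,0],[0,0,-0.05,0,0,0,0],[0,0,-0.08,0,0,0,0],[0,0,-0.11,0,0,0,0],[0,0,-0.12,0,0,0,0],[0,0,-0.12,0,0,0,0],[0,0,-0.12,0,0,0,0]]' 70
python3 - <<'E'
from ov import *
st();goal(542.3,349.8,205,-.0285)
S=snap('side');crop(S['frame'],170,110,100,120,6,'s22.png')
E
```

```text
clock: 26.08
tcp_pos: [655.6, 72.3, 204.4]
tcp_rot: [0.707, -0.707, -0.014, 0.013]
ft_force: [-0.5, -0.0, -0.4]
finger_gap: 25.5
t 26.08 tcp [655.6   72.27 204.37] F [-0.52 -0.02 -0.44] gap 25.53 xyaw 0.0379 down [ 0.001  0.    -1.   ] q [-0.01  0.62  1.18  0.    1.34 -0.04]
shift [-0.1027 -0.0007  0.2816] rot [-0.    3.8   0.07] rows>= 7.2
```

View pics/s22.png

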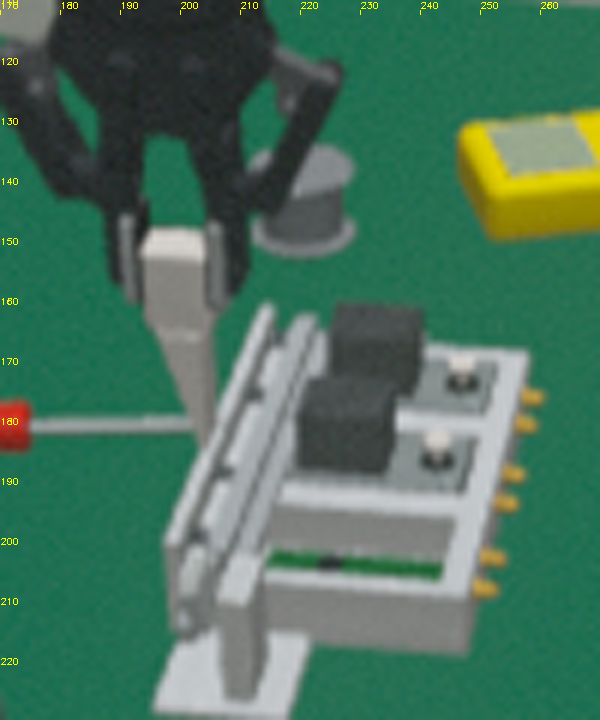

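```bash
python3 -m crank '[[0,-0.1027,0,0.2816,0,3.8,0],[0,-0.1027,0,0.2816,0,3.8,0],[0,-0.1027,0,0.2816,0,3.8,0],[0,-0.1027,0,0.2816,0,3.8,0],[0,-0.1027,0,0.2816,0,3.8,0],[0,-0.1027,0,0.2816,0,3.8,0],[0,-0.1027,0,0.2816,0,3.8,0],[0,-0.1027,0,0.2816,0,3.8,0],[0,-0.1027,0,0.2816,0,3.8,0],[0,-0.1027,0,0.2816,0,3.8,0],[0,-0.1027,0,0.2816,0,3.8,0]]'
python3 - <<'E'
from ov import *
st();goal(542.3,349.8,150,-.0285)
E
```

```text
clock: 27.05
tcp_pos: [542.7, 348.2, 202.9]
tcp_rot: [-0.707, 0.708, -0.011, 0.01]
ft_force: [0.5, 0.4, -0.6]
finger_gap: 25.8
t 27.05 tcp [542.74 348.17 202.89] F [ 0.48  0.37 -0.62] gap 25.8 xyaw -0.0298 down [-0.001 -0.001 -1.   ] q [ 0.45  0.6   1.23 -0.    1.32  0.48]
shift [-0.0004  0.0529  0.0017] rot [ 0.08 -0.08 -0.08] rows>= 1.3
```

```bash
python3 -m crank '[[0,-0.0004,0.03,0.0015,0,0,0],[0,-0.0004,0.056,0.0015,0,0,0],[0,-0.0004,0.056,0.0015,0,0,0],[0,-0.0004,0.056,0.0015,0,0,0]]'
python3 - <<'E'
from ov import *
st()
S=snap('side');crop(S['frame'],180,210,80,100,7,'s23.png')
E
```

```text
clock: 27.38
tcp_pos: [542.1, 349.3, 146.8]
tcp_rot: [-0.706, 0.708, -0.012, 0.01]
ft_force: [0.5, 0.3, -0.2]
finger_gap: 25.5
t 27.38 tcp [542.11 349.25 146.78] F [ 0.47  0.31 -0.24] gap 25.51 xyaw -0.0309 down [-0.003 -0.002 -1.   ] q [ 0.45  0.65  1.3  -0.    1.2   0.48]
```

View pics/s23.png

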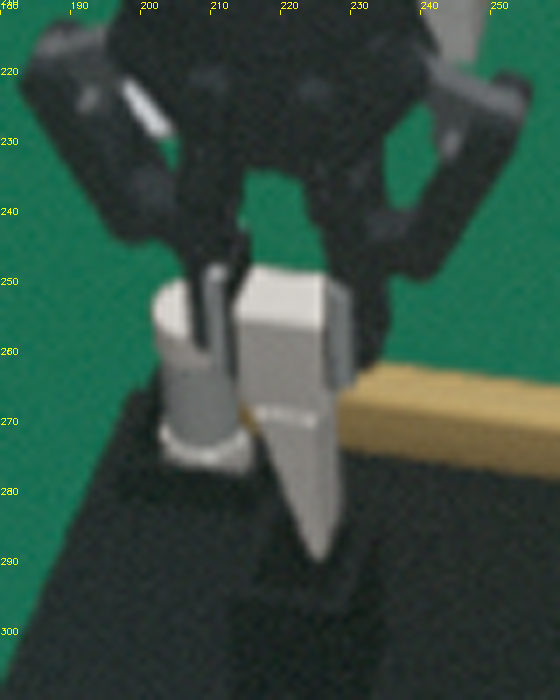

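```bash
python3 -m crank '[[0,0,0.012,0.0003,0,0,0],[0,0,0.025,0.0003,0,0,0],[0,0,0.025,0.0003,0,0,0]]';python3 -m crank '[[0,0,0.01,0,0,0,0],[0,0,0.02,0,0,0,0],[0,0,0.028,0,0,0,0],[0,0,0.028,0,0,0,0]]';python3 -m crank '[[0,0,0.004,0,0,0,0],[0,0,0.0075,0,0,0,0],[0,0,0.0075,0,0,0,0]]'
```

```text
clock: 27.68
tcp_pos: [541.6, 350.9, 121.6]
tcp_rot: [-0.707, 0.707, -0.011, 0.01]
ft_force: [-0.8, -0.1, -0.7]
finger_gap: 25.9
clock: 28.02
tcp_pos: [541.0, 351.1, 92.9]
tcp_rot: [-0.707, 0.708, -0.011, 0.009]
ft_force: [-0.4, -0.3, -0.3]
finger_gap: 25.6
clock: 28.27
tcp_pos: [541.8, 351.5, 87.0]
tcp_rot: [-0.707, 0.707, -0.01, 0.01]
ft_force: [-0.7, 0.4, -1.2]
finger_gap: 25.8
```

```bash
python3 -m crank '[[0,0,0.0015,0,0,0,0],[0,0,0.0015,0,0,0,0],[0.06,0,0.0015,0,0,0,0],[0.06,0,0.0015,0,0,0,0],[0.06,0,0.0015,0,0,0,0],[0.06,0,0.0015,0,0,0,0],[0.06,0,-0.03,0,0,0,0],[0.06,0,-0.07,0,0,0,0],[0.06,0,-0.1,0,0,0,0],[0.06,0,-0.1,0,0,0,0]]'
python3 - <<'E'
from ov import *
st()
S=snap('side');crop(S['frame'],180,210,120,100,6,'s24.png')
x=fit(S,[539.5,352,-.0285],rect(0,0,27,20,94),win=2,free_yaw=True)
goal(592-55,264,140,np.pi/2-.025)
E
```

```text
clock: 29.1
tcp_pos: [544.8, 353.1, 195.3]
tcp_rot: [0.709, -0.705, 0.006, -0.014]
ft_force: [0.4, -0.5, 1.3]
finger_gap: 59.8
t 29.1 tcp [544.82 353.07 195.35] F [ 0.42 -0.52  1.27] gap 59.82 xyaw -0.0285 down [ 0.012  0.006 -1.   ] q [0.46 0.61 1.24 0.   1.28 0.49]
fit [ 5.400921e+02  3.539485e+02 -6.030000e-02]
(-13.5, -10.0) (-13.5, 10.0) n 24 med 0.09 sd 0.34
(13.5, -10.0) (13.5, 10.0) n 25 med -0.18 sd 0.15
(-13.5, -10.0) (13.5, -10.0) n 24 med 0.07 sd 0.26
(-13.5, 10.0) (13.5, 10.0) n 24 med 0.03 sd 0.26
shift [-0.0046  0.0516 -0.0888] rot [-0.52 89.8   0.16] rows>= 12.5
```

View pics/s24.png

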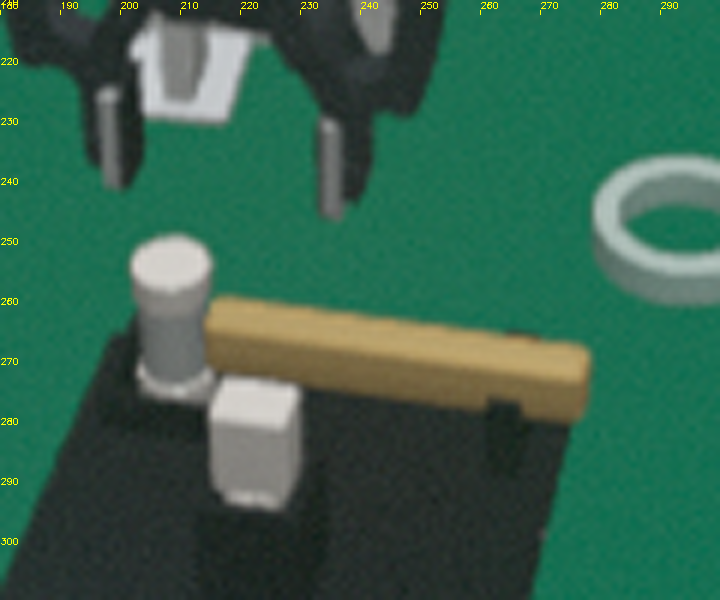

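Run:
```python
from ov import *
st();goal(552,264,130,np.pi/2-.025)
```

```text
t 29.15 tcp [543.73 352.46 191.99] F [-0.24  1.21 -0.43] gap 60.01 xyaw -0.0285 down [ 0.008  0.004 -1.   ] q [0.46 0.61 1.24 0.   1.28 0.49]
shift [ 0.0103  0.0617 -0.0884] rot [-0.52 89.8   0.16] rows>= 12.5
```

```bash
python3 -m crank '[[0.06,0.009,0,-0.088,0,90,0],[0.06,0.009,0,-0.088,0,90,0],[0.06,0.009,0,-0.088,0,90,0],[0.06,0.009,0,-0.088,0,90,0],[0.06,0.009,0,-0.088,0,90,0],[0.06,0.009,0,-0.088,0,90,0],[0.06,0.009,0,-0.088,0,90,0],[0.06,0.009,0.06,-0.088,0,90,0],[0.06,0.009,0.06,-0.088,0,90,0],[0.06,0.009,0.06,-0.088,0,90,0],[0.06,0.009,0.06,-0.088,0,90,0],[0.06,0.009,0.06,-0.088,0,90,0],[0.06,0.009,0.06,-0.088,0,90,0],[0.06,0.009,0.06,-0.088,0,90,0],[0.06,0.009,0.06,-0.088,0,90,0],[0.06,0.009,0.06,-0.088,0,90,0]]'
python3 - <<'E'
from ov import *
st();goal(552,264,41,np.pi/2-.025)
S=snap('side');t=snap('top');crop(S['frame'],180,180,120,110,6,'s25.png');crop(t['frame'],270,130,105,62,7,'t25.png')
E
```

```text
clock: 30.48
tcp_pos: [548.1, 263.2, 126.9]
tcp_rot: [0.493, -0.494, 0.507, -0.506]
ft_force: [-0.1, 0.6, -0.6]
finger_gap: 59.7
t 30.48 tcp [548.14 263.23 126.93] F [-0.13  0.55 -0.61] gap 59.72 xyaw -1.5971 down [-0.001 -0.    -1.   ] q [0.32 0.6  1.44 0.   1.09 1.92]
shift [-0.0009  0.0859  0.0039] rot [ 0.05 -0.07  0.02] rows>= 2.1
```

View pics/s25.png

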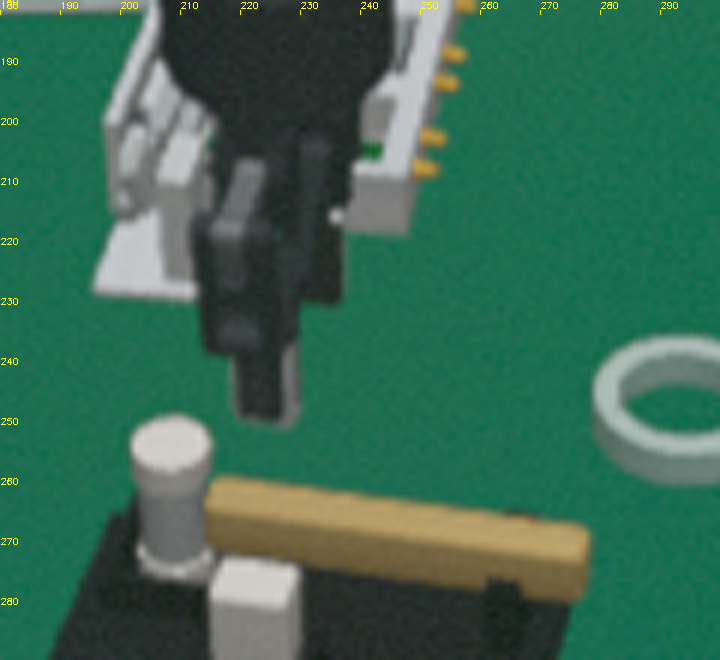

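View pics/t25.png

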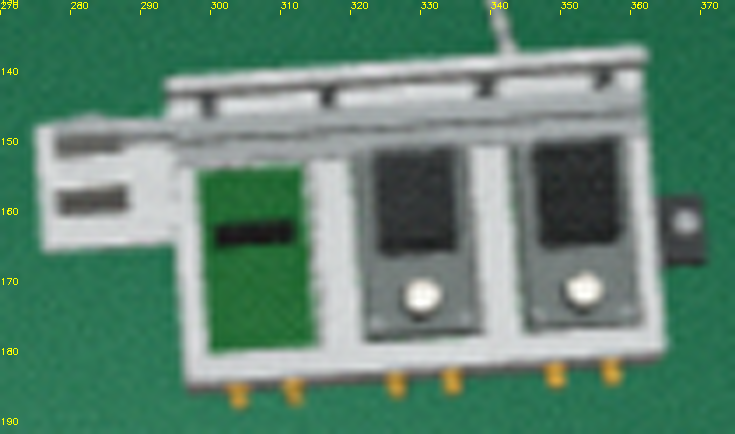

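```bash
python3 -m crank '[[0.06,-0.0008,0.035,0.003,0,0,0],[0.06,-0.0008,0.065,0.003,0,0,0],[0.06,-0.0008,0.085,0.003,0,0,0],[0.06,-0.0008,0.085,0.003,0,0,0],[0.06,-0.0008,0.085,0.003,0,0,0]]' 40
python3 - <<'E'
from ov import *
st()
S=snap('side');crop(S['frame'],180,190,120,110,6,'s26.png')
E
```

```text
clock: 31.0
tcp_pos: [551.0, 263.9, 41.9]
tcp_rot: [0.492, -0.494, 0.507, -0.507]
ft_force: [0.5, -0.4, 0.9]
finger_gap: 59.9
t 31.0 tcp [551.02 263.91  41.88] F [ 0.51 -0.44  0.95] gap 59.9 xyaw -1.5987 down [-0.002 -0.001 -1.   ] q [0.32 0.72 1.5  0.   0.92 1.92]
```

View pics/s26.png

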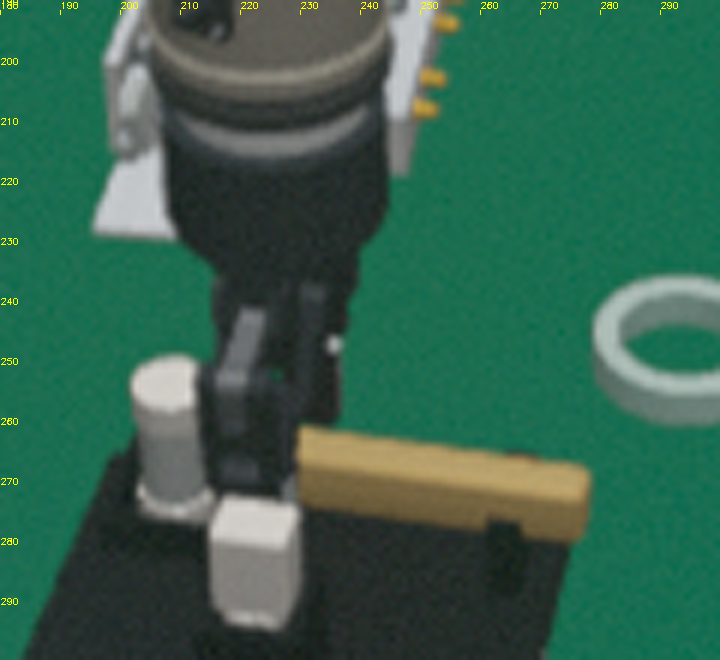

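```bash
python3 -m crank '[[0.03,0,0,0,0,0,0],[0.02,0,0,0,0,0,0],[0,0,0,0,0,0,0],[0,0,0,0,0,0,0],[0,0,0,0,0,0,0],[0,0,0,0,0,0,0],[0,0,0,0,0,0,0]]' 30; python3 -m crank '[[0,0,0,0,0,0,0],[0,0,0,0,0,0,0],[0,0,0,0,0,0,0]]' 110
python3 - <<'E'
from ov import *
st()
E
python3 -m crank '[[0,0,-0.01,0,0,0,0],[0,0,-0.03,0,0,0,0],[0,0,-0.06,0,0,0,0],[0,0,-0.09,0,0,0,0],[0,0,-0.09,0,0,0,0],[0,0,-0.09,0,0,0,0]]' 110
python3 - <<'E'
from ov import *
st()
S=snap('side');crop(S['frame'],180,150,120,120,6,'s27.png')
E
```

```text
clock: 31.63
tcp_pos: [552.2, 264.3, 43.9]
tcp_rot: [-0.494, 0.492, -0.507, 0.507]
ft_force: [-0.7, -1.3, 6.3]
finger_gap: 17.0
clock: 31.88
tcp_pos: [552.3, 264.4, 44.1]
tcp_rot: [-0.494, 0.492, -0.507, 0.507]
ft_force: [-0.7, -0.6, 8.7]
finger_gap: 16.1
t 31.88 tcp [552.28 264.36  44.14] F [-0.73 -0.56  8.69] gap 16.1 xyaw -1.5992 down [ 0.003  0.001 -1.   ] q [0.32 0.71 1.5  0.   0.92 1.92]
clock: 32.38
tcp_pos: [552.3, 264.4, 134.6]
tcp_rot: [-0.494, 0.492, -0.506, 0.508]
ft_force: [-0.2, -0.5, -4.0]
finger_gap: 16.0
t 32.38 tcp [552.25 264.35 134.6 ] F [-0.23 -0.47 -3.99] gap 15.98 xyaw -1.5993 down [ 0.004  0.001 -1.   ] q [0.32 0.6  1.43 0.   1.11 1.92]
```

View pics/s27.png

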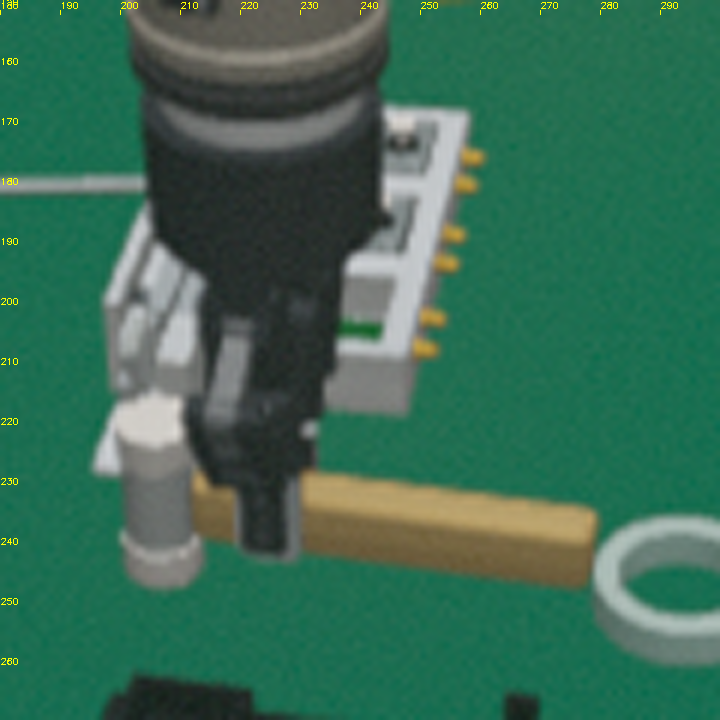

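Run:
```python
from pin import *
S=snap('side');t=snap('top')
f=S['frame'][205:232,195:215].astype(float);m=(f.min(2)>190).astype(np.uint8);n,l,stt,c=cv2.connectedComponentsWithStats(m);k=1+np.argmax(stt[1:,4]);c=c[k]+[195,205];print(c,stt[k]);print('head side',ray(S,*c,160.5))
for b in((325,166,336,178),(348,165,360,177)):
  c,s_=pinc(t,*b,lo=190);print(c,s_,ray(t,*c,46).round(1))
for b in((236,180,248,190),(240,165,252,175)):
  try:
    c,s_=pinc(S,*b,lo=190);print('side',c,ray(S,*c,46).round(1))
  except Exception as e: print(e)
```

```text
[204.53125  220.078125] [ 4 11 11  8 64]
head side [594.15353009 267.18322383 160.5       ]
[329.96783626 171.72660819] [ 3  4  4  4 11] [584.7 -66.   46. ]
[353.08219178 170.83866058] [ 4  5  4  3 11] [ 585.4 -134.4   46. ]
side [246.02923977 180.53216374] [575.2 -73.6  46. ]
side [246.58982036 169.50299401] [ 584.6 -131.5   46. ]
```

Run:
```python
from pin import *
goal(541.2,-65.9,118,-np.pi/2+.0385)
```

```text
shift [3.297e-01 1.340e-02 2.000e-04] rot [ 0.18 -3.84  0.05] rows>= 7.9
```

```bash
python3 -m crank '[[0,0.02,0,0,0,0,0],[0,0.05,0,0,0,-1,0],[0,0.085,0,0,0,-2,0],[0,0.12,0,0,0,-3,0],[0,0.155,0,0,0,-3.8,0],[0,0.19,0,0,0,-3.8,0],[0,0.225,0,0,0,-3.8,0],[0,0.26,0,0,0,-3.8,0],[0,0.295,0,0,0,-3.8,0],[0,0.315,0.005,0,0,-3.8,0],[0,0.33,0.013,0,0,-3.8,0],[0,0.33,0.013,0,0,-3.8,0],[0,0.33,0.013,0,0,-3.8,0],[0,0.33,0.013,0,0,-3.8,0]]'
python3 - <<'E'
from ov import *
st();goal(541.2,-65.9,98,-np.pi/2+.0385)
S=snap('side');crop(S['frame'],190,110,130,110,6,'s28.png')
E
```

```text
clock: 33.7
tcp_pos: [541.6, -65.1, 118.8]
tcp_rot: [-0.509, 0.51, -0.491, 0.49]
ft_force: [0.6, -0.1, -2.3]
finger_gap: 15.6
t 33.7 tcp [541.6  -65.1  118.75] F [ 0.63 -0.08 -2.29] gap 15.64 xyaw -1.5329 down [-0.002  0.001 -1.   ] q [-0.26  0.52  1.64  0.    0.99  1.27]
shift [ 0.0008  0.0208 -0.0004] rot [ 0.1  -0.04 -0.06] rows>= 0.5
```

View pics/s28.png

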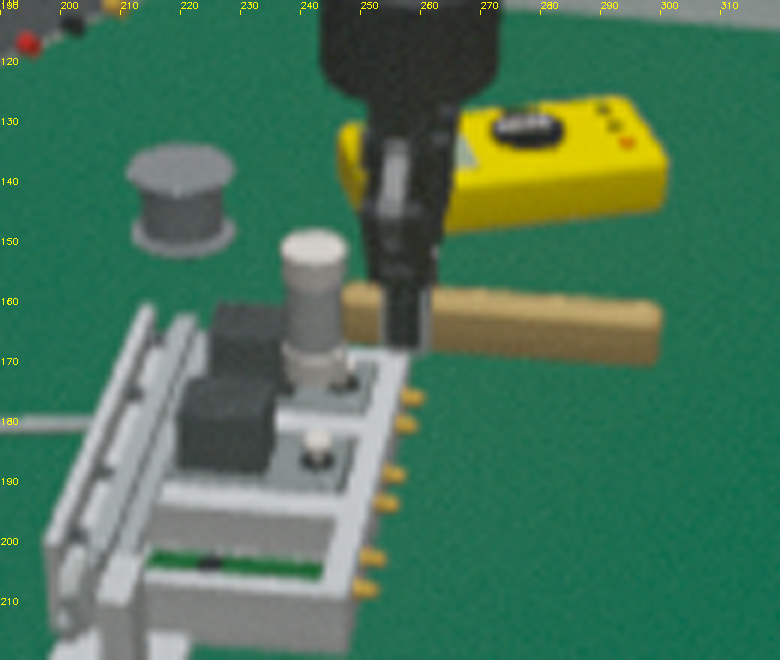

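```bash
python3 -m crank '[[0,0.0008,0.01,-0.0005,0,0,0],[0,0.0008,0.018,-0.0005,0,0,0],[0,0.0008,0.018,-0.0005,0,0,0],[0,0.0008,0.031,-0.0005,0,0,0],[0,0.0008,0.0445,-0.0005,0,0,0],[0,0.0008,0.0445,-0.0005,0,0,0]]'
python3 -m crank '[[0,0,-0.02,0,0,0,0],[0,0,-0.02,0,0,0,0],[0,0,-0.02,0,0,0,0]]'
python3 - <<'E'
from ov import *
st()
S=snap('side');crop(S['frame'],190,130,100,90,8,'s29.png')
E
```

```text
clock: 34.25
tcp_pos: [541.3, -66.4, 74.3]
tcp_rot: [-0.509, 0.51, -0.49, 0.49]
ft_force: [-0.1, -0.8, -1.6]
finger_gap: 15.8
clock: 34.5
tcp_pos: [542.3, -66.5, 95.4]
tcp_rot: [0.51, -0.509, 0.49, -0.491]
ft_force: [0.2, 0.0, -2.8]
finger_gap: 16.3
t 34.5 tcp [542.27 -66.49  95.45] F [ 0.25  0.02 -2.76] gap 16.32 xyaw -1.5326 down [ 0.002 -0.    -1.   ] q [-0.26  0.55  1.66  0.    0.93  1.27]
```

View pics/s29.png

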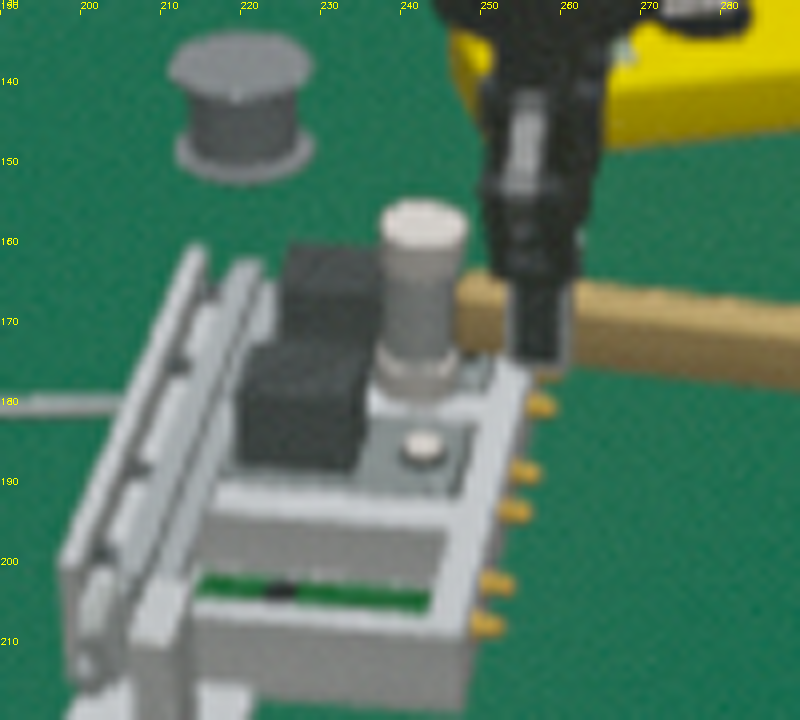

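```bash
python3 -m crank '[[0,0,0.011,0,0,0,0],[0,0,0.023,0,0,0,0],[0,0,0.023,0,0,0,0]]'
python3 -m crank '[[0,0,-0.03,0,0,0,0],[0,0,-0.03,0,0,0,0],[0,0,-0.03,0,0,0,0]]'
python3 - <<'E'
from ov import *
st()
S=snap('side');crop(S['frame'],190,120,100,90,8,'s30.png')
E
```

```text
clock: 34.8
tcp_pos: [540.4, -66.5, 71.0]
tcp_rot: [-0.509, 0.51, -0.491, 0.49]
ft_force: [-4.4, -0.6, 3.0]
finger_gap: 15.9
clock: 35.05
tcp_pos: [542.2, -66.7, 102.4]
tcp_rot: [0.51, -0.509, 0.49, -0.491]
ft_force: [-0.8, 0.2, -3.2]
finger_gap: 16.0
t 35.05 tcp [542.2  -66.69 102.39] F [-0.76  0.17 -3.18] gap 15.97 xyaw -1.5329 down [ 0.002 -0.    -1.   ] q [-0.26  0.54  1.66  0.    0.95  1.27]
```

View pics/s30.png

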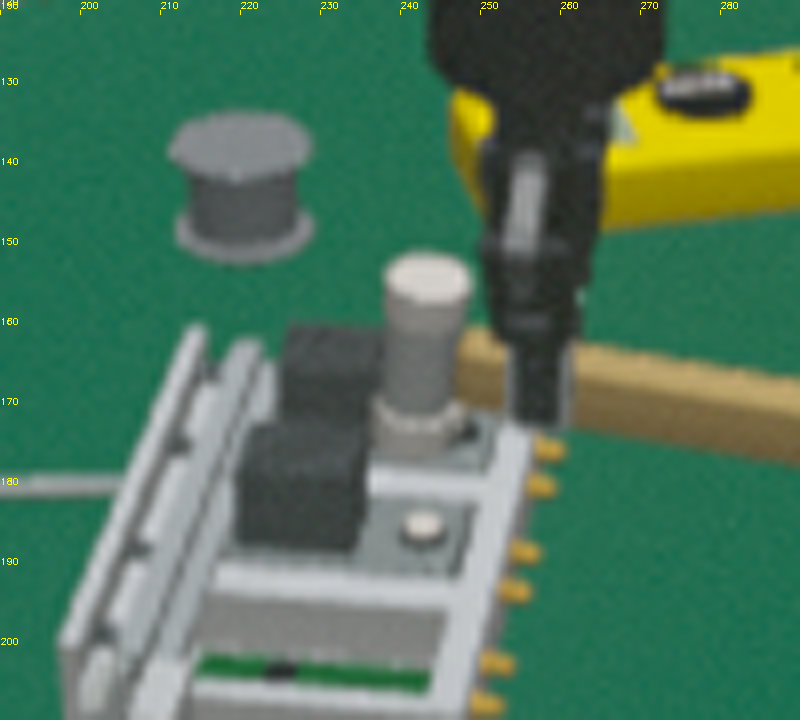

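Run:
```python
from pin import *
S=snap('side')
for b in((236,180,250,192),):
  c,s_=pinc(S,*b,lo=170);print(c,s_)
for z in(46,44,42,40,38): print(z,proj(S,[583.9,-63.1,z]).round(2))
print(pinc(S,240,160,256,178,lo=170))
```

```text
[243.16990641 180.58963283] [ 0  0 14  3 28]
46 [242.14 182.25]
44 [242.15 182.87]
42 [242.16 183.49]
40 [242.17 184.11]
38 [242.18 184.73]
(array([253.44617564, 175.51133144]), array([12, 14,  4,  4, 15], dtype=int32))
```

Run:
```python
from pin import *
S=snap('side')
c,s_=pinc(S,238,183,246,190,lo=170);print(c,s_)
S0=dict(S);S0['frame']=cv2.imread('pics/side0.png')[:,:,::-1]
print(pinc(S0,300,205,312,217,170), pinc(S0,296,178,312,190,170))
```

```text
[242.42409639 184.87710843] [ 3  1  4  3 10]
(array([306.01372549, 209.98431373]), array([ 4,  4,  5,  3, 11], dtype=int32)) (array([305.67574257, 181.9009901 ]), array([ 8,  3,  4,  3, 10], dtype=int32))
```

```bash
python3 - <<'E'
from pin import *
goal(542.5,-133.9,118,-np.pi/2+.0385)
E
python3 -m crank '[[0,0,-0.016,0,-2,0,0],[0,0.03,-0.016,0,-4.5,0,0],[0,0.06,-0.016,0,-6.5,0,0],[0,0.0672,-0.016,-0.002,-6.5,0,0],[0,0.0672,-0.016,-0.002,-6.5,0,0],[0,0.0672,-0.016,-0.002,-6.5,0,0]]' 120
python3 - <<'E'
from ov import *
st()
S=snap('side');crop(S['frame'],190,100,130,110,6,'s31.png')
E
```

```text
shift [ 0.0675 -0.0173 -0.0009] rot [ 0.12 -0.04 -0.04] rows>= 1.7
clock: 35.7
tcp_pos: [541.3, -133.5, 116.8]
tcp_rot: [-0.479, 0.537, -0.519, 0.461]
ft_force: [-0.4, 0.3, -2.5]
finger_gap: 16.1
t 35.7 tcp [ 541.33 -133.47  116.78] F [-0.36  0.27 -2.46] gap 16.13 xyaw -1.5343 down [-0.115 -0.003 -0.993] q [-0.36  0.59  1.51 -0.05  1.15  1.2 ]
```

View pics/s31.png

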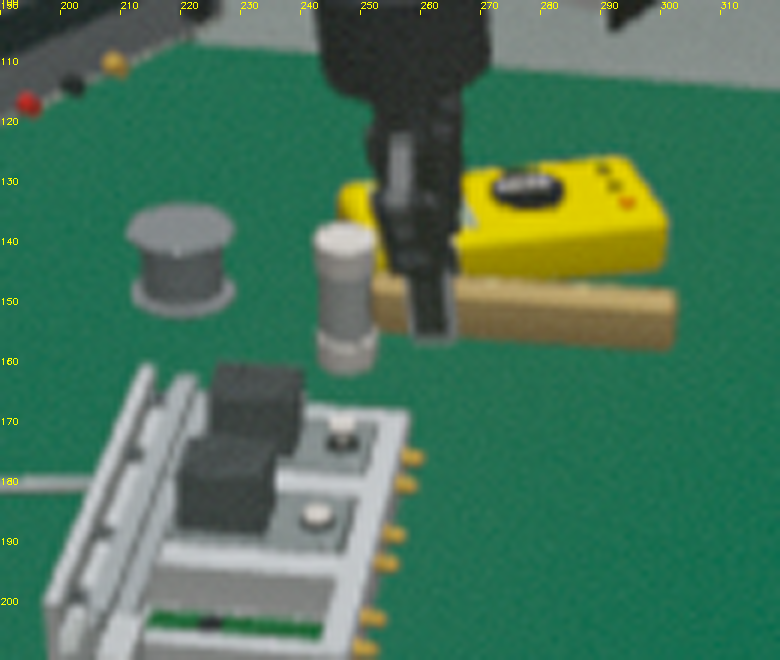

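```bash
python3 -m crank '[[0,0,0.005,0.0006,0,0,0],[0,0,0.005,0.0006,0,0,0],[0,0,0.0238,0.0028,0,0,0],[0,0,0.0432,0.005,0,0,0]]' 120
python3 -m crank '[[0,0,-0.02,-0.0023,0,0,0],[0,0,-0.035,-0.004,0,0,0],[0,0,-0.035,-0.004,0,0,0]]'
python3 - <<'E'
from ov import *
st()
S=snap('side');crop(S['frame'],190,110,130,110,6,'s32.png')
E
```

```text
clock: 36.08
tcp_pos: [543.2, -133.3, 75.2]
tcp_rot: [-0.481, 0.537, -0.516, 0.463]
ft_force: [1.0, -1.2, 4.8]
finger_gap: 16.0
clock: 36.33
tcp_pos: [543.6, -133.6, 112.0]
tcp_rot: [-0.481, 0.537, -0.516, 0.463]
ft_force: [0.9, -0.3, -1.7]
finger_gap: 15.7
t 36.33 tcp [ 543.65 -133.59  112.04] F [ 0.95 -0.33 -1.67] gap 15.69 xyaw -1.532 down [-0.109 -0.006 -0.994] q [-0.35  0.6   1.51 -0.05  1.13  1.2 ]
```

View pics/s32.png

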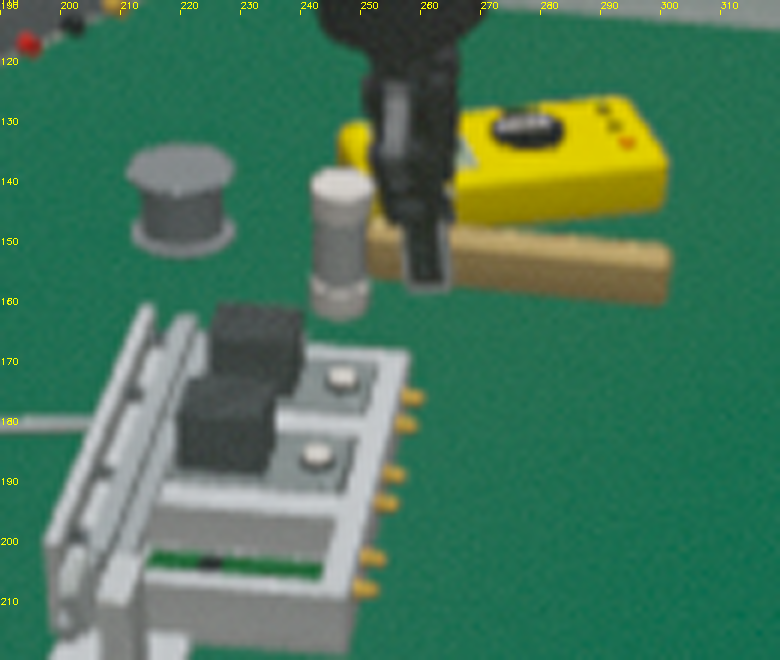

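```bash
python3 - <<'E'
from pin import *
S=snap('side')
print(pinc(S,240,167,252,177,lo=185),pinc(S,237,181,248,190,lo=185))
for z in(46,38):print([proj(S,[584.6,-131.5,z]).round(2),proj(S,[583.9,-63.1,z]).round(2)])
E
python3 -m crank '[[0,0,0.019,0.002,-1,0,0],[0,0,0.039,0.0043,-2,0,0]]' 120
python3 -m crank '[[0,0,-0.02,-0.0023,0,0,0],[0,0,-0.035,-0.004,0,0,0],[0,0,-0.035,-0.004,0,0,0]]'
python3 - <<'E'
from pin import *
st()
S=snap('side')
print(pinc(S,240,167,252,177,lo=185),pinc(S,237,181,248,190,lo=185))
crop(S['frame'],190,110,130,110,6,'s33.png')
E
```

```text
(array([246.6768559, 172.0349345]), array([6, 5, 3, 1, 3], dtype=int32)) (array([242.43673469, 184.85306122]), array([4, 4, 4, 1, 4], dtype=int32))
[array([246.6, 169.5]), array([242.14, 182.25])]
[array([246.63, 171.91]), array([242.18, 184.73])]
clock: 36.6
tcp_pos: [541.4, -133.7, 71.0]
tcp_rot: [-0.47, 0.546, -0.525, 0.453]
ft_force: [-38.7, 0.9, 56.9]
finger_gap: 16.2
clock: 36.85
tcp_pos: [544.3, -133.9, 106.9]
tcp_rot: [-0.471, 0.545, -0.524, 0.454]
ft_force: [1.1, -0.4, -0.8]
finger_gap: 15.7
t 36.85 tcp [ 544.33 -133.85  106.94] F [ 1.09 -0.39 -0.78] gap 15.67 xyaw -1.5326 down [-0.145 -0.007 -0.989] q [-0.35  0.62  1.49 -0.06  1.17  1.21]
(array([246.64347826, 172.02173913]), array([6, 5, 3, 1, 3], dtype=int32)) (array([245.25925926, 181.12962963]), array([7, 0, 4, 1, 4], dtype=int32))
```

View pics/s33.png

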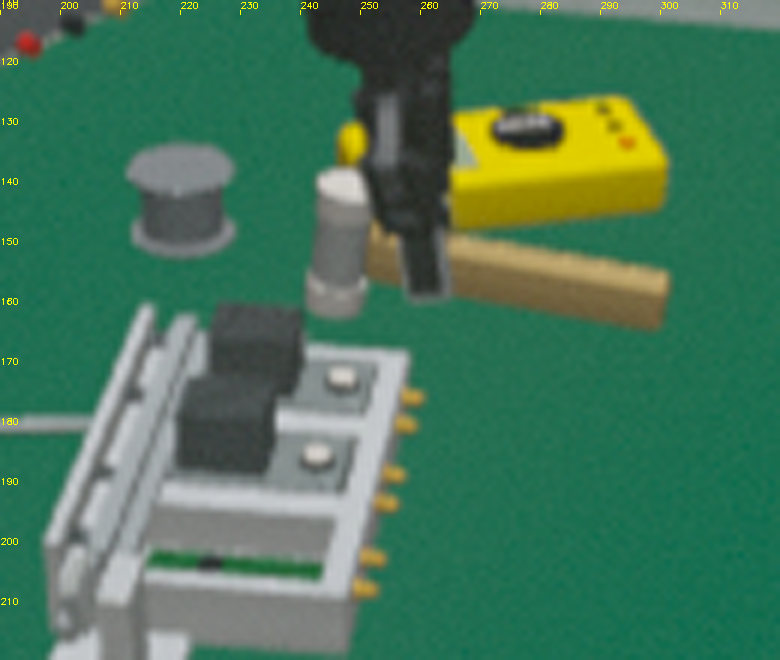

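```bash
python3 -m crank '[[0,-0.02,-0.005,-0.003,-2,0,0],[0,-0.05,-0.005,-0.003,-4,0,0],[0,-0.068,-0.005,-0.003,-5.6,0,0],[0,-0.068,-0.005,-0.003,-5.6,0,0],[0,-0.068,-0.005,-0.003,-5.6,0,0]]'
python3 - <<'E'
from pin import *
st()
S=snap('side')
crop(S['frame'],190,110,130,110,6,'s34.png')
E
```

```text
clock: 37.32
tcp_pos: [538.0, -64.9, 109.6]
tcp_rot: [-0.443, 0.569, -0.547, 0.425]
ft_force: [-0.5, 0.9, -2.9]
finger_gap: 15.9
t 37.32 tcp [538.   -64.89 109.57] F [-0.46  0.91 -2.95] gap 15.86 xyaw -1.5307 down [-0.245 -0.009 -0.969] q [-0.23  0.64  1.45 -0.07  1.29  1.33]
```

View pics/s34.png

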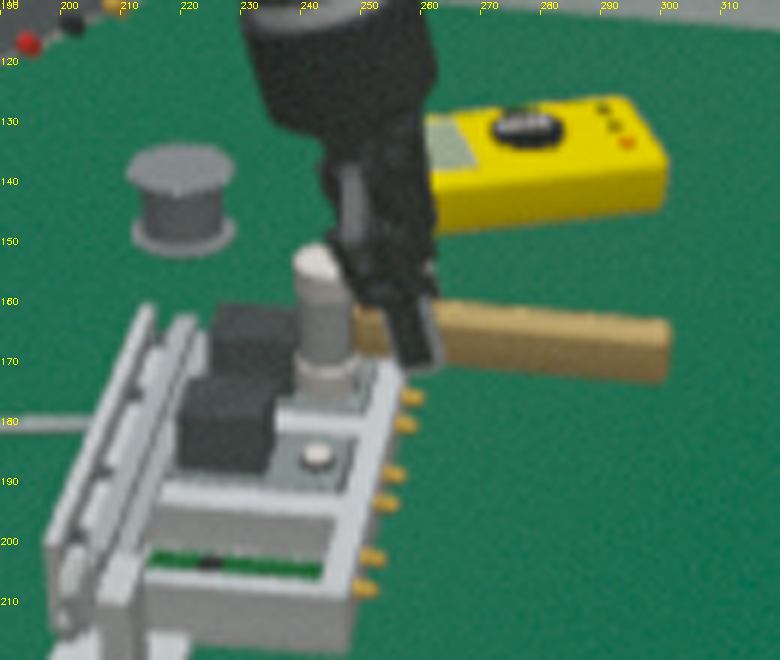

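```bash
python3 -m crank '[[0,0,0.0165,0.0052,0,0,0],[0,0,0.0344,0.0097,0,0,0]]' 120
python3 -m crank '[[0,0,-0.02,-0.005,0,0,0],[0,0,-0.045,-0.011,0,0,0],[0,0,-0.055,-0.0137,0,0,0],[0,0,-0.055,-0.0137,0,0,0]]'
python3 - <<'E'
from pin import *
st()
S=snap('side')
print(pinc(S,240,167,252,177,lo=185),pinc(S,237,182,248,190,lo=185))
crop(S['frame'],190,90,130,110,6,'s35.png')
E
```

```text
clock: 37.53
tcp_pos: [540.2, -67.1, 75.4]
tcp_rot: [-0.443, 0.567, -0.546, 0.428]
ft_force: [0.2, 1.1, -3.8]
finger_gap: 15.7
clock: 37.87
tcp_pos: [540.9, -67.1, 134.2]
tcp_rot: [-0.444, 0.567, -0.546, 0.429]
ft_force: [0.4, -0.4, -2.5]
finger_gap: 15.8
t 37.87 tcp [540.94 -67.13 134.19] F [ 0.37 -0.43 -2.51] gap 15.83 xyaw -1.5341 down [-0.238 -0.01  -0.971] q [-0.23  0.62  1.42 -0.07  1.33  1.33]
(array([246.67567568, 172.04054054]), array([6, 5, 3, 1, 3], dtype=int32)) (array([242.44117647, 184.86554622]), array([4, 3, 3, 1, 3], dtype=int32))
```

View pics/s35.png

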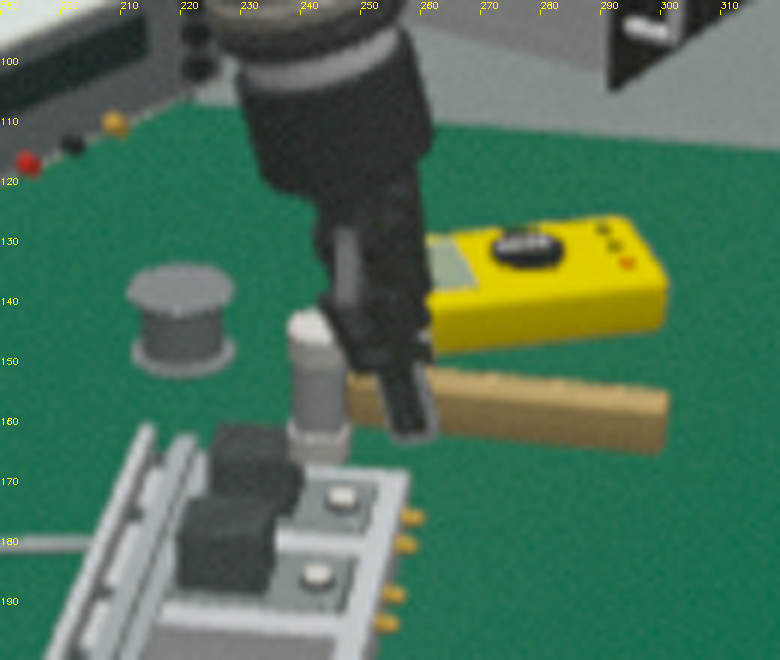

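```bash
cat >> h.py <<'E'
def goalt(x,y,z,dyaw):
    o=monitor.get_obs();R0=Rq(o['tcp_rot']);Rt=Ro.from_euler('z',dyaw)*R0
    d=R0.inv().apply(np.array([x,y,z])-np.array(o['tcp_pos']))
    print('shift',(d/1000).round(4),'rot',(R0.inv()*Rt).as_rotvec(degrees=True).round(2))
E
python3 - <<'E'
from h import *
goalt(552.5,264.4,134,-.0651); goalt(552.5,264.4,44,-.0651)
E
```

```text
shift [-0.3305 -0.0074  0.0234] rot [-0.    3.62  0.9 ]
shift [-0.3306  0.0799  0.0451] rot [-0.    3.62  0.9 ]
```

```bash
python3 -m crank '[[0,-0.02,-0.002,0.002,0,0,0],[0,-0.05,-0.004,0.006,0,1,0.25],[0,-0.085,-0.0074,0.0234,0,2,0.5],[0,-0.12,-0.0074,0.0234,0,3,0.75],[0,-0.155,-0.0074,0.0234,0,3.62,0.9],[0,-0.19,-0.0074,0.0234,0,3.62,0.9],[0,-0.225,-0.0074,0.0234,0,3.62,0.9],[0,-0.26,-0.0074,0.0234,0,3.62,0.9],[0,-0.295,-0.0074,0.0234,0,3.62,0.9],[0,-0.32,-0.0074,0.0234,0,3.62,0.9],[0,-0.3305,-0.0074,0.0234,0,3.62,0.9],[0,-0.3305,-0.0074,0.0234,0,3.62,0.9],[0,-0.3305,-0.0074,0.0234,0,3.62,0.9],[0,-0.3305,-0.0074,0.0234,0,3.62,0.9]]'
python3 - <<'E'
from pin import *
st();goalt(552.5,264.4,80,0)
S=snap('side')
t=snap('top')
crop(S['frame'],180,150,120,120,6,'s36.png');crop(t['frame'],270,130,105,62,7,'t36.png')
f=S['frame'][205:232,195:215].astype(float);m=(f.min(2)>190).astype(np.uint8);n,l,stt,c=cv2.connectedComponentsWithStats(m);k=1+np.argmax(stt[1:,4]);c=c[k]+[195,205];print(c,stt[k])
E
```

```text
clock: 39.08
tcp_pos: [551.7, 263.5, 132.9]
tcp_rot: [0.428, -0.55, 0.565, -0.441]
ft_force: [-0.5, 0.1, -3.4]
finger_gap: 16.0
t 39.08 tcp [551.72 263.55 132.86] F [-0.48  0.13 -3.45] gap 15.96 xyaw -1.5994 down [-0.244  0.006 -0.97 ] q [0.28 0.73 1.22 0.07 1.43 1.86]
shift [-0.0009  0.0511  0.0137] rot [0. 0. 0.]
[198.33333333 224.        ] [ 2 14  4  9 21]
```

View pics/s36.png

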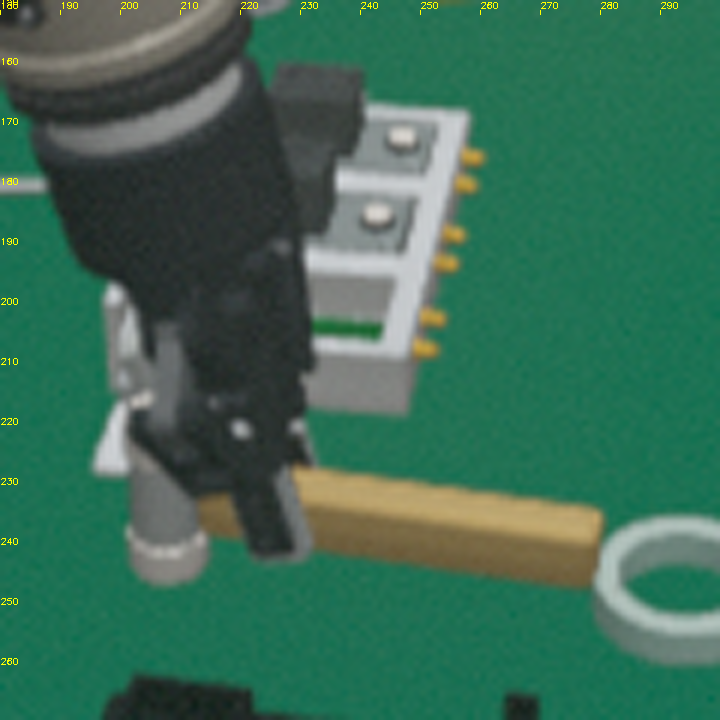

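View pics/t36.png

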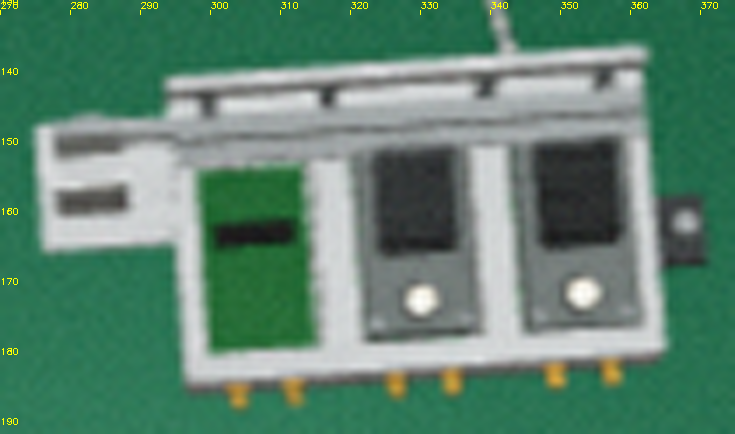

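Run:
```python
from h import *
goalt(553.3,264.4,65,0);goalt(553.3,264.4,44,0)
```

```text
shift [-0.001   0.066   0.0179] rot [0. 0. 0.]
shift [-0.001   0.0864  0.023 ] rot [0. 0. 0.]
```

```bash
python3 -m crank '[[0,-0.001,0.03,0.0088,0,0,0],[0,-0.001,0.05,0.0138,0,0,0],[0,-0.001,0.066,0.0179,0,0,0],[0,-0.001,0.066,0.0179,0,0,0],[0,-0.001,0.066,0.0179,0,0,0]]'
python3 - <<'E'
from pin import *
st();goalt(553.3,264.4,44,0)
S=snap('side')
crop(S['frame'],180,190,120,110,6,'s37.png')
E
```

```text
clock: 39.6
tcp_pos: [552.9, 265.1, 64.8]
tcp_rot: [0.428, -0.55, 0.566, -0.441]
ft_force: [-0.2, -0.1, -1.7]
finger_gap: 15.9
t 39.6 tcp [552.85 265.11  64.8 ] F [-0.17 -0.14 -1.73] gap 15.92 xyaw -1.5996 down [-0.245  0.006 -0.969] q [0.29 0.8  1.27 0.08 1.31 1.86]
shift [0.0007 0.0201 0.0056] rot [0. 0. 0.]
```

View pics/s37.png

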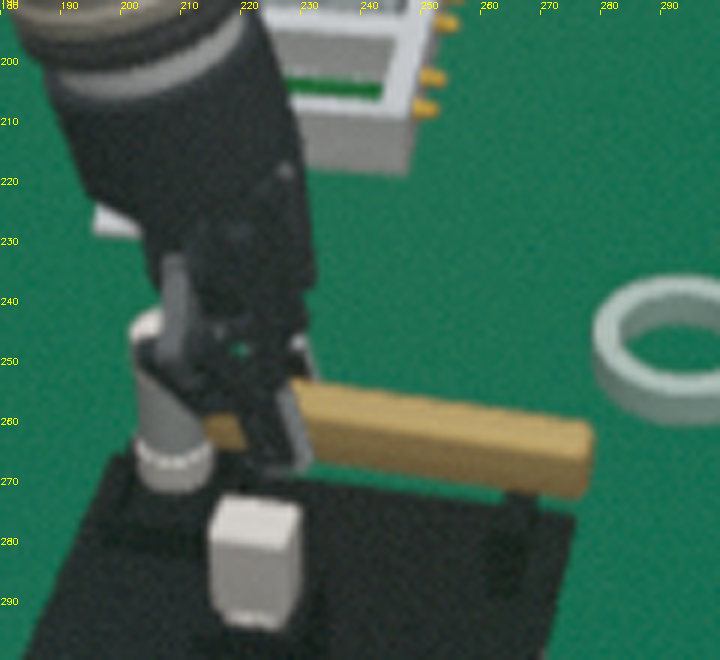

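```bash
python3 -m crank '[[0,0.0005,0.008,0.0024,0,0,0],[0,0.0005,0.016,0.0045,0,0,0],[0,0.0005,0.016,0.0045,0,0,0]]'; python3 -m crank '[[0,0,0.002,0.0005,0,0,0],[0,0,0.004,0.001,0,0,0],[0,0,0.004,0.001,0,0,0]]'
python3 - <<'E'
from pin import *
st()
S=snap('side')
crop(S['frame'],180,190,120,110,6,'s38.png')
E
```

```text
clock: 39.9
tcp_pos: [552.8, 265.4, 47.4]
tcp_rot: [0.428, -0.55, 0.565, -0.441]
ft_force: [-0.5, -0.4, -2.2]
finger_gap: 16.0
clock: 40.15
tcp_pos: [553.3, 265.8, 44.2]
tcp_rot: [0.429, -0.55, 0.565, -0.441]
ft_force: [-0.5, -0.4, -2.5]
finger_gap: 15.8
t 40.15 tcp [553.29 265.77  44.22] F [-0.54 -0.45 -2.47] gap 15.81 xyaw -1.598 down [-0.244  0.006 -0.97 ] q [0.29 0.83 1.28 0.08 1.27 1.85]
```

View pics/s38.png

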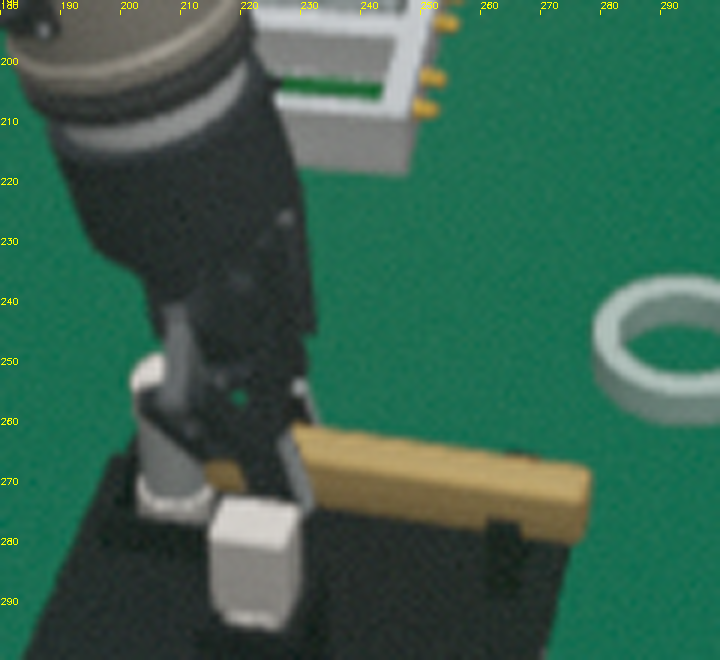

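```bash
python3 -m crank '[[0,0,0.0015,0.0004,0,0,0],[0,0,0.0015,0.0004,0,0,0],[0.06,0,0.0015,0.0004,0,0,0],[0.06,0,0.0015,0.0004,0,0,0],[0.06,0,0.0015,0.0004,0,0,0],[0.06,0,0.0015,0.0004,0,0,0],[0.06,0,0.0015,0.0004,0,0,0],[0.06,0,-0.02,-0.005,0,0,0],[0.06,0,-0.05,-0.013,0,0,0],[0.06,0,-0.085,-0.022,0,0,0],[0.06,0,-0.12,-0.03,0,0,0],[0.06,0,-0.15,-0.04,0,0,0],[0.06,0,-0.15,-0.04,0,0,0]]'
python3 - <<'E'
from pin import *
st();goal(450,60,260,-np.pi/2)
S=snap('side')
crop(S['frame'],180,190,120,110,6,'s39.png')
E
```

```text
clock: 41.28
tcp_pos: [553.4, 266.7, 207.2]
tcp_rot: [0.433, -0.547, 0.563, -0.443]
ft_force: [0.7, 0.6, 0.8]
finger_gap: 60.0
t 41.28 tcp [553.41 266.72 207.2 ] F [0.73 0.6  0.76] gap 60.0 xyaw -1.5979 down [-0.232  0.01  -0.973] q [0.29 0.66 1.13 0.08 1.58 1.88]
shift [ 0.2092 -0.0295 -0.1075] rot [13.43 -1.52 -0.41] rows>= 5.7
```

View pics/s39.png

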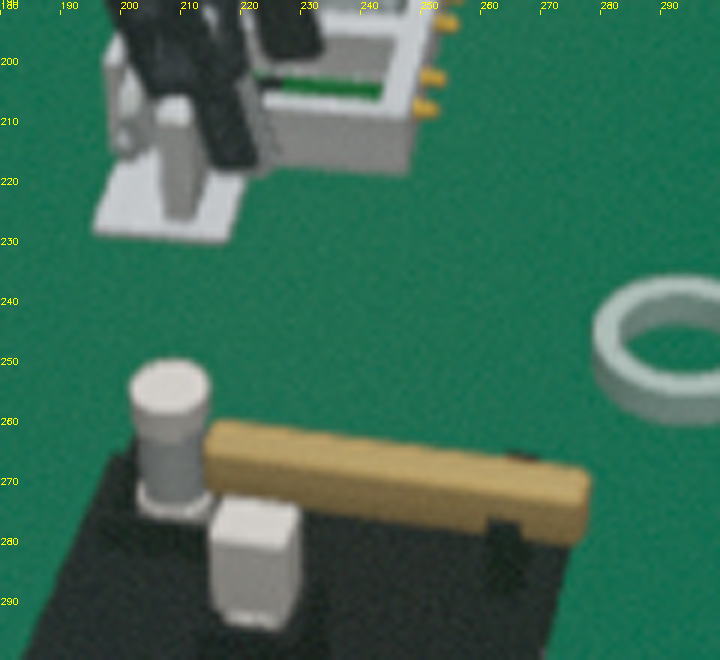

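```bash
python3 -m crank '[[0.06,0.03,-0.03,-0.02,3,0,0],[0.06,0.07,-0.03,-0.05,6,0,0],[0.06,0.11,-0.03,-0.08,9,0,0],[0.06,0.15,-0.03,-0.1075,13.4,-1.5,0],[0.06,0.2092,-0.03,-0.1075,13.4,-1.5,0],[0.06,0.2092,-0.03,-0.1075,13.4,-1.5,0],[0.06,0.2092,-0.03,-0.1075,13.4,-1.5,0],[0.06,0.2092,-0.03,-0.1075,13.4,-1.5,0]]'
python3 - <<'E'
from pin import *
st()
S=snap('side','side_end.png');t=snap('top','top_end.png')
a=cv2.imread('pics/top0.png')[:,:,::-1]
def cen(s,lo,u0,v0,u1,v1,z):
    f=s['frame'][v0:v1,u0:u1].astype(float);m=(f.min(2)>lo).astype(np.uint8)
    n,l,st_,c=cv2.connectedComponentsWithStats(m)
    k=1+np.argmax(st_[1:,4]);return (c[k]+[u0,v0]).round(2),ray(s,c[k][0]+u0,c[k][1]+v0,z).round(1)
print('mallet',cen(t,200,205,160,235,180,70),'was 594.1,261.8')
print('wedge',cen(t,200,180,178,200,197,94),'was 541.7 347.8')
print('mallet s',cen(S,190,198,245,220,262,70),'was 592.7,265.5')
print('wedge s',cen(S,195,210,265,235,285,94),'was 540.1 352.2')
print(pinc(S,240,167,252,177,lo=185)[0],pinc(S,237,182,248,190,lo=185)[0])
crop(t['frame'],175,130,200,110,4,'t40.png')
E
```

```text
clock: 42.0
tcp_pos: [447.9, 57.6, 254.7]
tcp_rot: [0.496, -0.501, 0.505, -0.497]
ft_force: [0.1, 0.5, -0.6]
finger_gap: 60.0
t 42.0 tcp [447.89  57.58 254.65] F [ 0.12  0.51 -0.58] gap 59.97 xyaw -1.5765 down [-0.013  0.003 -1.   ] q [-0.04  0.21  1.69  0.    1.25  1.53]
mallet (array([217.69, 170.21]), array([593.8, 264. ,  70. ])) was 594.1,261.8
wedge (array([186.93, 187.07]), array([542. , 349.4,  94. ])) was 541.7 347.8
mallet s (array([207.87, 254.08]), array([592.4, 267.2,  70. ])) was 592.7,265.5
wedge s (array([222.54, 276.54]), array([539.3, 353.5,  94. ])) was 540.1 352.2
[246.66850829 172.02209945] [242.4137931  184.87192118]
```

View pics/t40.png

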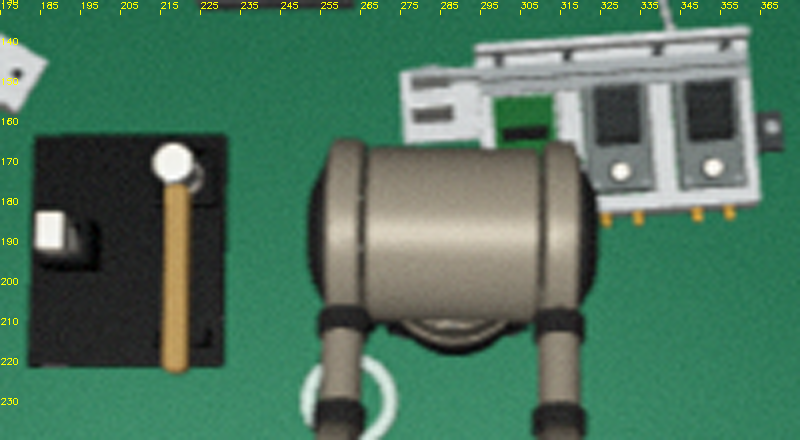

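View pics/side_end.png

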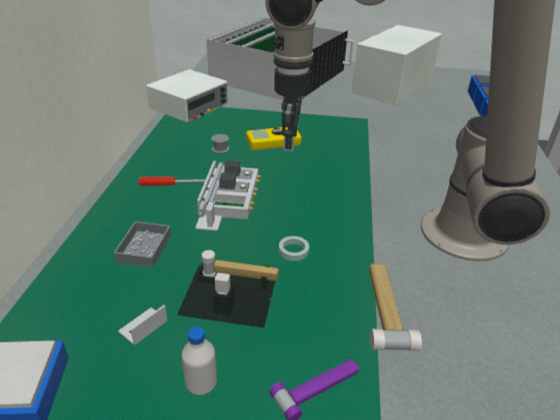

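Run:
```python
from pin import *
a=cv2.imread('pics/s20.png')[:,:,::-1];d=cv2.resize(a,(110,100),interpolation=cv2.INTER_AREA)
e=cv2.imread('pics/side_end.png')[130:230,170:280][:,:,::-1]
e=cv2.resize(cv2.resize(e,None,fx=7,fy=7,interpolation=cv2.INTER_CUBIC),(110,100),interpolation=cv2.INTER_AREA)
for im in(d,e):
  s={'frame':im}
  print([ (pinc(s,66,49,80,61,lo=L)[0]+[170,130]).round(2) for L in(170,180)],[ (pinc(s,70,34,82,47,lo=L)[0]+[170,130]).round(2) for L in(170,180)])
```

```text
[array([242.73, 180.71]), array([242.7 , 180.66])] [array([246.39, 169.25]), array([246.67, 169.45])]
[array([242.78, 180.15]), array([242.69, 180.11])] [array([246.64, 171.96]), array([246.66, 171.97])]
```

Run:
```python
from pin import *
a=cv2.imread('pics/s20.png')[:,:,::-1];d=cv2.resize(a,(110,100),interpolation=cv2.INTER_AREA)
e=cv2.imread('pics/side_end.png')[130:230,170:280][:,:,::-1]
for im in(d,e):
  print(im[48:60,67:78].min(2))
```

```text
[[167 166 157 153 152 151 146 143 143 136 134]
 [199 196 188 185 184 184 177 175 175 171 169]
 [201 198 196 196 196 197 197 196 195 195 196]
 [176 178 177 182 193 201 203 195 192 190 191]
 [139 143 146 163 189 202 203 195 177 170 168]
 [130 132 133 152 185 198 197 187 161 144 138]
 [134 133 131 130 155 172 171 155 140 134 126]
 [135 136 131 106 103 127 127 105 112 131 124]
 [137 136 121  79  68 100  96  68  85 123 119]
 [135 135 122  84  61  74  73  62  91 125 112]
 [135 135 132 114 100  90  99 102 119 127 107]
 [134 135 134 132 129 123 130 136 137 124 106]]
[[164 162 150 148 147 149 139 137 137 132 130]
 [193 192 184 181 182 180 172 171 172 165 165]
 [193 192 192 190 191 194 191 191 193 192 191]
 [172 175 175 176 176 179 181 181 186 185 188]
 [130 137 138 140 138 146 150 149 160 165 164]
 [129 130 127 129 137 146 140 135 134 141 136]
 [130 129 130 139 171 178 179 166 138 129 122]
 [131 129 128 140 187 198 195 181 134 128 121]
 [131 129 121 108 157 174 174 150 101 121 113]
 [133 129 119  89  94 106 106  85  89 121 107]
 [131 132 128 112  99  86  94  99 113 126  97]
 [130 129 128 127 125 118 123 133 131 121  94]]
```

Run:
```python
from pin import *
a=cv2.imread('pics/s20.png')[:,:,::-1];d=cv2.resize(a,(110,100),interpolation=cv2.INTER_AREA)
e=cv2.imread('pics/side_end.png')[130:230,170:280][:,:,::-1]
for im in(d,e):
  print(im[36:49,72:82].min(2))
```

```text
[[ 60  56  52  46  34  37  39  36  35  35]
 [130 128 116 103  84  79  81  80  71  68]
 [172 172 171 170 159 160 163 158 155 154]
 [165 165 177 201 200 201 201 186 179 180]
 [137 137 152 193 202 202 196 164 151 153]
 [131 132 137 163 174 175 165 140 137 134]
 [134 132 117 111 122 127 109 112 129 131]
 [135 130  93  67  97 102  71  86 123 128]
 [135 131  92  63  78  78  60  81 121 127]
 [135 133 115 101  92  96 103 113 125 128]
 [132 132 133 130 124 130 137 137 127 132]
 [131 133 134 134 133 134 139 140 127 148]
 [151 146 143 143 136 134 136 139 134 173]]
[[ 53  50  42  39  33  31  34  34  34  30]
 [126 124 112 102  81  78  78  73  66  60]
 [169 172 168 167 159 157 156 159 153 153]
 [160 162 166 172 170 170 172 175 178 177]
 [130 130 130 135 133 133 140 140 145 150]
 [128 127 130 162 171 171 165 138 130 133]
 [128 130 126 180 196 196 187 139 128 128]
 [129 128 101 152 170 174 169 120 122 125]
 [130 126  95  94 101 108 115  93 118 119]
 [132 129 120  99  83  97 100 107 123 120]
 [128 131 130 129 117 125 135 132 125 122]
 [126 129 128 129 127 128 136 140 119 143]
 [149 139 137 137 132 130 128 135 122 171]]
```

```bash
python3 -c "
from plant import finish_job
print(finish_job())"
```

```text
the job is handed in; nothing more can be done
None
```

The job is done and handed in at about 42 s of the 200 s; no verdict came back. I found two modules on the mat, no third.

**What I did**
- I drove the wedge down between lug and tail until it seated (16 N on the wrist) and let go. It held the keeper back.
- I pressed the two modules flush into the middle bay and the −y bay, pins to the front. Each first caught on the bay rim: once from a 2–3 mm camera error along the row, once from about 1 mm too far back. The wrist reached 40 N before I lifted and corrected.
- I pulled the wedge, the keeper shut over the modules, and I hung the wedge back in the nest.
- I struck each pin with the mallet. The handle turned a few degrees in the grip at each of the harder blows, so I levelled it by tilting the tool. I then set the mallet back in its cup and fork.

**Last checks**
- **Modules and keeper:** both modules look flush, and the keeper looks as it did when shut at the start.
- **Pins:** both heads dropped by the same amount in the side picture. One measure fits the full 8 mm. A cruder edge measure showed less than that (about 1.8 px where 2.4 px was expected), equally for both. The pin in the −y bay did not move under a further 57 N blow. My last confirming blow on the middle pin showed no contact force, so that pin rests on the pictures and that blow's depth.
- **Tools:** the mallet reads about 2 mm and the wedge 1.5–2 mm from where they first lay. Both look upright.
- **Bench:** nothing else looks moved in the last side picture, though the arm hid part of the bench in the top picture. The gripper was clear of everything.

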